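# Make up an air-conditioner service kit

## Robot

A 6-joint arm with a two-finger parallel gripper is mounted at the origin on the work surface. World frame = base frame: x ahead of the robot, y to its left, z up, the work surface at z = 0. Lengths are in m, angles in rad, forces in N, time in s.
With the tool pointing down it reaches from about 0.3 to 0.875 m from the base axis. Payload 6.4 kg.
Tool frame: the origin (TCP) lies on the centre line of the jaws, within the pads' length; the fingertips stand 11 mm ahead of it and the grasp point (between the pads) lies 8 mm behind it; x points along the fingers, y is the direction in which the jaws open and shut, and the axes are right-handed (so a half turn about x gives the same grasp; the last joint's range is limited). The gripper opens to 85 mm and grips with 20 to 120 N. Pads are 22 mm wide; open, the fingers measure 114 mm over their backs; the gripper's body (76 mm by 85 mm) begins 54 mm behind the grasp point. The pads swing forward as they close: fully open they stand 13 mm farther back than shut.
Start: joints at [1.011, 0.181, 1.607, -0, 1.354, -0.206], TCP at [0.199, 0.539, 0.242] pointing down, gripper open.
Joint ranges: [-2.99, 2.99], [-0.89, 2.07], [0.3, 2.58], [-1.14, 4.28], [0, 2.63], [-3.12, 3.12]. Speed limits (rad/s): [2.57, 2.57, 3.01, 3.14, 3.14, 3.14].

## Interface

Orientations are given as a unit quaternion [w, x, y, z].
In Python, from bench import ctrl, camera, hand_in gives the robot as it stands. The module is installed in compiled form; this text tells all that it offers.
- The arm moves only by the tool drive_tool, never from a script. Its argument "increments" is a list of rows, each a list of 7 numbers: the shift along the tool's x, y, z in m, then the turn, a rotation vector about the tool's x, y, z in degrees, then the gripper's target within -1 to 1 (fully open at 1, half-way at 0, shut at -1). In form: [[dx, dy, dz, rx, ry, rz, claw], ...]. A call has 1 to 10 rows; each row shifts and turns the commanded pose from where the row before left it, along the tool's axes as they then stand; what a row does not reach is not made up. A row lasts 1/8 s, in which the tool goes at most 62.5 mm and 10.7 degrees, less where a joint would pass 70% of its speed; a pose out of reach is approached as far as the arm can. A call is refused whole if a number of a shift passes 0.0625 or a number of a turn 10.7, either way. A call with a gripper value outside its range is refused whole. The fingers move at their own pace and stop on an object; the grip force is fixed at half the most. Time passes only in rows, so rows that do not move let the fingers close. It gives the time, the measured TCP pose, the force and the opening at its end, in the units of the state.
- ctrl.get_obs(): the state, without advancing time (a new reading comes with each control period).
- camera(name): name is "scene" or "top" or "wrist"; returns a dict with "img" (384x512x3 uint8, red, green, blue), "depth" (384x512 float32, m along the optical axis (not along the pixel's ray), 0 where there is no reading), "fx", "fy", "cx", "cy" (pixels), "world_from_camera" (4x4, takes a point from camera to world coordinates); the wrist camera has in their place "hand_eye" (4x4, takes a point from camera to tool coordinates, whose origin is the TCP and whose axes are the tool frame's). Camera axes: x right, y down, z forward; pixel columns grow to the right and rows downward; lengths in m; the calibration is good to about 2 mm. A picture is of the moment at which its call begins: read the wrist's pose just before it.
- hand_in(): hands the job in, once; it reports no verdict.
The state is a dict: "time_s": time; "q": joint angles; "dq": joint speeds; "joint_efforts": joint torques, N m; "eef_pos": TCP position; "eef_rot": TCP orientation; "wrist_force": force on the tool from outside, world axes, zero at the start; "torque": the same for the moment, N m; "opening": opening from 0.0 (shut) to 1.0 (fully open).
Only numpy, scipy, OpenCV 4.12 (cv2) and the standard library are available. Lean on these libraries where they do the work, as an engineer would, in place of code of your own. Each camera call takes 0.05 s, during which the arm holds its last target.

## Task

Make up the service kit: draw two filter cartridges, one after the other, out of the front of the dispenser chute from the bottom of the stack, and lay both flat in the blue-floored bay of the tray, leaving the other two lying square in the chute. Put every loose part that is on the table between the chute and the tray (of remote handset, brass union, bracket, adaptor, tape roll and duct end piece) into the grey bay of the tray. Leave the multimeter and the screwdriver alone.

Things in the scene. Friction and masses are not known exactly. Their poses are not given: they have to be found in the camera images.
- chute: Gravity chute, fixed: foot, floor, clear side walls, rear posts and two blue front gates round a cavity 69 (x) by 64 (y) mm, open at the top, 200 mm tall. Four filter cartridges lie in it one on another, grilles up, tabs sticking out forward (-x) between the gates, with 14 mm between one tab and the next above. Origin: on the table under the cavity's middle; x from front to back, z up.
- chute_floor (a point): Middle of the chute's floor, 60 mm above the table; chute and floor are slippery. Floor and foot end 35 mm ahead (-x) of it, so under the tabs it is open to the table, and fingers reaching forward and down at about 40 degrees from vertical can grip the lowest tab alone.
- chute_window (a point): Exit of the chute, at floor height, in the front plane of the gates (39.5 mm ahead of the origin). The gates are 5 mm thick, 36 mm apart, and end 35 mm above the floor, so only the lowest cartridge can slide out, towards -x; it is clear after 75 mm, and those above then drop 30 mm.
- cartridge1: Filter cartridge, about 90 g: white block 60 x 60 x 30 mm, dark grille on top, blue pull tab on its front (-x) face, 35 mm long, 26 mm wide, 16 mm thick, flush with the underside (tab tip 65 mm ahead of the origin). Origin: centre of the block's underside; x from tab to back, z up. The lowest in the chute at the start.
- cartridge2: Filter cartridge, about 90 g: white block 60 x 60 x 30 mm, dark grille on top, blue pull tab on its front (-x) face, 35 mm long, 26 mm wide, 16 mm thick, flush with the underside (tab tip 65 mm ahead of the origin). Origin: centre of the block's underside; x from tab to back, z up. The second from below at the start.
- cartridge3: Filter cartridge, about 90 g: white block 60 x 60 x 30 mm, dark grille on top, blue pull tab on its front (-x) face, 35 mm long, 26 mm wide, 16 mm thick, flush with the underside (tab tip 65 mm ahead of the origin). Origin: centre of the block's underside; x from tab to back, z up. The third from below at the start; it is to stay in the chute.
- cartridge4: Filter cartridge, about 90 g: white block 60 x 60 x 30 mm, dark grille on top, blue pull tab on its front (-x) face, 35 mm long, 26 mm wide, 16 mm thick, flush with the underside (tab tip 65 mm ahead of the origin). Origin: centre of the block's underside; x from tab to back, z up. The top one; it is to stay in the chute.
- tray: Grey kit tray, fixed, 230 (x) by 345 (y) mm, walls 35 mm high, 5 mm thick, floor top 4 mm above the table. A wall along x at y = 0, as high as the rim, parts it into two bays of 220 by 167 mm: the cartridge bay with a blue floor at -y (middle y = -85 mm) and the parts bay with a grey floor at +y (middle y = +85 mm). Origin: on the table under its middle.
- handset: White remote handset with a small screen and round buttons, 110 mm (x) by 42 mm (y) by 20 mm, lying flat. Origin: centre of its underside.
- union: Brass pipe union, upright, 36 mm across, 30 mm tall. Origin: centre of its underside, z along its axis.
- bracket: Aluminium wall bracket: base 70 mm (x) by 36 mm (y) by 10 mm with a rib 50 mm (x) by 10 mm (y) along its middle, 34 mm tall in all. Origin: centre of its underside.
- adaptor: Black power adaptor block, 56 mm (x) by 38 mm (y) by 28 mm. Origin: centre of its underside.
- tape: Green roll of tape lying flat, 52 mm outer and 34 mm inner diameter, 24 mm tall. Origin: centre of its underside.
- duct: White duct end piece with a grey band and one dark end, 54 mm (x) by 36 mm (y) by 26 mm. Origin: centre of its underside.
- multimeter: Bystander: yellow multimeter with a screen and a black dial, 60 mm (x) by 100 mm (y) by 32 mm, lying beyond the work; leave it alone. Origin: centre of its underside.
- screwdriver: Bystander: screwdriver with a red handle lying beyond the work; leave it alone.
Things that resemble listed ones, but are neither listed nor needed, are in the scene too. What is meant by the union is not pink, and is the larger of those in its own colour.

How it is judged:
By the outcome, as a careful person would: the job done as asked, in the order asked, and still so for the second after the job is handed in, with the robot touching nothing.
Of handset, union, bracket, adaptor, tape, duct only 3 to 5 are there at a start; the rules pass over those that are not, and their reading is None.
At some moment in a run one of handset, union, bracket, adaptor, tape, duct may be knocked a few centimetres aside while the robot is not near it.
Once in a run the grip may slacken for a moment while it holds something.
It also fails if it takes over 210 s, if anything falls off the work surface, if the arm or the gripper's body presses on something with over 40 N, if the wrist force passes 120 N, or if a joint passes its speed limit or range.

## Working session

There is one attempt and no reset: what is moved stays moved. The work goes in short steps, Python scripts to look and compute and a tool call to move; the robot and the scene stay as the last step left them, time stands still between calls to the robot, and variables do not carry over. Pictures are saved under pics/ and viewed, and the job is handed in when it is done.

Besides the shell and the picture viewer there is one more tool, called after "Emit:" as name([rows], argument=value, ...), one row to a line, values as JSON. drive_tool: Moves the arm, as the interface text tells. Its arguments: {"type":"object","properties":{"increments":{"type":"array","items":{"type":"array","items":{"type":"number"}}}},"required":["increments"]}

```bash
mkdir -p pics; ls
cat > h.py <<'E'
import numpy as np, cv2
from bench import ctrl, camera, hand_in
from scipy.spatial.transform import Rotation as R
def shot(name,fn,crop=None,s=1):
    o=ctrl.get_obs(); c=camera(name); im=c['img'][:,:,::-1]
    np.savez('pics/'+fn+'.npz',**{k:np.array(v) for k,v in c.items()},pos=o['eef_pos'],rot=o['eef_rot'])
    if crop: im=im[crop[1]:crop[3],crop[0]:crop[2]]
    im=cv2.resize(im,None,fx=s,fy=s,interpolation=cv2.INTER_CUBIC)
    cv2.imwrite('pics/'+fn+'.png',im); return c
def crop(fn,box,s,out):
    im=np.load('pics/'+fn+'.npz')['img'][:,:,::-1][box[1]:box[3],box[0]:box[2]]
    cv2.imwrite('pics/'+out+'.png',cv2.resize(im,None,fx=s,fy=s,interpolation=cv2.INTER_CUBIC))
def rot(q): return R.from_quat([q[1],q[2],q[3],q[0]])
def T(d):
    if 'world_from_camera' in d: return d['world_from_camera']
    M=np.eye(4);M[:3,:3]=rot(d['rot']).as_matrix();M[:3,3]=d['pos'];return M@d['hand_eye']
def px(fn,u,v,z=None):
    d=np.load('pics/'+fn+'.npz'); M=T(d)
    r=np.array([(u-d['cx'])/d['fx'],(v-d['cy'])/d['fy'],1.])
    if z is None:
        p=r*d['depth'][int(round(v)),int(round(u))]; return (M@np.r_[p,1])[:3]
    dr=M[:3,:3]@r; return M[:3,3]+dr*(z-M[2,3])/dr[2]
def cloud(fn):
    d=np.load('pics/'+fn+'.npz'); M=T(d); D=d['depth']; v,u=np.mgrid[:D.shape[0],:D.shape[1]]
    P=np.stack([(u-d['cx'])/d['fx']*D,(v-d['cy'])/d['fy']*D,D],-1)@M[:3,:3].T+M[:3,3]
    P[D==0]=np.nan; return P,d['img']
E
python3 - <<'E'
from h import *
np.set_printoptions(precision=4,suppress=True)
o=ctrl.get_obs();print(o)
for n in ['scene','top','wrist']:
    c=shot(n,n+'0',s=1.5); print(n,c['fx'],c['cx'],c.get('world_from_camera',c.get('hand_eye')))
E
```

```text
pics
{'time_s': 0.0, 'q': array([ 1.0107,  0.1815,  1.608 ,  0.    ,  1.3538, -0.2063]), 'dq': array([-0.0007, -0.0006, -0.0003, -0.0009,  0.001 , -0.0014]), 'joint_efforts': array([ -0.0003, -44.4876, -35.133 ,  -0.0005,   0.0093,   0.    ]), 'eef_pos': array([0.1989, 0.5389, 0.2414]), 'eef_rot': array([ 0.6958,  0.1239,  0.6963, -0.125 ]), 'wrist_force': array([-0.252 , -0.2405,  0.5526]), 'torque': array([ 0.0043,  0.0369, -0.0038]), 'opening': 1.0020293352307574}
scene 437.55740893371893 248.44843104775325 [[ 0.2808  0.5747 -0.7687  1.2973]
 [ 0.9597 -0.1772  0.2182 -0.1534]
 [-0.0108 -0.799  -0.6013  0.6484]
 [ 0.      0.      0.      1.    ]]
top 367.8145706245076 256.5223462191866 [[ 0.0295 -0.9891  0.144   0.454 ]
 [-0.9996 -0.0289  0.0063  0.0601]
 [-0.0021 -0.1441 -0.9896  1.0758]
 [ 0.      0.      0.      1.    ]]
wrist 339.4030475163541 249.276436416121 [[-0.0011 -0.3198  0.9475 -0.1325]
 [ 1.      0.0001  0.0012  0.0001]
 [-0.0005  0.9475  0.3198 -0.0827]
 [ 0.      0.      0.      1.    ]]
```

View pics/scene0.png

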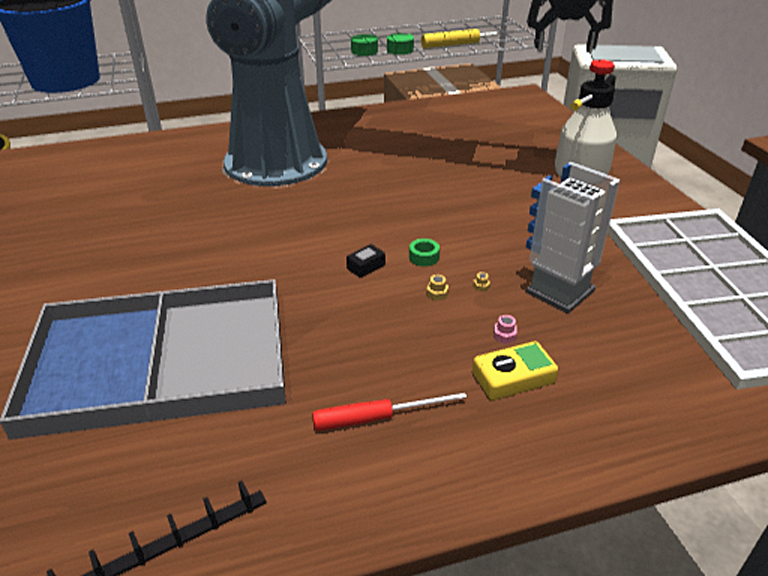

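View pics/top0.png

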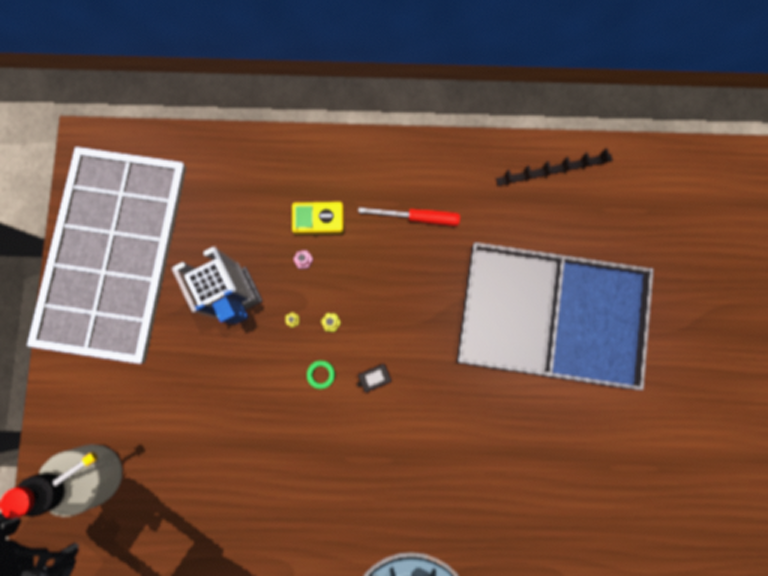

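View pics/wrist0.png

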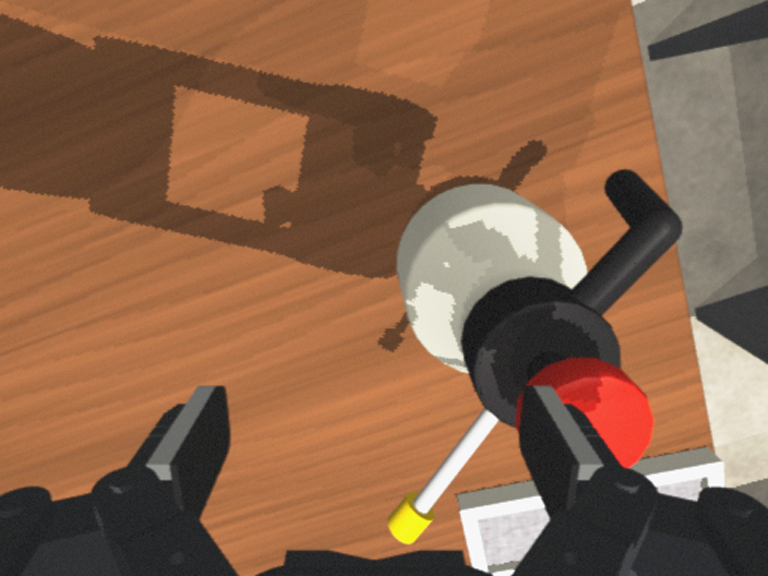

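Run:
```python
from h import *
np.set_printoptions(precision=4,suppress=True)
for fn in ['top0','scene0']:
    P,im=cloud(fn)
    hsv=cv2.cvtColor(im,cv2.COLOR_RGB2HSV)
    x,y,z=P[...,0],P[...,1],P[...,2]
    # objects: cluster z>0.006 in the work area
    m=((z>0.008)&(x>0.2)&(x<0.85)&(y>-0.55)&(y<0.6)&(z<0.3)).astype(np.uint8)
    n,l,st,ce=cv2.connectedComponentsWithStats(m)
    print(fn)
    for i in range(1,n):
        if st[i,4]<25: continue
        q=P[l==i]; c=im[l==i].mean(0)
        rect=cv2.minAreaRect((q[:,:2]*1000).astype(np.float32))
        print(i,st[i],'med',np.median(q,0),'zmax',q[:,2].max(),'rgb',c.astype(int),'rect',[np.round(a,0) for a in rect])
crop('top0',(100,150,280,280),4.4,'a1'); crop('scene0',(220,90,420,260),4,'a2')
```

```text
top0
1 [  68  106   55  136 4293] med [0.6716 0.5501 0.0123] zmax 0.026420314223501773 rgb [181 175 180] rect [array([652., 552.]), array([120., 400.]), np.float64(86.0)]
3 [336 113   6  10  36] med [ 0.8342 -0.1696  0.0269] zmax 0.03686353917173246 rgb [48 32 26] rect [array([ 834., -171.]), array([16., 19.]), np.float64(76.0)]
4 [350 112   6   8  28] med [ 0.8423 -0.2093  0.026 ] zmax 0.03563208121025574 rgb [40 28 24] rect [array([ 843., -215.]), array([15., 16.]), np.float64(11.0)]
16 [195 134  34  22 716] med [0.7372 0.2018 0.0326] zmax 0.04165042504197536 rgb [192 204  63] rect [array([742., 203.]), array([61., 98.]), np.float64(3.0)]
17 [239 139  68  11 354] med [ 0.7513 -0.0156  0.0225] zmax 0.0308541994204361 rgb [215  68  59] rect [array([755.,  24.]), array([199.,  26.]), np.float64(85.0)]
18 [ 305  162  130   97 1704] med [ 0.5779 -0.266   0.0319] zmax 0.041424701362548166 rgb [120 114 117] rect [array([ 563., -259.]), array([347., 231.]), np.float64(83.0)]
19 [ 115  164   59   52 1801] med [0.5778 0.3414 0.1792] zmax 0.20563323554781532 rgb [120 123 137] rect [array([575
[... 2247 characters left out ...]
662., 226.]), array([30., 30.]), np.float64(66.0)]
13 [ 315  227   57   38 1425] med [0.7531 0.1942 0.0305] zmax 0.03813863082462343 rgb [169 174  74] rect [array([742., 200.]), array([62., 99.]), np.float64(3.0)]
14 [208 262 103  24 835] med [ 0.7585 -0.0191  0.0198] zmax 0.02799149009787172 rgb [215  87  82] rect [array([757.,  21.]), array([199.,  25.]), np.float64(86.0)]
16 [159 320   9  20  85] med [ 0.8411 -0.1734  0.0296] zmax 0.034246411699985435 rgb [24 23 24] rect [array([ 837., -174.]), array([23.,  5.]), np.float64(14.0)]
17 [136 331   6  11  36] med [ 0.8422 -0.2138  0.0318] zmax 0.03431215248394104 rgb [41 36 35] rect [array([ 842., -213.]), array([17.,  5.]), np.float64(15.0)]
```

View pics/a1.png

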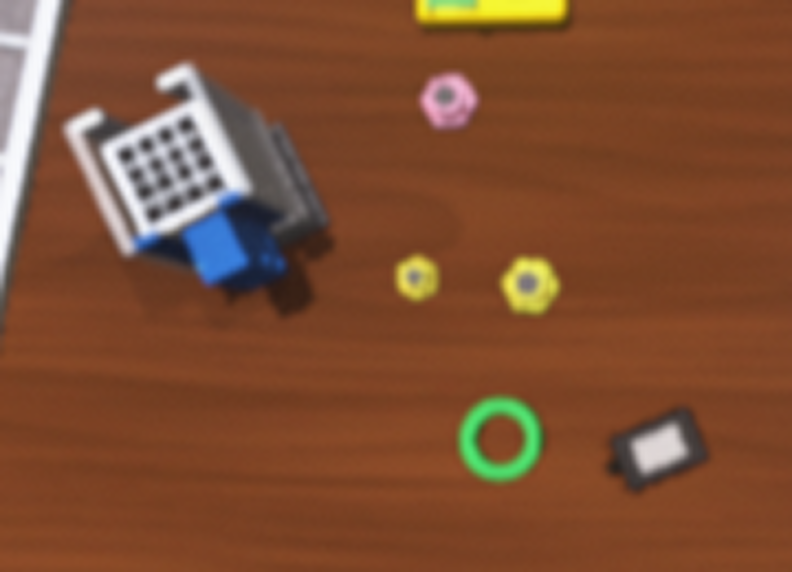

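View pics/a2.png

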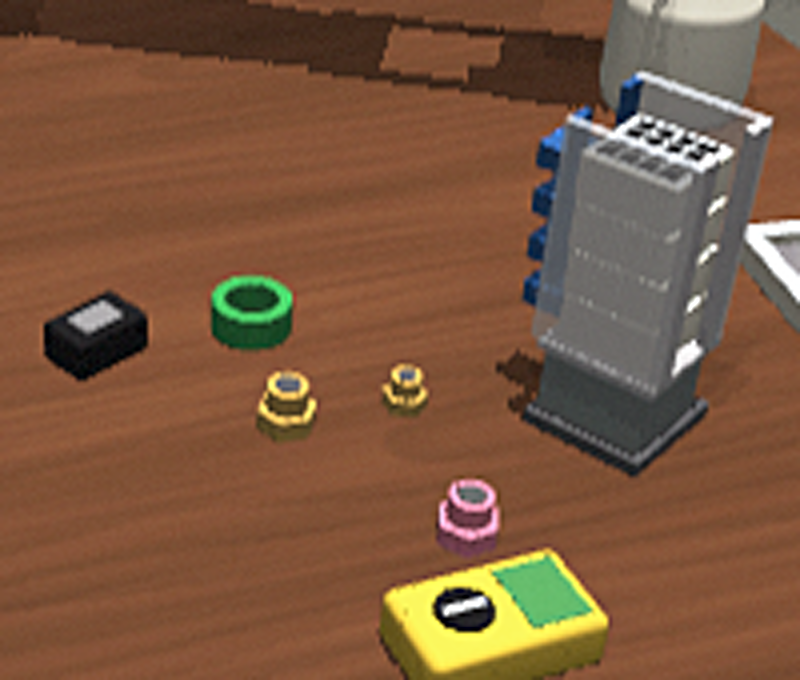

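Run:
```python
from h import *
np.set_printoptions(precision=4,suppress=True)
print(rot(ctrl.get_obs()['eef_rot']).as_matrix())
P,im=cloud('top0')
x,y,z=P[...,0],P[...,1],P[...,2]
hsv=cv2.cvtColor(im,cv2.COLOR_RGB2HSV)
roi=(x>.5)&(x<.66)&(y>.27)&(y<.42)
b=roi&(hsv[...,0]>100)&(hsv[...,0]<125)&(hsv[...,1]>150)
q=P[b]; print('blue',len(q)); 
t=q[(q[:,2]>.145)&(q[:,2]<.18)]; print('toptab',t.mean(0), cv2.minAreaRect((t[:,:2]*1000).astype(np.float32)))
g=P[roi&(z>.16)&(z<.195)&(hsv[...,1]<100)]; print('block',np.median(g,0), cv2.minAreaRect((g[:,:2]*1000).astype(np.float32)))
# tray rim
P2=P[(z>.025)&(z<.045)&(x>.4)&(x<.72)&(y<-.05)&(y>-.47)]
print(cv2.minAreaRect((P2[:,:2]*1000).astype(np.float32)))
P,im=cloud('scene0');x,y,z=P[...,0],P[...,1],P[...,2]
P2=P[(z>.025)&(z<.045)&(x>.4)&(x<.72)&(y<-.05)&(y>-.47)]
print(cv2.minAreaRect((P2[:,:2]*1000).astype(np.float32)))
crop('top0',(110,155,180,225),8,'a3'); crop('top0',(300,155,440,265),5.5,'a4')
```

```text
[[-0.0007  0.3464  0.9381]
 [-0.0012  0.9381 -0.3464]
 [-1.     -0.0013 -0.0002]]
blue 249
toptab [0.5413 0.3319 0.1656] ((540.4901733398438, 334.55169677734375), (34.31607437133789, 31.33903694152832), 33.499427795410156)
block [0.5844 0.3564 0.1811] ((586.4404296875, 357.1646423339844), (79.69255828857422, 75.71493530273438), 28.807804107666016)
((562.998779296875, -259.6160888671875), (346.3119201660156, 230.82470703125), 83.03560638427734)
((562.2780151367188, -262.43011474609375), (345.6978454589844, 234.65231323242188), 82.9986343383789)
```

View pics/a3.png

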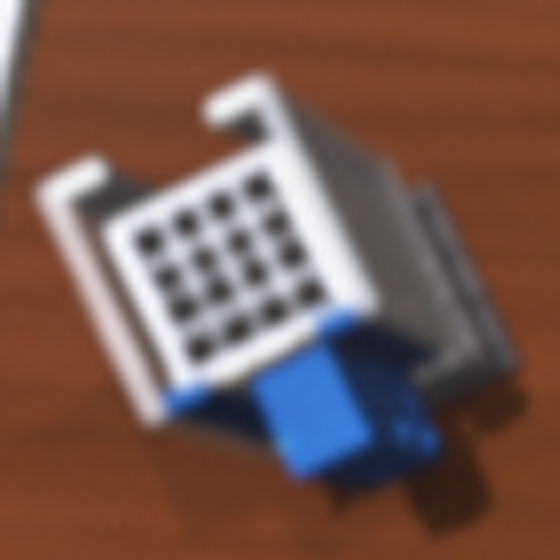

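View pics/a4.png

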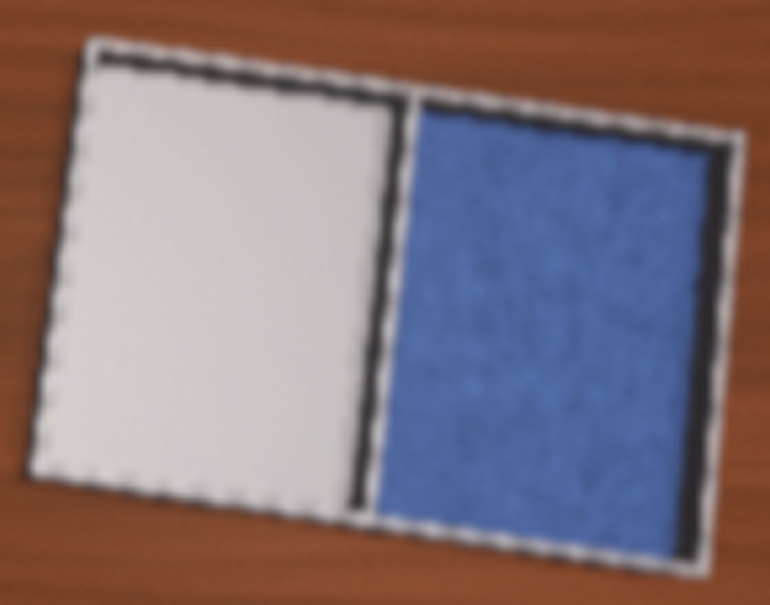

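Run:
```python
from h import *
np.set_printoptions(precision=4,suppress=True)
f=lambda u,v,z:px('top0',110+u/8-.5,155+v/8-.5,z)
c=[f(*p,.18) for p in [(148,242),(258,187),(308,292),(200,348)]]
print(np.array(c)); print('ctr',np.mean(c,0))
for a,b in [(3,0),(2,1)]:
    d=c[b]-c[a]; print('x yaw',np.degrees(np.arctan2(d[1],d[0])),np.linalg.norm(d))
for a,b in [(1,0),(2,3)]:
    d=c[b]-c[a]; print('y yaw-90',np.degrees(np.arctan2(d[1],d[0]))-90,np.linalg.norm(d))
# top tab corners (z .166): tip corners
for p in [(255,385),(325,345),(370,445),(300,478)]: print('tab',f(*p,.166))
for p in [(40,190),(155,420),(265,75),(378,305)]: print('wall top',f(*p,.2))
```

```text
[[0.5903 0.3834 0.18  ]
 [0.6085 0.3508 0.18  ]
 [0.5762 0.3329 0.18  ]
 [0.5578 0.3648 0.18  ]]
ctr [0.5832 0.358  0.18  ]
x yaw 29.8340777727807 0.037391134560604215
x yaw 28.894072434869525 0.03692126790606723
y yaw-90 29.121051641577964 0.03740024266436145
y yaw-90 29.84873887547441 0.036791637735528494
tab [0.5484 0.3516 0.166 ]
tab [0.5615 0.3307 0.166 ]
tab [0.5307 0.3145 0.166 ]
tab [0.5199 0.3355 0.166 ]
wall top [0.6022 0.4102 0.2   ]
wall top [0.5335 0.3698 0.2   ]
wall top [0.6396 0.3447 0.2   ]
wall top [0.5701 0.3055 0.2   ]
```

```bash
cat >> h.py <<'E'
def Rt(yaw,pitch):
    """tool z heading yaw (deg), tool x pitched forward from down by pitch deg"""
    y,p=np.radians([yaw,pitch]); f=np.array([np.cos(y),np.sin(y),0]); up=np.array([0,0,1.])
    X=np.sin(p)*f-np.cos(p)*up; Z=np.cos(p)*f+np.sin(p)*up; Y=np.cross(Z,X)
    return R.from_matrix(np.stack([X,Y,Z],1))
def plan(pts,claw,start=None,vmax=.055,amax=9.):
    """pts: list of (pos,R or None). prints rows"""
    o=ctrl.get_obs(); p=np.array(o['eef_pos']); r=rot(o['eef_rot'])
    if start: p,r=np.array(start[0]),start[1]
    rows=[]
    for tp,tr in pts:
        tp=np.array(tp); tr=tr or r
        dv=(r.inv()*tr).as_rotvec(degrees=True); p0,r0=p,r
        n=max(1,int(np.ceil(max(np.linalg.norm(tp-p)/vmax,np.linalg.norm(dv)/amax))))
        for k in range(1,n+1):
            gp=p0+(tp-p0)*k/n; gr=r0*R.from_rotvec(dv*k/n,degrees=True)
            d=np.round(r.inv().apply(gp-p),4); w=np.round((r.inv()*gr).as_rotvec(degrees=True),1)
            rows.append([*d,*w,claw]); p=p+r.apply(d); r=r*R.from_rotvec(w,degrees=True)
    print('n',len(rows),'start',np.round(o['eef_pos'],4))
    for i in range(0,len(rows),10): print('['+','.join('['+','.join('%g'%(v+0) for v in a)+']' for a in rows[i:i+10])+']')
CH=np.array([.5832,.358,0]); CY=29.4
def chp(x,z,y=0,c=CH,yaw=CY):
    a=np.radians(yaw); return np.array([c[0]+x*np.cos(a)-y*np.sin(a),c[1]+x*np.sin(a)+y*np.cos(a),z])
def st():
    o=ctrl.get_obs(); print('t',o['time_s'],'pos',np.round(o['eef_pos'],4),'x',np.round(rot(o['eef_rot']).as_matrix()[:,0],3),'f',np.round(o['wrist_force'],1),'open',round(o['opening'],3),'q',np.round(o['q'],2))
E
python3 - <<'E'
from h import *
o=ctrl.get_obs();p=np.array(o['eef_pos'])
pre=chp(-.0573-.0849,.0643+.0849)
print(pre)
plan([(p+[0,-.06,.05],None),(pre+[0,0,.05],Rt(CY,45)),(pre,None)],0)
E
```

```text
[0.4593134  0.28819349 0.1492    ]
n 11 start [0.199  0.539  0.2416]
[[-0.025,-0.0282,0.0104,0,0,0,0],[-0.0249,-0.0282,0.0104,0,0,0,0],[0.0116,-0.0111,0.0388,-5.9,-5.3,2.4,0],[0.0144,-0.0155,0.0362,-5.8,-5.2,2.5,0],[0.0169,-0.0197,0.033,-5.9,-5.3,2.4,0],[0.0188,-0.0236,0.0291,-5.9,-5.3,2.5,0],[0.0202,-0.0273,0.0247,-5.9,-5.2,2.4,0],[0.021,-0.0304,0.0199,-5.8,-5.3,2.5,0],[0.0212,-0.0331,0.0146,-5.9,-5.3,2.4,0],[0.0209,-0.0353,0.0092,-5.9,-5.2,2.5,0]]
[[0.0354,0,-0.0353,0,0,0,0]]
```

Emit:
drive_tool([
  [-0.025,-0.028,0.01,0,0,0,0],
  [-0.025,-0.028,0.01,0,0,0,0],
  [0.0116,-0.011,0.039,-5.9,-5.3,2.4,0],
  [0.0144,-0.0155,0.036,-5.8,-5.2,2.5,0],
  [0.017,-0.02,0.033,-5.9,-5.3,2.4,0],
  [0.019,-0.0236,0.029,-5.9,-5.3,2.5,0],
  [0.02,-0.027,0.025,-5.9,-5.2,2.4,0],
  [0.021,-0.03,0.02,-5.8,-5.3,2.5,0],
  [0.021,-0.033,0.0146,-5.9,-5.3,2.4,0],
  [0.021,-0.035,0.009,-5.9,-5.2,2.5,0],
])

```text
time_s: 1.4
eef_pos: [0.4277, 0.3146, 0.2054]
eef_rot: [0.881, -0.071, 0.418, 0.21]
wrist_force: [-0.6, 0.5, 0.2]
opening: 0.504
```

Emit:
drive_tool([
  [0.0354,0,-0.0353,0,0,0,0],
  [0,0,0,0,0,0,0],
  [0,0,0,0,0,0,0],
])

```text
time_s: 1.78
eef_pos: [0.4229, 0.3168, 0.1577]
eef_rot: [0.881, -0.071, 0.419, 0.211]
wrist_force: [-0.0, 0.1, -0.9]
opening: 0.502
```

Run:
```python
from h import *
st(); shot('wrist','w1',s=1.5); plan([(chp(-.1422,.1492),Rt(CY,45))],0)
```

```text
t 1.775 pos [0.4229 0.3168 0.1577] x [ 0.561  0.312 -0.767] f [-0.   0.1 -0.9] open 0.502 q [ 0.36 -0.17  2.31  0.3   0.32 -1.89]
n 1 start [0.4234 0.3171 0.1587]
[[0.0184,-0.042,0.0106,-4.8,-5,0.4,0]]
```

View pics/w1.png

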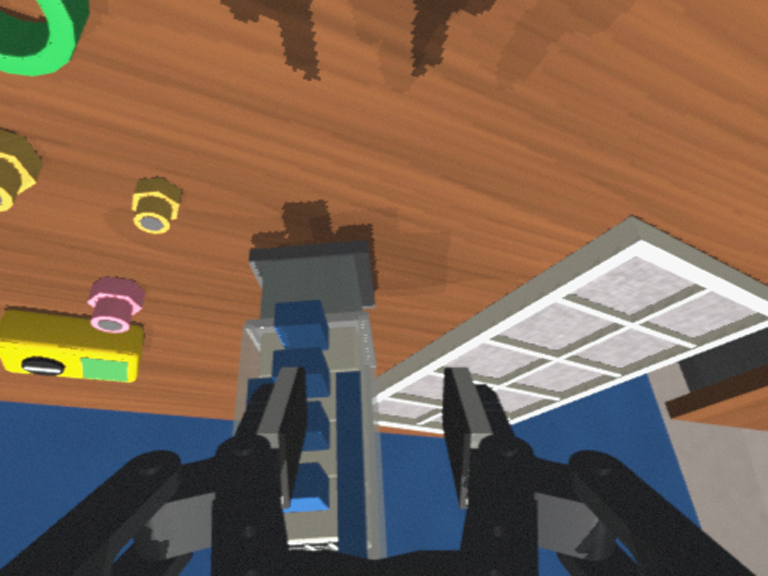

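Run:
```python
from h import *
d=.09
print(chp(-.0593,.0636))
plan([(chp(-.0593-.669*d,.0636+.743*d),Rt(CY,42))],0,vmax=.012)
for p in [(285,300),(325,300),(278,345),(328,342),(275,352)]: print(px('w1',p[0]/1.5,p[1]/1.5))
```

```text
[0.53153702 0.32888941 0.0636    ]
n 6 start [0.4234 0.3171 0.1587]
[[0.0079,-0.0069,0.0027,-0.8,-0.3,0.1,0],[0.0079,-0.007,0.0025,-0.8,-0.4,0,0],[0.0079,-0.0069,0.0023,-0.8,-0.3,0.1,0],[0.0079,-0.0071,0.0022,-0.8,-0.3,0,0],[0.0079,-0.007,0.0021,-0.8,-0.3,0.1,0],[0.008,-0.0071,0.002,-0.9,-0.4,0,0]]
[0.56496406 0.32906272 0.04158737]
[0.55148209 0.35110124 0.04446907]
[0.570318   0.32745675 0.07097722]
[0.55260873 0.35341008 0.07283606]
[0.53255826 0.31576292 0.0935954 ]
```

Emit:
drive_tool([
  [0.008,-0.007,0.0025,-0.8,-0.3,0,0],
  [0.008,-0.007,0.0025,-0.8,-0.4,0,0],
  [0.008,-0.007,0.0023,-0.8,-0.3,0,0],
  [0.008,-0.007,0.0022,-0.8,-0.3,0,0],
  [0.008,-0.007,0.002,-0.8,-0.3,0.1,0],
  [0.008,-0.007,0.002,-0.9,-0.4,0.1,0],
  [0,0,0,0,0,0,0],
  [0,0,0,0,0,0,0],
])

```text
time_s: 2.82
eef_pos: [0.4785, 0.299, 0.129]
eef_rot: [0.884, -0.104, 0.394, 0.231]
wrist_force: [1.1, -0.3, -0.2]
opening: 0.501
```

Run:
```python
from h import *
st(); shot('wrist','w2',s=1.5)
d=.09
plan([(chp(-.0593-.669*d,.0636+.743*d),Rt(CY,42))],0,vmax=.012)
crop('w2',(140,150,300,384),2.5,'w2c')
```

```text
t 2.825 pos [0.4785 0.299  0.129 ] x [ 0.584  0.327 -0.743] f [ 1.1 -0.3 -0.2] open 0.501 q [ 0.25 -0.01  2.27  0.81  0.24 -2.57]
n 1 start [0.4783 0.299  0.1288]
[[-0.0006,-0.0001,0.0018,0,0,0.1,0]]
```

View pics/w2c.png

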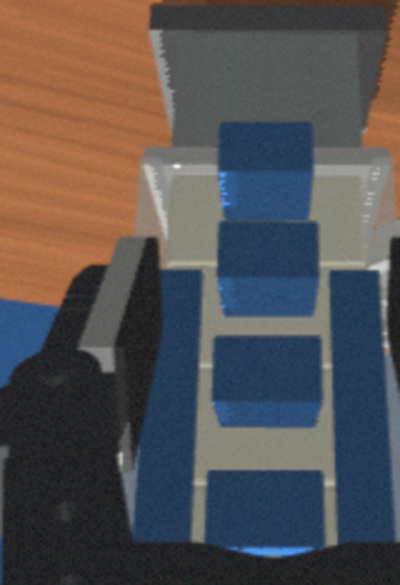

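Run:
```python
from h import *
np.set_printoptions(precision=4,suppress=True)
a=np.radians(CY)
d=np.load('pics/w2.npz')
for (u,v) in [(226,190),(306,190),(266,195),(228,262),(310,262),(268,280),(272,400)]:
    w=px('w2',140+u/2.5-.5,150+v/2.5-.5); e=w-CH
    print(w,'chute',e[0]*np.cos(a)+e[1]*np.sin(a),-e[0]*np.sin(a)+e[1]*np.cos(a),'tool',rot(d['rot']).inv().apply(w-d['pos']))
```

```text
[0.546  0.322  0.0769] chute -0.050082857168643774 -0.013112509833926388 tool [ 0.0857 -0.013   0.0172]
[0.5343 0.3412 0.0772] chute -0.050832756552300976 0.00933056064950042 tool [0.0849 0.0094 0.0169]
[0.5435 0.3335 0.0769] chute -0.04659527403299553 -0.0019074261766114861 tool [ 0.088  -0.0018  0.0198]
[0.533  0.3169 0.1026] chute -0.06396202664213477 -0.011156576345333298 tool [ 0.0573 -0.0111  0.0241]
[0.348  0.2263 0.1728] chute -0.2695632258675198 0.0007120685701920704 tool [-0.1325  0.0005 -0.0818]
[0.528  0.3257 0.1073] chute -0.06393631132385645 -0.0010617990901682153 tool [ 0.0538 -0.001   0.0273]
[0.5264 0.326  0.1362] chute -0.06519956525247428 1.9331619890504415e-05 tool [0.0315 0.     0.0457]
```

Run:
```python
from h import *
np.set_printoptions(precision=4,suppress=True)
a=np.radians(CY)
for (u,v) in [(240,135),(266,135),(290,135),(240,160),(266,160),(290,160),(225,150),(308,150)]:
    w=px('w2',140+u/2.5-.5,150+v/2.5-.5); e=w-CH
    print(w,'chute',e[0]*np.cos(a)+e[1]*np.sin(a),-e[0]*np.sin(a)+e[1]*np.cos(a))
plan([(chp(-.0593,.0636,-.0012),Rt(CY,42))],0,vmax=.012)
```

```text
[0.5327 0.3193 0.0662] chute -0.06303376694286433 -0.008944007911269362
[0.5296 0.3257 0.0659] chute -0.06257616732626484 -0.001831375538776634
[0.5265 0.3315 0.0658] chute -0.06235341748538292 0.0047580640250709
[0.5332 0.3197 0.0734] chute -0.06234933002806098 -0.008814251447696791
[0.5293 0.3256 0.0736] chute -0.06282677662567876 -0.0017807718090523707
[0.5267 0.3316 0.0733] chute -0.062162879261650344 0.004704027888192488
[0.5345 0.3157 0.0708] chute -0.06320671841538733 -0.012902383712955663
[0.5246 0.3361 0.0701] chute -0.06178051453449364 0.00964417070336003
n 8 start [0.4783 0.299  0.1288]
[[0.0112,-0.0001,0.0002,0,0,0,0],[0.0111,-0.0002,0.0003,0,0,0,0],[0.0112,-0.0001,0.0002,0,0,0,0],[0.0112,-0.0002,0.0002,0,0,0.1,0],[0.0111,-0.0001,0.0002,0,0,0,0],[0.0112,-0.0002,0.0003,0,0,0,0],[0.0112,-0.0002,0.0002,0,0,0,0],[0.0112,-0.0001,0.0002,0,0,0,0]]
```

Emit:
drive_tool([
  [0.0112,0,0.0002,0,0,0,0],
  [0.0112,-0.0005,0.0003,0,0,0,0],
  [0.0112,0,0.0002,0,0,0,0],
  [0.0112,-0.0005,0.0002,0,0,0.1,0],
  [0.0111,0,0.0002,0,0,0,0],
  [0.0112,-0.0005,0.0003,0,0,0,0],
  [0.0112,0,0.0002,0,0,0,0],
  [0.0112,0,0.0002,0,0,0,0],
  [0,0,0,0,0,0,0],
  [0,0,0,0,0,0,0],
])

```text
time_s: 4.12
eef_pos: [0.5325, 0.3282, 0.0661]
eef_rot: [0.882, -0.104, 0.398, 0.231]
wrist_force: [0.0, 0.4, 0.2]
opening: 0.503
```

Run:
```python
from h import *
st(); shot('wrist','w3',s=1.5);shot('scene','s3',(300,80,440,220),4)
plan([(chp(-.0593,.0636,-.0012),Rt(CY,42))],0,vmax=.012)
```

```text
t 4.125 pos [0.5325 0.3282 0.0661] x [ 0.577  0.324 -0.749] f [0.  0.4 0.2] open 0.503 q [ 0.29  0.28  2.12  1.38  0.15 -3.12]
n 1 start [0.5326 0.328  0.0661]
[[0.0016,0,-0.002,0,-0.5,0,0]]
```

View pics/w3.png

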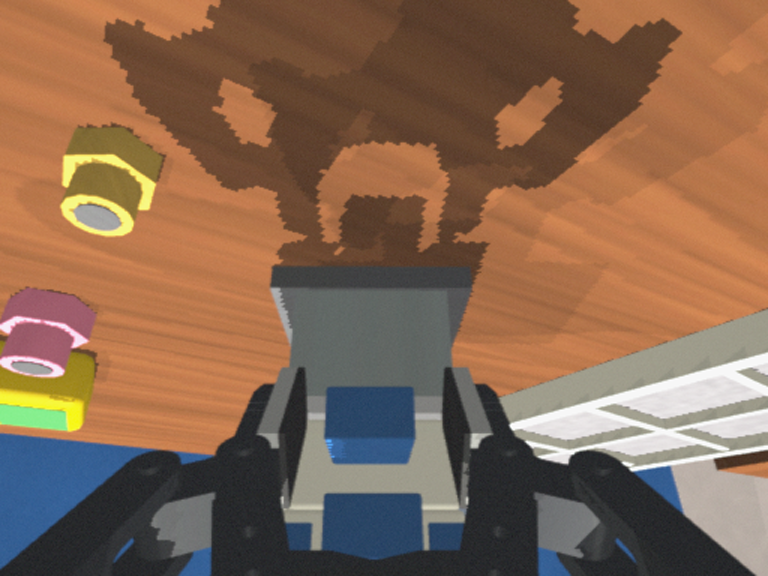

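View pics/s3.png

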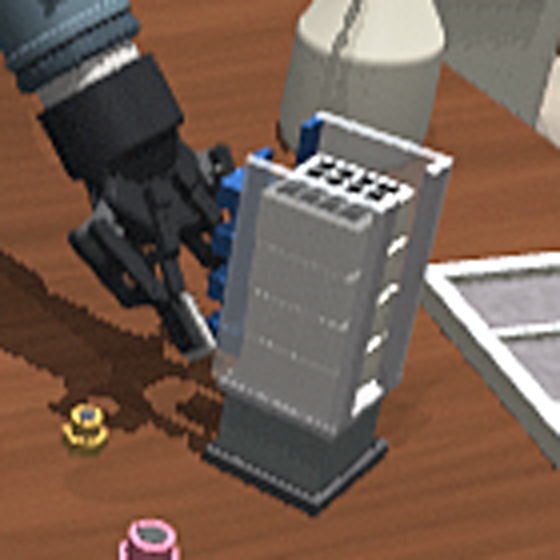

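```bash
cat > kin.py <<'E'
import numpy as np
from scipy.optimize import least_squares
from scipy.spatial.transform import Rotation as R
def fk(q,k):
    h,a,L1,b,L2,Lt=k
    Rz=lambda t:R.from_euler('z',t); Ry=lambda t:R.from_euler('y',t)
    r=Rz(q[0]); p=np.array([0,0,h])
    r=r*Ry(q[1]); p=p+r.apply([a,0,L1]) if False else p+Rz(q[0]).apply([a,0,0])+r.apply([0,0,L1])
    r=r*Ry(q[2]); p=p+r.apply([b,0,L2])
    r=r*Rz(q[3])*Ry(q[4]); p=p+r.apply([0,0,Lt])
    r=r*Rz(q[5])
    return p,r   # z along tool
if __name__=='__main__':
    from h import *
    data=[([1.0107,.1815,1.608,0,1.3538,-.2063],[.1989,.5389,.2414])]
    D=[([.36,-.17,2.31,.3,.32,-1.89],[.4229,.3168,.1577]),([.25,-.01,2.27,.81,.24,-2.57],[.4785,.299,.129])]
    o=ctrl.get_obs(); data.append((o['q'],o['eef_pos'])); data+=D
    w=[1,1,.2,.2]
    f=lambda k:np.concatenate([wi*(fk(q,k)[0]-p) for (q,p),wi in zip(data,w)])
    best=min((least_squares(f,[.2+.2*np.random.rand(),0,.3+.2*np.random.rand(),0,.3+.2*np.random.rand(),.2]) for _ in range(30)),key=lambda s:s.cost)
    print(best.x,best.fun.reshape(-1,3)); 
    print(fk(o['q'],best.x)[1].as_matrix()); print(rot(o['eef_rot']).as_matrix())
    o=data[0]; print(fk(o[0],best.x)[1].as_matrix())
E
python3 kin.py
```

```text
[ 1.38702095 -0.6780873   0.9746091   0.74453402  1.25789272  1.10550686] [[ 0.09985258 -0.06248423 -0.00100083]
 [ 0.00020002 -0.00081053 -0.00198813]
 [ 0.00554763 -0.00747414  0.00787216]
 [-0.00377226  0.00296026  0.00707266]]
[[ 4.90150082e-01 -6.53057385e-01  5.77294508e-01]
 [-8.71637968e-01 -3.67528625e-01  3.24299187e-01]
 [ 3.86277775e-04 -6.62147085e-01 -7.49373798e-01]]
[[ 5.77294508e-01 -4.90150082e-01  6.53057385e-01]
 [ 3.24299187e-01  8.71637968e-01  3.67528625e-01]
 [-7.49373798e-01 -3.86277775e-04  6.62147085e-01]]
[[-3.46460736e-01 -9.38064036e-01 -9.07057746e-04]
 [-9.38062986e-01  3.46461747e-01 -1.44646990e-03]
 [ 1.67114221e-03  3.49732271e-04 -9.99998542e-01]]
```

```bash
sed -i 's/h,a,L1,b,L2,Lt=k/h,a,L1,b,L2,Lt,dy=k/; s/apply(\[a,0,0\])/apply([a,dy,0])/; s/\*np.random.rand(),.2\])/*np.random.rand(),.2,.1])/' kin.py; sed -i 's/w=\[1,1,.2,.2\]/w=[1,1,.2,.2]/' kin.py; python3 kin.py
```

```text
[ 3.10490519e-01 -2.85462452e-04  4.40796506e-01  8.55909783e-02
  5.14297955e-01  3.07559795e-01  1.17852434e-01] [[-4.90692573e-05  3.67111098e-05 -4.93130043e-05]
 [ 9.05426957e-06  5.34071831e-06 -7.16307284e-05]
 [ 2.49202679e-04 -1.35265228e-04  5.49637188e-04]
 [-2.27944967e-04 -1.65244535e-04  5.50789676e-05]]
[[ 4.90150082e-01 -6.53057385e-01  5.77294508e-01]
 [-8.71637968e-01 -3.67528625e-01  3.24299187e-01]
 [ 3.86277775e-04 -6.62147085e-01 -7.49373798e-01]]
[[ 5.77294508e-01 -4.90150082e-01  6.53057385e-01]
 [ 3.24299187e-01  8.71637968e-01  3.67528625e-01]
 [-7.49373798e-01 -3.86277775e-04  6.62147085e-01]]
[[-3.46460736e-01 -9.38064036e-01 -9.07057746e-04]
 [-9.38062986e-01  3.46461747e-01 -1.44646990e-03]
 [ 1.67114221e-03  3.49732271e-04 -9.99998542e-01]]
```

```bash
cat >> kin.py <<'E'
K=[.31049,0,.4408,.08559,.5143,.30756,.11785]
LO=np.array([-2.99,-.89,.3,-1.14,0,-3.12]);HI=np.array([2.99,2.07,2.58,4.28,2.63,3.12])
B=np.array([[0,-1,0],[0,0,-1],[1,0,0]]).T  # tool cols (x,y,z) in model frame: x=z,y=-x,z=-y
def ik(pos,Rm):
    """all solutions"""
    h,a,L1,b,L2,Lt,dy=K
    Rm=Rm.as_matrix(); M=np.stack([-Rm[:,1],-Rm[:,2],Rm[:,0]],1)
    w=np.array(pos)-Lt*M[:,2]; sols=[]
    rr=np.hypot(w[0],w[1]); 
    if rr<abs(dy): return []
    rad=np.sqrt(rr**2-dy**2); q1=np.arctan2(w[1],w[0])-np.arctan2(dy,rad)
    z=w[2]-h; d=np.hypot(rad,z); Lf=np.hypot(b,L2); g=np.arctan2(b,L2)
    c=(d*d-L1**2-Lf**2)/(2*L1*Lf)
    if abs(c)>1: return []
    t=np.arccos(c)   # angle of forearm effective rel to link1
    q3=t-g
    th=np.arctan2(rad,z); q2=th-np.arctan2(Lf*np.sin(t),L1+Lf*np.cos(t))
    A=R.from_euler('z',q1)*R.from_euler('y',q2+q3)
    W=A.inv().as_matrix()@M
    q5=np.arccos(np.clip(W[2,2],-1,1)); q4=np.arctan2(W[1,2],W[0,2]); q6=np.arctan2(W[2,1],-W[2,0])
    for k in (0,2*np.pi,-2*np.pi):
        for m in (0,2*np.pi,-2*np.pi):
            q=np.array([q1,q2,q3,q4+k,q5,q6+m])
            if (q>=LO).all() and (q<=HI).all(): sols.append(q)
    return sols
E
python3 - <<'E'
from h import *; from kin import *
np.set_printoptions(precision=2,suppress=True)
o=ctrl.get_obs(); print(o['q'],ik(o['eef_pos'],rot(o['eef_rot'])))
fl=R.from_euler('x',180,degrees=True)
for pitch in (35,40,42,45,50):
  for flip in (0,1):
    r=Rt(CY,pitch); r=r*fl if flip else r
    print(pitch,flip)
    for back in (0,.04,.08,.12):
        print('  ',back,ik(chp(-.0593-back,.0636),r))
E
```

```text
[ 0.29  0.28  2.12  1.38  0.15 -3.12] [array([ 0.29,  0.28,  2.12,  1.38,  0.15, -3.12])]
35 0
   0 [array([ 0.3 ,  0.28,  2.06,  0.53,  0.24, -2.27])]
   0.04 [array([ 0.28,  0.21,  2.15,  0.63,  0.22, -2.38])]
   0.08 [array([ 0.26,  0.13,  2.25,  0.73,  0.22, -2.5 ])]
   0.12 [array([ 0.22,  0.05,  2.35,  0.81,  0.23, -2.61])]
35 1
   0 [array([0.3 , 0.28, 2.06, 0.53, 0.24, 0.88])]
   0.04 [array([0.28, 0.21, 2.15, 0.63, 0.22, 0.76])]
   0.08 [array([0.26, 0.13, 2.25, 0.73, 0.22, 0.64])]
   0.12 [array([0.22, 0.05, 2.35, 0.81, 0.23, 0.53])]
40 0
   0 [array([ 0.29,  0.28,  2.11,  1.15,  0.15, -2.88])]
   0.04 [array([ 0.27,  0.21,  2.21,  1.32,  0.16, -3.08])]
   0.08 [array([0.24, 0.14, 2.3 , 1.44, 0.18, 3.06])]
   0.12 [array([0.2 , 0.05, 2.4 , 1.5 , 0.2 , 2.98])]
40 1
   0 [array([0.29, 0.28, 2.11, 1.15, 0.15, 0.26])]
   0.04 [array([0.27, 0.21, 2.21, 1.32, 0.16, 0.07])]
   0.08 [array([ 0.24,  0.14,  2.3 ,  1.44,  0.18, -0.08])]
   0.12 [array([ 0.2 ,  0.05,  2.4 ,  1.5 ,  0.2 , -0.17])]
42 0
   0 [array([0.29, 0.29, 2.13, 1.53, 0.15, 3.02])]
   0.04 [array([0.26, 0.22, 2.22, 
[... 589 characters left out ...]
5 1
   0 [array([ 0.28,  0.3 ,  2.15,  2.03,  0.18, -0.63])]
   0.04 [array([ 0.26,  0.23,  2.25,  2.11,  0.21, -0.73])]
   0.08 [array([ 0.22,  0.16,  2.35,  2.13,  0.24, -0.78])]
   0.12 [array([ 0.18,  0.08,  2.44,  2.1 ,  0.27, -0.79])]
50 0
   0 [array([0.27, 0.32, 2.19, 2.46, 0.3 , 2.07])]
   0.04 [array([0.24, 0.26, 2.29, 2.47, 0.33, 2.04])]
   0.08 [array([0.21, 0.2 , 2.39, 2.45, 0.37, 2.03])]
   0.12 [array([0.16, 0.13, 2.48, 2.4 , 0.41, 2.04])]
50 1
   0 [array([ 0.27,  0.32,  2.19,  2.46,  0.3 , -1.07])]
   0.04 [array([ 0.24,  0.26,  2.29,  2.47,  0.33, -1.1 ])]
   0.08 [array([ 0.21,  0.2 ,  2.39,  2.45,  0.37, -1.11])]
   0.12 [array([ 0.16,  0.13,  2.48,  2.4 ,  0.41, -1.11])]
```

```bash
cat >> h.py <<'E'
TR=np.array([.5628,-.261,0]); TY=-7.
def trp(x,y,z): return chp(x,z,y,TR,TY)
FL=R.from_euler('x',180,degrees=True)
E
python3 - <<'E'
from h import *; from kin import *
np.set_printoptions(precision=2,suppress=True)
for pitch in (40,42):
 for yaw in (-7,-20,-30):
  for flip in (0,1):
    r=Rt(yaw,pitch); r=r*FL if flip else r
    for ty in (-.045,-.125):
      for z in (.02,.12):
       p=chp(-.06,z,0,trp(.055,ty,0),yaw)
       print(pitch,yaw,flip,ty,z,ik(p,r))
print('mid'); 
for yaw in (29.4,15,0,-7): print(ik([.45,.05,.2],Rt(yaw,42)*FL),ik([.45,.05,.2],Rt(yaw,0)*FL))
# parts downward
for p in ([.54,.167,.05],[.438,.183,.05],[.433,.083,.05],[.56,-.18,.1]):
  for yaw in (-60,-30,0,30,60): print(p,yaw,ik(p,Rt(yaw,0)*FL),ik(p,Rt(yaw,0)))
E
```

```text
40 -7 0 -0.045 0.02 [array([-0.93,  0.43,  2.04,  1.3 ,  0.5 ,  2.78])]
40 -7 0 -0.045 0.12 [array([-0.93,  0.2 ,  2.04,  0.96,  0.6 , -3.12])]
40 -7 0 -0.125 0.02 [array([-1.04,  0.5 ,  1.92,  1.17,  0.59,  2.82])]
40 -7 0 -0.125 0.12 [array([-1.04,  0.29,  1.93,  0.93,  0.69,  3.12])]
40 -7 1 -0.045 0.02 [array([-0.93,  0.43,  2.04,  1.3 ,  0.5 , -0.37])]
40 -7 1 -0.045 0.12 [array([-0.93,  0.2 ,  2.04,  0.96,  0.6 ,  0.03])]
40 -7 1 -0.125 0.02 [array([-1.04,  0.5 ,  1.92,  1.17,  0.59, -0.32])]
40 -7 1 -0.125 0.12 [array([-1.04,  0.29,  1.93,  0.93,  0.69, -0.02])]
40 -20 0 -0.045 0.02 [array([-0.82,  0.4 ,  2.09,  1.54,  0.3 ,  2.8 ])]
40 -20 0 -0.045 0.12 [array([-0.82,  0.16,  2.09,  0.89,  0.38, -2.8 ])]
40 -20 0 -0.125 0.02 [array([-0.95,  0.46,  1.99,  1.35,  0.38,  2.89])]
40 -20 0 -0.125 0.12 [array([-0.95,  0.24,  2.  ,  0.92,  0.48, -2.92])]
40 -20 1 -0.045 0.02 [array([-0.82,  0.4 ,  2.09,  1.54,  0.3 , -0.34])]
40 -20 1 -0.045 0.12 [array([-0.82,  0.16,  2.09,  0.89,  0.38,  0.34])]
40 -20 1 -0.125 0.02 [array([-0.95,  0.46,  1.99,  1.35,  0.38, -0.25])]
40 -20 1 -0.1
[... 4547 characters left out ...]
.083, 0.05] 60 [array([-0.08,  0.17,  2.07,  0.  ,  0.9 ,  0.44])] [array([-0.08,  0.17,  2.07,  0.  ,  0.9 , -2.7 ])]
[0.56, -0.18, 0.1] -60 [array([-0.51,  0.37,  1.68,  0.  ,  1.09,  2.11])] [array([-0.51,  0.37,  1.68,  0.  ,  1.09, -1.04])]
[0.56, -0.18, 0.1] -30 [array([-0.51,  0.37,  1.68,  0.  ,  1.09,  1.58])] [array([-0.51,  0.37,  1.68,  0.  ,  1.09, -1.56])]
[0.56, -0.18, 0.1] 0 [array([-0.51,  0.37,  1.68,  0.  ,  1.09,  1.06])] [array([-0.51,  0.37,  1.68,  0.  ,  1.09, -2.08])]
[0.56, -0.18, 0.1] 30 [array([-0.51,  0.37,  1.68,  0.  ,  1.09,  0.53])] [array([-0.51,  0.37,  1.68,  0.  ,  1.09, -2.61])]
[0.56, -0.18, 0.1] 60 [array([-0.51,  0.37,  1.68,  0.  ,  1.09,  0.01])] []
```

Emit:
drive_tool([
  [-0.0112,0,0,0,0,0,0],
  [-0.0112,0,0,0,0,0,0],
  [-0.0112,0,0,0,0,0,0],
  [-0.0112,0,0,0,0,0,0],
  [-0.0112,0,0,0,0,0,0],
  [-0.0112,0,0,0,0,0,0],
  [-0.0112,0,0,0,0,0,0],
  [-0.0112,0,0,0,0,0,0],
  [0,0,0,10,0,0,0],
  [0,0,0,10,0,0,0],
])

```text
time_s: 5.48
eef_pos: [0.4808, 0.2989, 0.1335]
eef_rot: [0.887, 0.053, 0.432, 0.157]
wrist_force: [0.4, 0.7, 0.1]
opening: 0.499
```

Emit:
drive_tool([
  [0,0,0,10,0,0,0],
  [0,0,0,10,0,0,0],
  [0,0,0,10,0,0,0],
  [0,0,0,10,0,0,0],
  [0,0,0,10,0,0,0],
  [0,0,0,10,0,0,0],
  [0,0,0,10,0,0,0],
  [0,0,0,10,0,0,0],
  [0,0,0,10,0,0,0],
  [0,0,0,10,0,0,0],
])

```text
time_s: 6.72
eef_pos: [0.4808, 0.2989, 0.1332]
eef_rot: [0.529, 0.713, 0.398, -0.23]
wrist_force: [0.6, 0.8, 0.4]
opening: 0.5
```

Emit:
drive_tool([
  [0,0,0,10,0,0,0],
  [0,0,0,10,0,0,0],
  [0,0,0,10,0,0,0],
  [0,0,0,10,0,0,0],
  [0,0,0,10,0,0,0],
  [0,0,0,10,0,0,0],
  [0,0,0,0,0,0,0],
])

```text
time_s: 7.6
eef_pos: [0.4808, 0.2989, 0.1332]
eef_rot: [0.105, 0.882, 0.231, -0.397]
wrist_force: [-0.2, 0.7, 1.5]
opening: 0.5
```

```bash
cat > plan2.py <<'E'
from h import *
from kin import ik
VL=np.array([2.57,2.57,3.01,3.14,3.14,3.14])
def plan(pts,claw,vmax=.055,amax=10.,frac=.6,start=None):
    """rows with IK speed check; subdivides so joint speeds stay below frac of limit"""
    o=ctrl.get_obs(); p=np.array(o['eef_pos']); r=rot(o['eef_rot']); q=np.array(o['q'])
    if start: p,r=np.array(start[0]),start[1]; q=ik(p,r)[0]
    rows=[];qs=[]
    for item in pts:
        tp,tr=item[0],item[1]; vm=item[2] if len(item)>2 else vmax
        tp=np.array(tp); tr=tr or r
        dv=(r.inv()*tr).as_rotvec(degrees=True); p0,r0=p.copy(),r
        s=0.; L=max(np.linalg.norm(tp-p)/vm,np.linalg.norm(dv)/amax,1e-6)
        while s<1-1e-9:
            ds=min(1/L,1-s)
            rem=(1-s)/ds; ds=(1-s)/np.ceil(rem-1e-9)
            while True:
                gp=p0+(tp-p0)*(s+ds); gr=r0*R.from_rotvec(dv*(s+ds),degrees=True)
                S=ik(gp,gr)
                if not S: print('NO IK at',gp,s); return
                qn=min(S,key=lambda a:np.abs(a-q).max()); ra=(np.abs(qn-q)/VL/.125).max()
                if ra<frac or ds<.004: break
                ds*=.7
            if ra>frac: print('FAST',ra,s,q,qn)
            d=np.round(r.inv().apply(gp-p),4); w=np.round((r.inv()*gr).as_rotvec(degrees=True),1)
            rows.append([*d,*w,claw]); p=p+r.apply(d); r=r*R.from_rotvec(w,degrees=True); q=qn; qs.append(q); s+=ds
    print('n',len(rows),'start',np.round(o['eef_pos'],4),'qmin',np.round(np.min(qs,0),2),'qmax',np.round(np.max(qs,0),2))
    for i in range(0,len(rows),10): print('['+','.join('['+','.join('%g'%(v+0) for v in a)+']' for a in rows[i:i+10])+']')
    return p,r
E
python3 - <<'E'
from plan2 import *
st(); shot('wrist','w4',s=1.5); shot('scene','s4',s=1.5)
print('TCP target',chp(-.058,.0655,-.0012))
plan([(chp(-.058,.0655,-.0012),Rt(CY,42)*FL,.012)],0)
E
```

```text
t 7.6 pos [0.4808 0.2989 0.1332] x [ 0.577  0.324 -0.749] f [-0.2  0.7  1.5] open 0.5 q [ 0.25 -0.01  2.26  0.74  0.26  0.65]
TCP target [0.53325868 0.32848213 0.0655    ]
n 8 start [0.4809 0.2989 0.1332] qmin [ 0.26  0.03  2.12  0.81  0.15 -0.09] qmax [0.29 0.28 2.24 1.49 0.23 0.58]
[[0.0113,0,0,0,0.1,0,0],[0.0113,0,0,0,0,0,0],[0.0113,-0.0001,-0.0001,0.1,0.1,0,0],[0.0114,0,0.0001,0,0.1,0,0],[0.0113,0,0,0,0,0,0],[0.0113,0,0,0,0.1,0,0],[0.0113,0,0.0001,0.1,0.1,0,0],[0.0113,0,0,0,0,-0.1,0]]
```

View pics/w4.png

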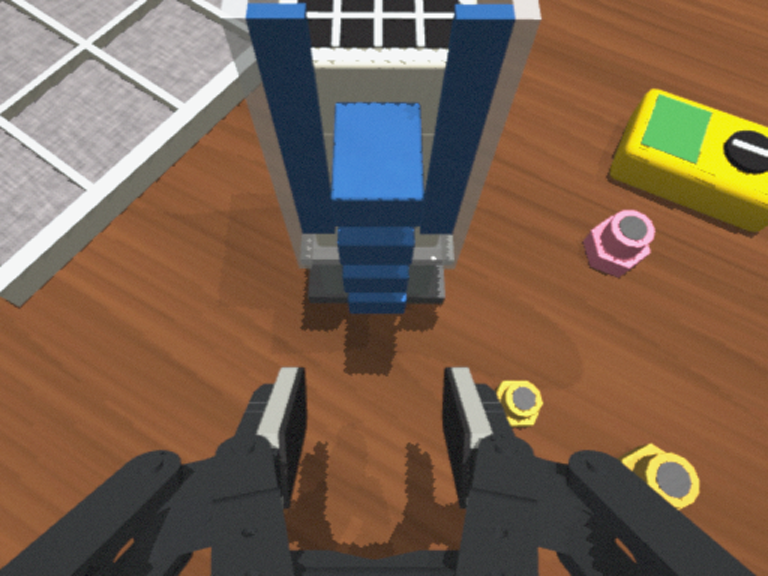

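Emit:
drive_tool([
  [0.0113,0,0,0,0.1,0,0],
  [0.0113,0,0,0,0,0,0],
  [0.0113,0,0,0,0.1,0,0],
  [0.0113,0,0,0,0.1,0,0],
  [0.0113,0,0,0,0,0,0],
  [0.0113,0,0,0,0.1,0,0],
  [0.0113,0,0,0,0.1,0,0],
  [0.0113,0,0,0,0,0,0],
  [0,0,0,0,0,0,0],
  [0,0,0,0,0,0,0],
])

```text
time_s: 8.95
eef_pos: [0.5332, 0.3284, 0.0657]
eef_rot: [0.104, 0.884, 0.232, -0.394]
wrist_force: [0.3, 0.5, -0.6]
opening: 0.502
```

Run:
```python
from plan2 import *
st(); shot('wrist','w5',s=1.5); shot('scene','s5',(300,80,440,220),4)
plan([(chp(-.058,.0655,-.0012),Rt(CY,42)*FL,.012)],0)
```

```text
t 8.95 pos [0.5332 0.3284 0.0657] x [ 0.583  0.327 -0.744] f [ 0.3  0.5 -0.6] open 0.502 q [ 0.29  0.28  2.12  1.48  0.15 -0.07]
n 1 start [0.5333 0.3284 0.0659] qmin [ 0.29  0.28  2.12  1.49  0.15 -0.09] qmax [ 0.29  0.28  2.12  1.49  0.15 -0.09]
[[0.0003,-0.0001,0.0003,0,0,-0.1,0]]
```

View pics/w5.png

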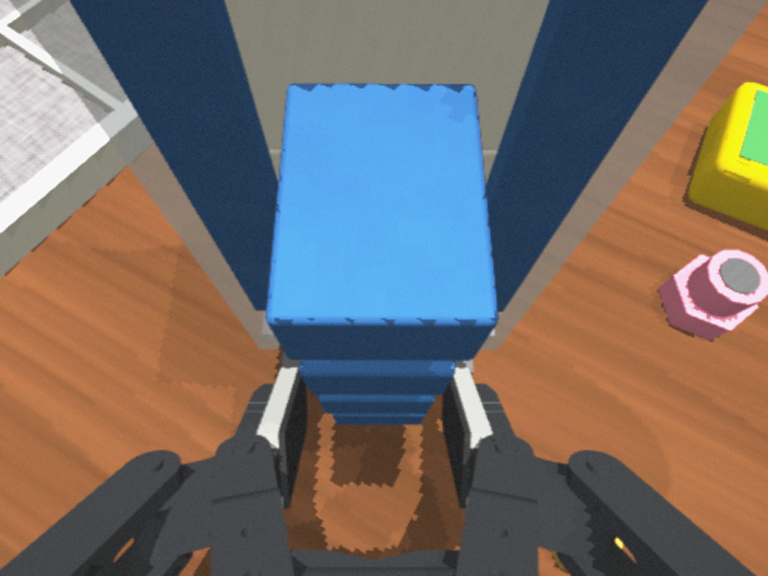

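View pics/s5.png

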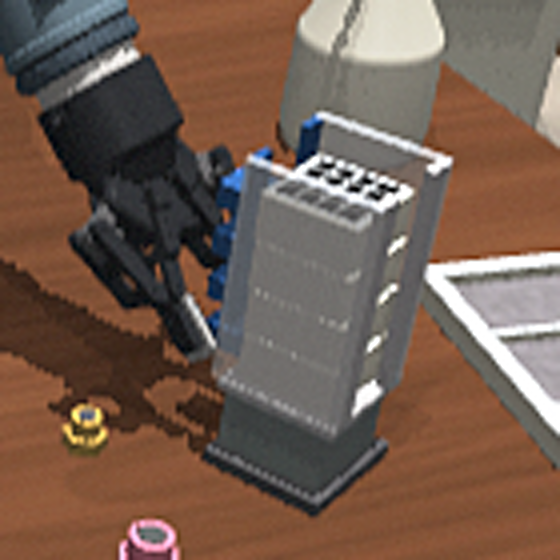

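Emit:
drive_tool([
  [0,0,0.003,0,0,0,0],
  [0,0,0,0,0,0,-1],
  [0,0,0,0,0,0,-1],
  [0,0,0,0,0,0,-1],
  [0,0,0,0,0,0,-1],
  [0,0,0,0,0,0,-1],
])

```text
time_s: 9.8
eef_pos: [0.5318, 0.3275, 0.0639]
eef_rot: [0.103, 0.884, 0.231, -0.394]
wrist_force: [-1.6, -0.5, 3.9]
opening: 0.281
```

Run:
```python
from plan2 import *
st(); shot('wrist','w6',s=1.5); shot('scene','s6',(300,80,440,220),4)
o=ctrl.get_obs(); p=np.array(o['eef_pos'])
a=np.radians(CY); f=-np.array([np.cos(a),np.sin(a),0])
plan([(p+.02*f,None,.008),(p+.1*f+[0,0,.001],None,.015)],-1)
```

```text
t 9.8 pos [0.5318 0.3275 0.0639] x [ 0.583  0.328 -0.743] f [-1.6 -0.5  3.9] open 0.281 q [ 0.29  0.29  2.13  1.52  0.15 -0.12]
n 9 start [0.5317 0.3275 0.0639] qmin [ 0.21  0.1   2.15  1.55  0.15 -0.42] qmax [ 0.28  0.27  2.37  1.76  0.2  -0.15]
[[-0.0045,0,0.005,0,0,0,-1],[-0.0044,0,0.0049,0,0,0,-1],[-0.0045,0,0.005,0,0,0,-1],[-0.009,0,0.0098,0,0,0,-1],[-0.0091,0,0.0098,0,0,0,-1],[-0.009,0.0001,0.0098,0,0,0,-1],[-0.0091,0,0.0098,0,0,0,-1],[-0.009,0,0.0098,0,0,0,-1],[-0.009,0,0.0098,0,0,0,-1]]
```

View pics/w6.png

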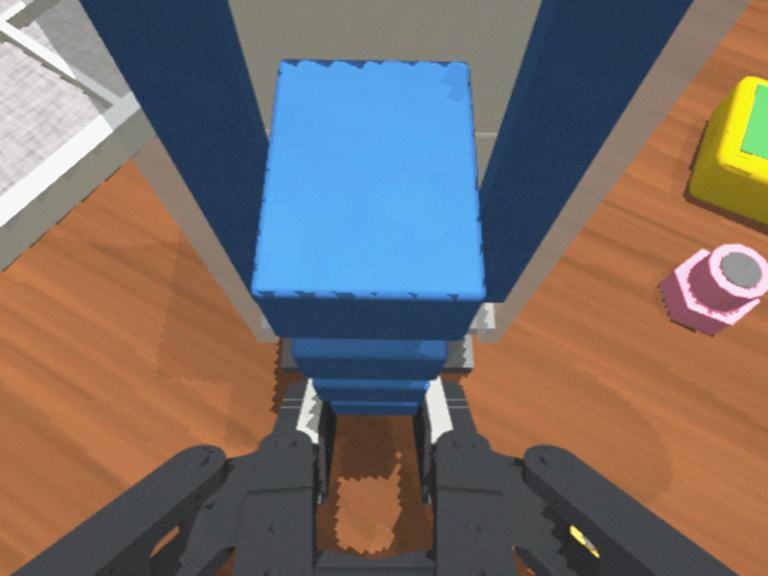

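View pics/s6.png

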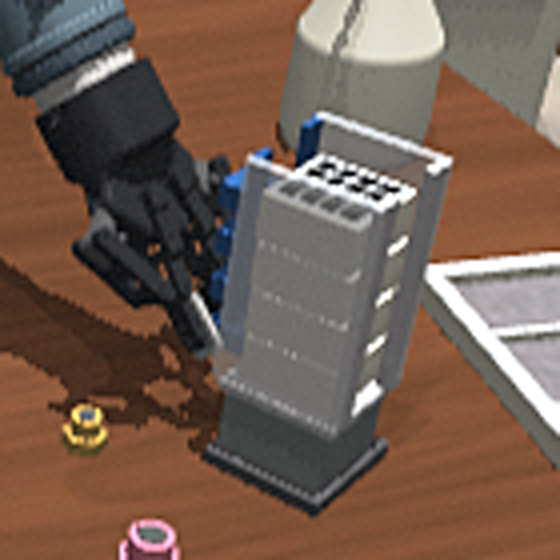

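Emit:
drive_tool([
  [-0.0045,0,0.005,0,0,0,-1],
  [-0.0045,0,0.005,0,0,0,-1],
  [-0.0045,0,0.005,0,0,0,-1],
  [0,0,0,0,0,0,-1],
])

```text
time_s: 10.4
eef_pos: [0.5133, 0.3172, 0.0635]
eef_rot: [0.103, 0.884, 0.231, -0.394]
wrist_force: [-0.8, -0.9, 3.6]
opening: 0.286
```

Run:
```python
from plan2 import *
st(); shot('wrist','w7',s=1.5); shot('scene','s7',(300,80,440,220),4)
```

```text
t 10.4 pos [0.5133 0.3172 0.0635] x [ 0.583  0.327 -0.744] f [-0.8 -0.9  3.6] open 0.286 q [ 0.27  0.25  2.18  1.61  0.16 -0.21]
```

View pics/w7.png

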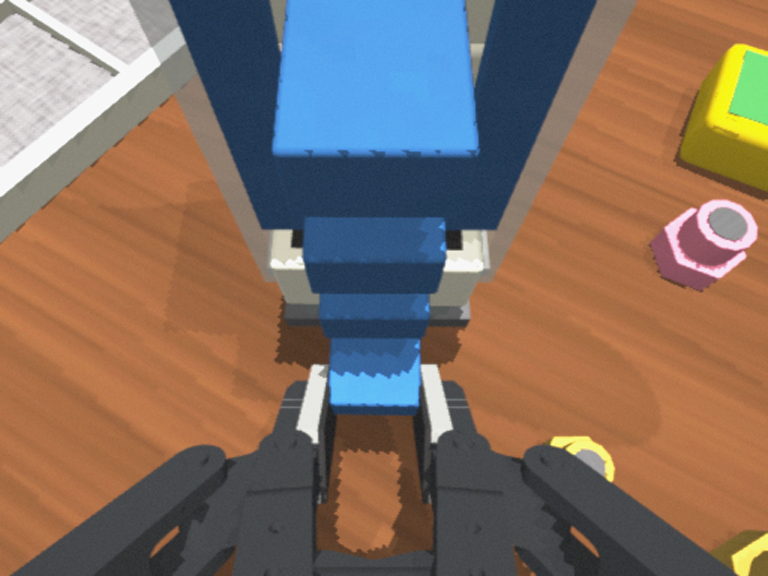

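View pics/s7.png

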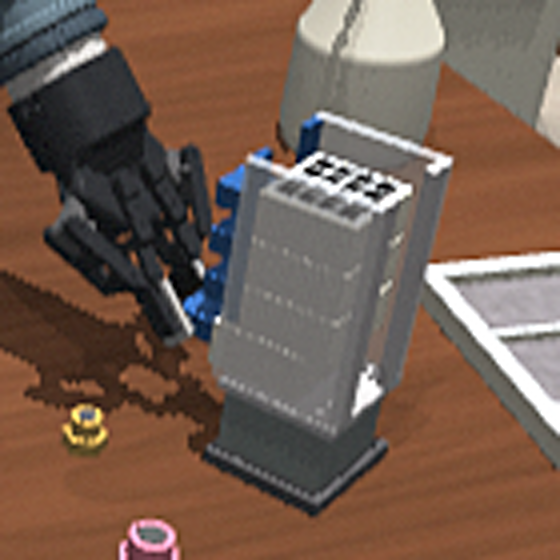

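Emit:
drive_tool([
  [-0.009,0,0.0098,0,0,0,-1],
  [-0.009,0,0.0098,0,0,0,-1],
  [-0.009,0,0.0098,0,0,0,-1],
  [-0.009,0,0.0098,0,0,0,-1],
  [-0.009,0,0.0098,0,0,0,-1],
  [-0.009,0,0.0098,0,0,0,-1],
  [-0.009,0,0.0098,0,0,0,-1],
  [-0.009,0,0.0098,0,0,0,-1],
  [0,0,0,0,0,0,-1],
])

```text
time_s: 11.62
eef_pos: [0.4202, 0.2648, 0.0646]
eef_rot: [0.103, 0.884, 0.231, -0.394]
wrist_force: [-0.3, -0.1, -1.6]
opening: 0.287
```

Run:
```python
from plan2 import *
st(); shot('wrist','w8',s=1.5); shot('scene','s8',(250,80,450,230),4)
```

```text
t 11.625 pos [0.4202 0.2648 0.0646] x [ 0.583  0.327 -0.744] f [-0.3 -0.1 -1.6] open 0.287 q [ 0.18  0.04  2.44  1.75  0.22 -0.43]
```

View pics/w8.png

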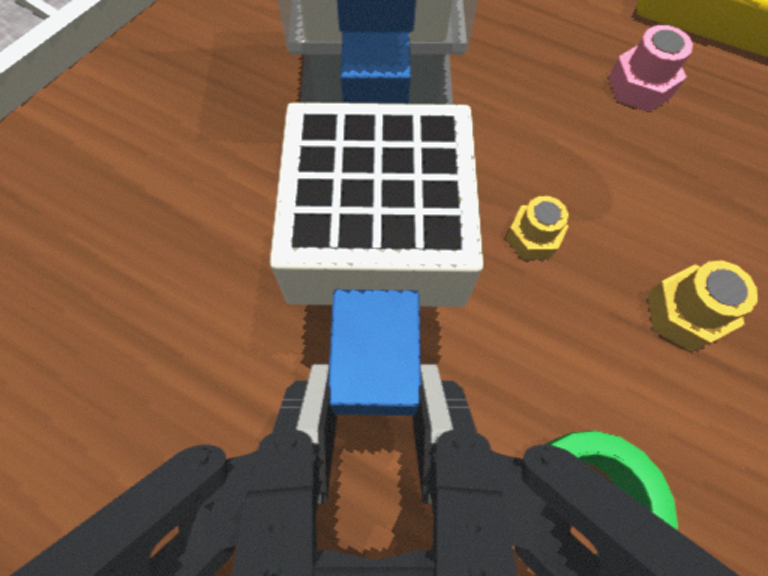

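View pics/s8.png

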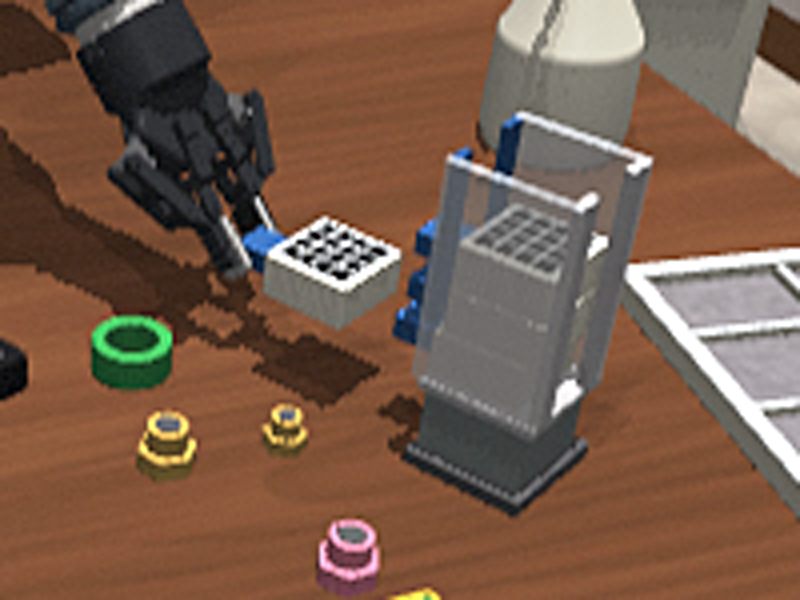

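Run:
```python
from plan2 import *
o=ctrl.get_obs(); p=np.array(o['eef_pos'])
A=chp(-.062,0,0,trp(.055,-.122,0),TY)
print('A',A)
f=Rt(TY,42)*FL
e=plan([(p+[.01,-.01,.07],None,.03),([.47,.0,.15],Rt(5,42)*FL,.04),(A+[0,0,.13],f,.04),(A+[0,0,.06],None,.03)],-1)
```

```text
A [ 0.54098412 -0.38123755  0.        ]
n 25 start [0.4216 0.2653 0.0652] qmin [-1.06 -0.36  1.95  0.83  0.22 -0.29] qmax [0.18 0.41 2.5  1.55 0.7  0.47]
[[-0.0081,0.0022,-0.0081,0,0,0,-1],[-0.0101,0.0028,-0.0102,0,0,0,-1],[-0.0109,0.003,-0.011,0,0,0,-1],[-0.0143,0.004,-0.0143,0,0,0,-1],[-0.0061,0.0016,-0.0061,0,0,0,-1],[-0.0103,0.0345,0.0083,2.6,0,2.3,-1],[-0.0089,0.0352,0.0067,2.6,0,2.3,-1],[-0.0075,0.0358,0.0051,2.6,0,2.4,-1],[-0.006,0.0363,0.0035,2.5,0,2.3,-1],[-0.0045,0.0366,0.0019,2.6,0,2.3,-1]]
[[-0.003,0.0369,0.0002,2.6,0,2.3,-1],[-0.0015,0.0368,-0.0014,2.6,0,2.4,-1],[0.004,0.0386,-0.0015,0.9,0,0.8,-1],[0.0046,0.0385,-0.002,0.9,0,0.8,-1],[0.0051,0.0384,-0.0027,0.9,0,0.8,-1],[0.0056,0.0383,-0.0033,0.9,0,0.8,-1],[0.0062,0.0381,-0.0038,0.9,0,0.8,-1],[0.0067,0.038,-0.0045,0.8,0,0.8,-1],[0.0072,0.0379,-0.005,0.9,0,0.8,-1],[0.0078,0.0376,-0.0056,0.9,0,0.8,-1]]
[[0.0082,0.0374,-0.0062,0.9,0,0.8,-1],[0.0088,0.0372,-0.0067,0.9,0,0.8,-1],[0.0174,0,0.0156,0,0,0,-1],[0.0173,0,0.0156,0,0,0,-1],[0.0174,0,0.0156,0,0,0,-1]]
```

Emit:
drive_tool([
  [-0.008,0.002,-0.008,0,0,0,-1],
  [-0.01,0.003,-0.01,0,0,0,-1],
  [-0.011,0.003,-0.011,0,0,0,-1],
  [-0.014,0.004,-0.0143,0,0,0,-1],
  [-0.006,0.0016,-0.006,0,0,0,-1],
  [-0.0103,0.0345,0.0083,2.6,0,2.3,-1],
  [-0.009,0.035,0.0067,2.6,0,2.3,-1],
  [-0.0075,0.036,0.005,2.6,0,2.4,-1],
  [-0.006,0.036,0.0035,2.5,0,2.3,-1],
  [-0.0045,0.0366,0.002,2.6,0,2.3,-1],
])

```text
time_s: 12.98
eef_pos: [0.459, 0.0722, 0.1454]
eef_rot: [0.042, 0.909, 0.095, -0.405]
wrist_force: [0.3, 0.4, -0.6]
opening: 0.285
```

Emit:
drive_tool([
  [-0.003,0.037,0,2.6,0,2.3,-1],
  [-0.0015,0.037,-0.0014,2.6,0,2.4,-1],
  [0.004,0.0386,-0.0015,0.9,0,0.8,-1],
  [0.0046,0.0385,-0.002,0.9,0,0.8,-1],
  [0.005,0.0384,-0.0027,0.9,0,0.8,-1],
  [0.0056,0.038,-0.0033,0.9,0,0.8,-1],
  [0.006,0.038,-0.0038,0.9,0,0.8,-1],
  [0.0067,0.038,-0.0045,0.8,0,0.8,-1],
  [0.007,0.038,-0.005,0.9,0,0.8,-1],
  [0.0078,0.0376,-0.0056,0.9,0,0.8,-1],
])

```text
time_s: 14.22
eef_pos: [0.5267, -0.3063, 0.1335]
eef_rot: [-0.016, 0.913, -0.037, -0.407]
wrist_force: [-0.0, 0.7, -0.8]
opening: 0.283
```

Emit:
drive_tool([
  [0.008,0.0374,-0.006,0.9,0,0.8,-1],
  [0.009,0.037,-0.0067,0.9,0,0.8,-1],
  [0,0,0,0,0,0,-1],
  [0,0,0,0,0,0,-1],
])

```text
time_s: 14.72
eef_pos: [0.5402, -0.3799, 0.1288]
eef_rot: [-0.025, 0.912, -0.055, -0.407]
wrist_force: [0.6, -0.5, -0.5]
opening: 0.286
```

Run:
```python
from plan2 import *
st(); shot('wrist','w9',s=1.5); shot('top','t9',s=1.5)
A=chp(-.062,0,0,trp(.055,-.122,0),TY)
plan([(A+[0,0,.075],Rt(TY,42)*FL,.02)],-1)
```

```text
t 14.725 pos [ 0.5402 -0.3799  0.1288] x [ 0.663 -0.08  -0.744] f [ 0.6 -0.5 -0.5] open 0.286 q [-1.06  0.27  1.95  0.99  0.7  -0.08]
n 3 start [ 0.5402 -0.3793  0.129 ] qmin [-1.06  0.3   1.95  1.03  0.64 -0.24] qmax [-1.06  0.38  1.96  1.12  0.68 -0.13]
[[0.0136,0.0006,0.0118,0,0,0,-1],[0.0136,0.0006,0.0118,0,0.1,0,-1],[0.0136,0.0006,0.0118,0,0,0.1,-1]]
```

View pics/w9.png

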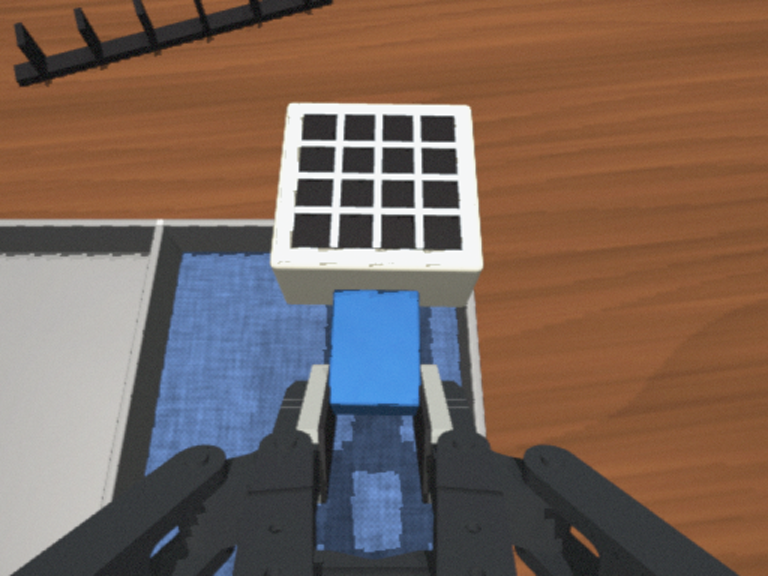

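View pics/t9.png

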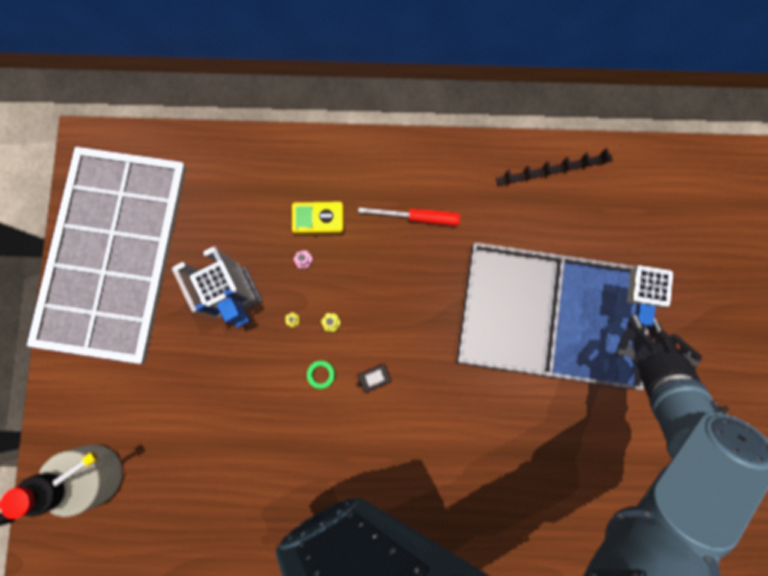

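Run:
```python
from plan2 import *
np.set_printoptions(precision=4,suppress=True)
a=np.radians(TY)
def tr(w): e=w-TR; return np.array([e[0]*np.cos(a)+e[1]*np.sin(a),-e[0]*np.sin(a)+e[1]*np.cos(a),w[2]])
for (u,v) in [(162,222),(50,223),(474,330),(480,400),(108,500),(120,440)]: print('rim',tr(px('w9',u/1.5-.33,v/1.5-.33,.035)))
for (u,v) in [(292,108),(468,108),(275,265),(480,265),(332,295),(418,295),(330,408),(420,408)]: print('cart',tr(px('w9',u/1.5-.33,v/1.5-.33)))
print('tcp',tr(ctrl.get_obs()['eef_pos']))
```

```text
rim [ 0.1117 -0.0009  0.035 ]
rim [0.111  0.0619 0.035 ]
rim [ 0.0482 -0.1711  0.035 ]
rim [ 0.0126 -0.1713  0.035 ]
rim [-0.0323 -0.0007  0.035 ]
rim [-0.0063 -0.0009  0.035 ]
cart [ 0.0822 -0.0939  0.1556]
cart [ 0.0823 -0.1503  0.1556]
cart [ 0.0266 -0.0928  0.1551]
cart [ 0.0265 -0.1496  0.1554]
cart [-0.0352 -0.1207  0.2825]
cart [ 0.023  -0.1334  0.1422]
cart [-0.01   -0.1082  0.1405]
cart [-0.011  -0.1325  0.146 ]
tcp [-0.008  -0.1202  0.129 ]
```

Run:
```python
from plan2 import *
A=chp(-.062,0,0,trp(.055,-.122,0),TY)
plan([(A+[0,0,.06],Rt(TY,42)*FL,.025),(A+[0,0,.03],Rt(TY,34.5)*FL,.012),(A+[0,0,.0205],None,.006)],-1)
```

```text
n 8 start [ 0.5402 -0.3793  0.129 ] qmin [-1.06  0.31  1.89  0.92  0.57 -0.29] qmax [-1.01  0.48  1.96  1.15  0.67 -0.05]
[[0.0173,0.0006,0.0151,0,0,0,-1],[0.0174,0.0006,0.0151,0,0.1,0,-1],[0.0173,0.0006,0.0152,0,0,0.1,-1],[0.0074,0,0.0067,0,-2.5,0,-1],[0.0077,0,0.0063,0,-2.5,0,-1],[0.008,0,0.0061,0,-2.5,0,-1],[0.0039,0,0.0027,0,0,0,-1],[0.0039,0,0.0026,0,0,0,-1]]
```

Emit:
drive_tool([
  [0.0173,0.0006,0.015,0,0,0,-1],
  [0.0173,0.0006,0.015,0,0,0,-1],
  [0.0173,0.0006,0.015,0,0,0,-1],
  [0.0074,0,0.0067,0,-2.5,0,-1],
  [0.0077,0,0.0063,0,-2.5,0,-1],
  [0.008,0,0.006,0,-2.5,0,-1],
  [0.004,0,0.0027,0,0,0,-1],
  [0.004,0,0.0027,0,0,0,-1],
  [0,0,0,0,0,0,-1],
  [0,0,0,0,0,0,-1],
])

```text
time_s: 16.08
eef_pos: [0.5412, -0.3826, 0.0212]
eef_rot: [-0.028, 0.883, -0.054, -0.465]
wrist_force: [-0.3, 0.4, -0.9]
opening: 0.284
```

Run:
```python
from plan2 import *
st(); shot('wrist','w10',s=1.5); shot('scene','s10',(0,160,240,310),3.3)
```

```text
t 16.075 pos [ 0.5412 -0.3826  0.0212] x [ 0.562 -0.069 -0.824] f [-0.3  0.4 -0.9] open 0.284 q [-1.01  0.48  1.88  0.94  0.57 -0.07]
```

View pics/s10.png

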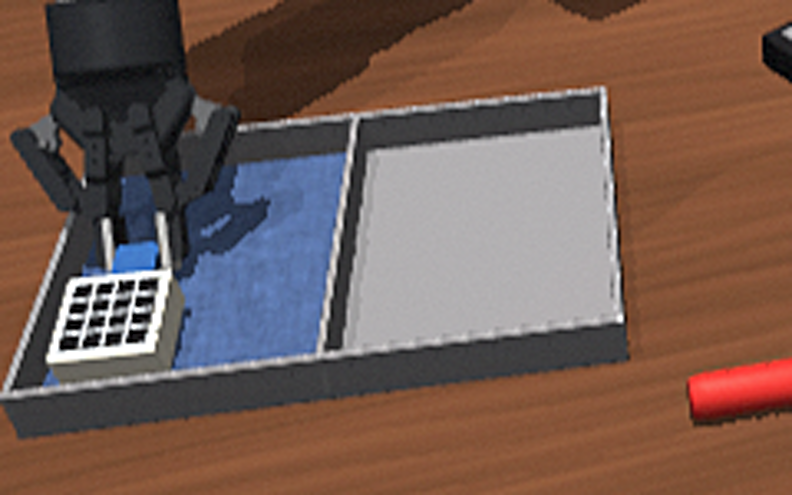

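View pics/w10.png

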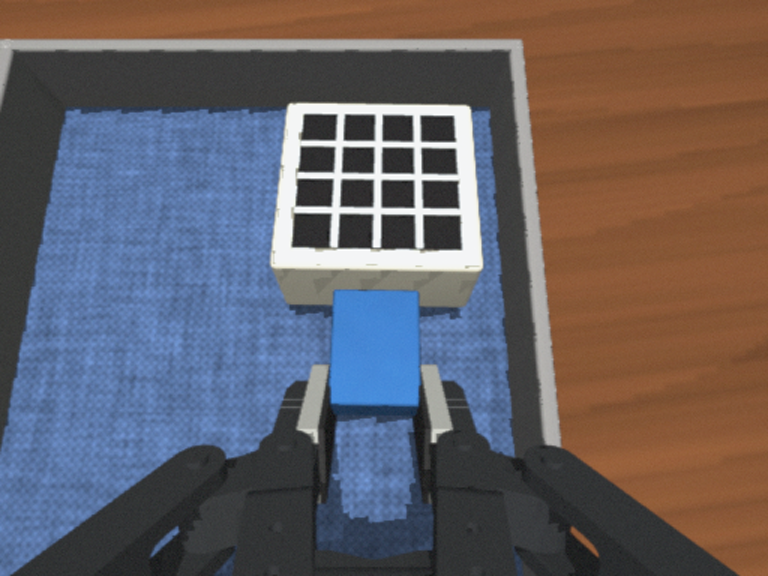

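Emit:
drive_tool([
  [0.0008,0,0.0006,0,0,0,-1],
  [0.0008,0,0.0006,0,0,0,-1],
  [0,0,0,0,0,0,-1],
  [0,0,0,0,0,0,-0.3],
  [0,0,0,0,0,0,-0.2],
  [0,0,0,0,0,0,-0.05],
  [0,0,0,0,0,0,-0.05],
])

```text
time_s: 17.05
eef_pos: [0.5413, -0.3826, 0.0192]
eef_rot: [-0.028, 0.883, -0.054, -0.465]
wrist_force: [-0.3, 0.3, 1.4]
opening: 0.474
```

Run:
```python
from plan2 import *
st(); shot('wrist','w11',s=1.5)
# exit: back along tool -x 0.12, then up
o=ctrl.get_obs(); p=np.array(o['eef_pos']); r=rot(o['eef_rot'])
plan([(p-r.apply([.11,0,0]),None,.02)],-.05)
```

```text
t 17.05 pos [ 0.5413 -0.3826  0.0192] x [ 0.562 -0.069 -0.825] f [-0.3  0.3  1.4] open 0.474 q [-1.01  0.49  1.88  0.94  0.57 -0.07]
n 6 start [ 0.5413 -0.3825  0.0191] qmin [-1.11  0.21  1.91  0.79  0.59 -0.06] qmax [-1.02  0.44  2.    0.91  0.73  0.03]
[[-0.0183,0,0,0,0,0,-0.05],[-0.0184,0,0,0,0,0,-0.05],[-0.0183,0,0,0,0,0,-0.05],[-0.0183,0,0,0,0,0,-0.05],[-0.0184,0,0,0,0,0,-0.05],[-0.0183,0,0,0,0,0,-0.05]]
```

View pics/w11.png

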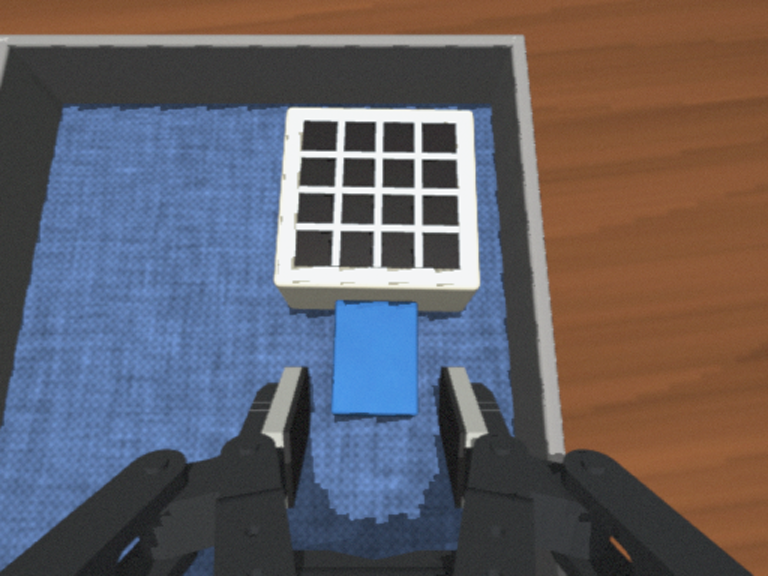

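Cartridge 1 lies flat in the bay. Now I retreat and return to the chute pre-pose.

Run:
```python
from plan2 import *
o=ctrl.get_obs(); p=np.array(o['eef_pos']); r=rot(o['eef_rot'])
d=.09; n=.0025
pre=chp(-.058-.669*d,.0655+.743*d,-.0012)
plan([(p-r.apply([.12,0,0]),None,.03),([.5,0,.16],Rt(5,42)*FL,.045),([.46,.22,.16],Rt(24,42)*FL,.045),(pre,Rt(CY,42)*FL,.03)],0)
```

```text
n 21 start [ 0.5413 -0.3825  0.0191] qmin [-1.12 -0.3   1.92  0.68  0.25 -0.04] qmax [0.25 0.41 2.43 0.9  0.75 0.66]
[[-0.03,0,0,0,0,0,0],[-0.03,0,0,0,0,0,0],[-0.03,0,0,0,0,0,0],[-0.03,0,0,0,0,0,0],[-0.0051,-0.0416,-0.0009,-1,0.8,-0.8,0],[-0.0045,-0.0417,-0.0016,-1.1,0.9,-0.9,0],[-0.0038,-0.0417,-0.0025,-1,0.8,-0.8,0],[-0.0032,-0.0417,-0.0033,-1.1,0.8,-0.8,0],[-0.0025,-0.0416,-0.0041,-1,0.9,-0.8,0],[-0.0019,-0.0416,-0.0049,-1.1,0.8,-0.9,0]]
[[-0.0012,-0.0416,-0.0057,-1,0.8,-0.8,0],[-0.0005,-0.0414,-0.0065,-1.1,0.9,-0.8,0],[0.0002,-0.0413,-0.0072,-1,0.8,-0.8,0],[-0.0028,-0.0445,0.0031,-2.8,0,-2.6,0],[-0.0008,-0.0447,0.0009,-2.8,0,-2.5,0],[0.0012,-0.0447,-0.0013,-2.9,0,-2.6,0],[0.0032,-0.0445,-0.0036,-2.8,0,-2.5,0],[0.0051,-0.0441,-0.0057,-2.8,0,-2.6,0],[0.0182,-0.0212,-0.0065,-1.3,0,-1.2,0],[0.0187,-0.0206,-0.007,-1.4,0,-1.2,0]]
[[0.0192,-0.0201,-0.0074,-1.3,0,-1.2,0]]
```

Emit:
drive_tool([
  [-0.03,0,0,0,0,0,0],
  [-0.03,0,0,0,0,0,0],
  [-0.03,0,0,0,0,0,0],
  [-0.03,0,0,0,0,0,0],
  [-0.005,-0.0416,-0.001,-1,0.8,-0.8,0],
  [-0.0045,-0.0417,-0.0016,-1.1,0.9,-0.9,0],
  [-0.0038,-0.0417,-0.0025,-1,0.8,-0.8,0],
  [-0.0032,-0.0417,-0.0033,-1.1,0.8,-0.8,0],
  [-0.0025,-0.0416,-0.004,-1,0.9,-0.8,0],
  [-0.002,-0.0416,-0.005,-1.1,0.8,-0.9,0],
])

```text
time_s: 18.35
eef_pos: [0.4913, -0.1236, 0.1463]
eef_rot: [0.003, 0.904, 0.009, -0.426]
wrist_force: [1.5, 0.8, 0.2]
opening: 0.498
```

Emit:
drive_tool([
  [-0.0012,-0.0416,-0.0057,-1,0.8,-0.8,0],
  [-0.0005,-0.0414,-0.0065,-1.1,0.9,-0.8,0],
  [0,-0.0413,-0.0072,-1,0.8,-0.8,0],
  [-0.0028,-0.0445,0.003,-2.8,0,-2.6,0],
  [-0.001,-0.0447,0.001,-2.8,0,-2.5,0],
  [0.0012,-0.0447,-0.0013,-2.9,0,-2.6,0],
  [0.0032,-0.0445,-0.0036,-2.8,0,-2.5,0],
  [0.005,-0.044,-0.0057,-2.8,0,-2.6,0],
  [0,0,0,0,0,0,0],
])

```text
time_s: 19.48
eef_pos: [0.4586, 0.2222, 0.1603]
eef_rot: [0.085, 0.893, 0.192, -0.398]
wrist_force: [0.2, -1.7, -0.7]
opening: 0.499
```

Run:
```python
from plan2 import *
st()
d=.09
pre=chp(-.058-.669*d,.0655+.743*d,-.0012)
plan([(pre,Rt(CY,42)*FL,.03)],0)
```

```text
t 19.475 pos [0.4586 0.2222 0.1603] x [ 0.609  0.276 -0.744] f [ 0.2 -1.7 -0.7] open 0.499 q [ 0.07 -0.25  2.39  0.68  0.38  0.66]
n 3 start [0.4586 0.2222 0.1603] qmin [ 0.14 -0.16  2.26  0.71  0.25  0.59] qmax [ 0.25 -0.01  2.35  0.8   0.33  0.65]
[[0.0185,-0.0203,-0.0066,-1.3,0,-1.1,0],[0.0188,-0.0197,-0.007,-1.3,0,-1.1,0],[0.0193,-0.0192,-0.0075,-1.2,0,-1.2,0]]
```

Emit:
drive_tool([
  [0.0185,-0.0203,-0.0066,-1.3,0,-1.1,0],
  [0.0188,-0.0197,-0.007,-1.3,0,-1.1,0],
  [0.0193,-0.0192,-0.0075,-1.2,0,-1.2,0],
  [0,0,0,0,0,0,0],
  [0,0,0,0,0,0,0],
])

```text
time_s: 20.1
eef_pos: [0.4823, 0.2956, 0.1324]
eef_rot: [0.102, 0.884, 0.229, -0.394]
wrist_force: [0.0, -0.3, -0.2]
opening: 0.502
```

Run:
```python
from plan2 import *
st(); shot('wrist','w12',s=1.5); shot('scene','s12',(300,80,440,220),4)
crop('w12',(190,60,310,250),3,'w12c')
plan([(chp(-.060,.0635,-.0012),Rt(CY,42)*FL,.012)],0)
```

```text
t 20.1 pos [0.4823 0.2956 0.1324] x [ 0.584  0.325 -0.744] f [ 0.  -0.3 -0.2] open 0.502 q [ 0.24 -0.01  2.26  0.8   0.25  0.59]
n 8 start [0.4825 0.2955 0.1328] qmin [ 0.25  0.03  2.13  0.87  0.15 -0.13] qmax [0.29 0.29 2.25 1.53 0.23 0.52]
[[0.0113,-0.0005,0.0004,0,0,0,0],[0.0113,-0.0005,0.0004,-0.1,0,-0.1,0],[0.0114,-0.0005,0.0003,0,0,0,0],[0.0113,-0.0006,0.0004,0,0,0,0],[0.0113,-0.0005,0.0004,-0.1,0,-0.1,0],[0.0113,-0.0004,0.0004,0,0,0,0],[0.0113,-0.0005,0.0003,-0.1,0,0,0],[0.0114,-0.0005,0.0004,0,0,0,0]]
```

View pics/w12.png

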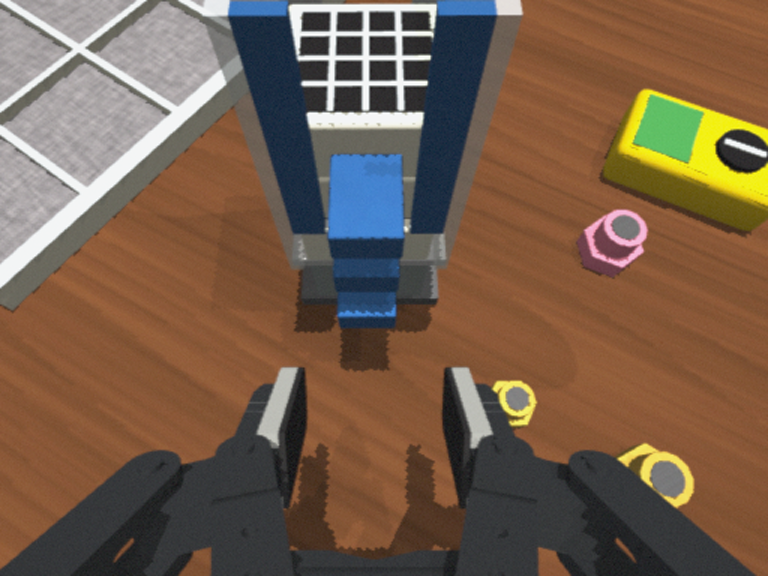

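View pics/s12.png

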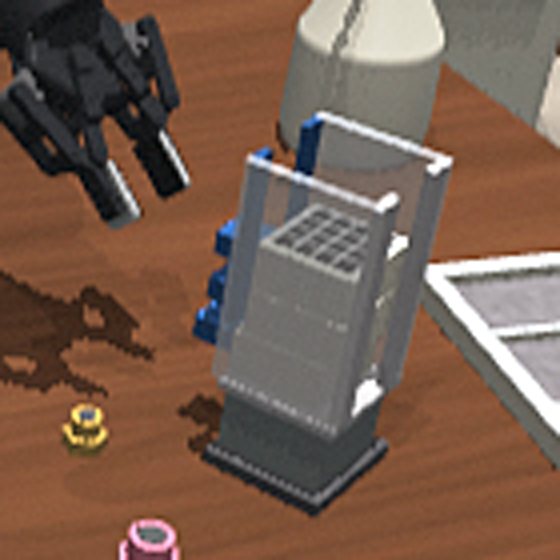

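View pics/w12c.png

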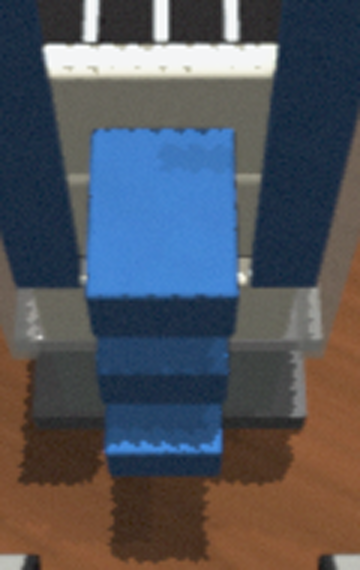

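Run:
```python
from plan2 import *
a=np.radians(CY)
def ch(w): e=w-CH; return np.round([e[0]*np.cos(a)+e[1]*np.sin(a),-e[0]*np.sin(a)+e[1]*np.cos(a),w[2]],4)
for z,v in ((.076,317),(.106,280),(.136,240)):
    print(z,[ch(px('w12',u/1.5-.33,v/1.5-.33,z)) for u in (338,368,398)])
P,im=cloud('w12')
for v in (312,315,320,325,285,295,270,262,250,240,230): print(v,ch(px('w12',368/1.5-.33,v/1.5-.33)))
```

```text
0.076 [array([-0.0687,  0.0114,  0.076 ]), array([-0.0687, -0.0018,  0.076 ]), array([-0.0688, -0.0149,  0.076 ])]
0.106 [array([-0.0644,  0.0095,  0.106 ]), array([-0.0645, -0.0021,  0.106 ]), array([-0.0645, -0.0138,  0.106 ])]
0.136 [array([-0.0633,  0.0075,  0.136 ]), array([-0.0633, -0.0025,  0.136 ]), array([-0.0634, -0.0125,  0.136 ])]
312 [-0.0666 -0.0018  0.0767]
315 [-0.0684 -0.0018  0.0778]
320 [-0.0687 -0.0017  0.072 ]
325 [-0.0692 -0.0016  0.0668]
285 [-0.0629 -0.002   0.0975]
295 [-0.0588 -0.0018  0.0772]
270 [-0.0607 -0.0022  0.1071]
262 [-0.0563 -0.0021  0.1051]
250 [-0.0631 -0.0024  0.1285]
240 [-0.063  -0.0025  0.1354]
230 [-0.0604 -0.0025  0.1377]
```

Run:
```python
from plan2 import *
plan([(chp(-.063,.064,-.0018),Rt(CY,42)*FL,.012)],0)
```

```text
n 8 start [0.4825 0.2955 0.1328] qmin [ 0.25  0.03  2.14  0.87  0.15 -0.14] qmax [0.28 0.28 2.25 1.54 0.23 0.52]
[[0.011,-0.0004,0.0006,0,0,0,0],[0.011,-0.0005,0.0006,-0.1,0,-0.1,0],[0.0111,-0.0004,0.0006,0,0,0,0],[0.011,-0.0004,0.0007,0,0,0,0],[0.011,-0.0005,0.0006,-0.1,0,-0.1,0],[0.011,-0.0004,0.0006,0,0,0,0],[0.0111,-0.0004,0.0006,-0.1,0,0,0],[0.011,-0.0004,0.0006,0,0,0,0]]
```

Emit:
drive_tool([
  [0.011,-0.0004,0.0006,0,0,0,0],
  [0.011,-0.0005,0.0006,-0.1,0,-0.1,0],
  [0.011,-0.0004,0.0006,0,0,0,0],
  [0.011,-0.0004,0.0007,0,0,0,0],
  [0.011,-0.0005,0.0006,-0.1,0,-0.1,0],
  [0.011,-0.0004,0.0006,0,0,0,0],
  [0.011,-0.0004,0.0006,0,0,0,0],
  [0.011,-0.0004,0.0006,0,0,0,0],
  [0,0,0,0,0,0,0],
  [0,0,0,0,0,0,0],
])

```text
time_s: 21.45
eef_pos: [0.5289, 0.326, 0.0643]
eef_rot: [0.103, 0.884, 0.232, -0.393]
wrist_force: [-1.0, -0.5, -0.6]
opening: 0.5
```

Emit:
drive_tool([
  [0,0,0,0,0,0,-1],
  [0,0,0,0,0,0,-1],
  [0,0,0,0,0,0,-1],
  [0,0,0,0,0,0,-1],
  [0,0,0,0,0,0,-1],
  [-0.0045,0,0.005,0,0,0,-1],
  [-0.0045,0,0.005,0,0,0,-1],
  [-0.0045,0,0.005,0,0,0,-1],
  [0,0,0,0,0,0,-1],
])

```text
time_s: 22.58
eef_pos: [0.5107, 0.3163, 0.0639]
eef_rot: [0.103, 0.884, 0.232, -0.394]
wrist_force: [-1.3, -1.2, 5.7]
opening: 0.29
```

Run:
```python
from plan2 import *
st(); shot('wrist','w13',s=1.5); shot('scene','s13',(300,80,440,220),4)
```

```text
t 22.575 pos [0.5107 0.3163 0.0639] x [ 0.583  0.329 -0.743] f [-1.3 -1.2  5.7] open 0.29 q [ 0.27  0.25  2.19  1.62  0.16 -0.23]
```

View pics/w13.png

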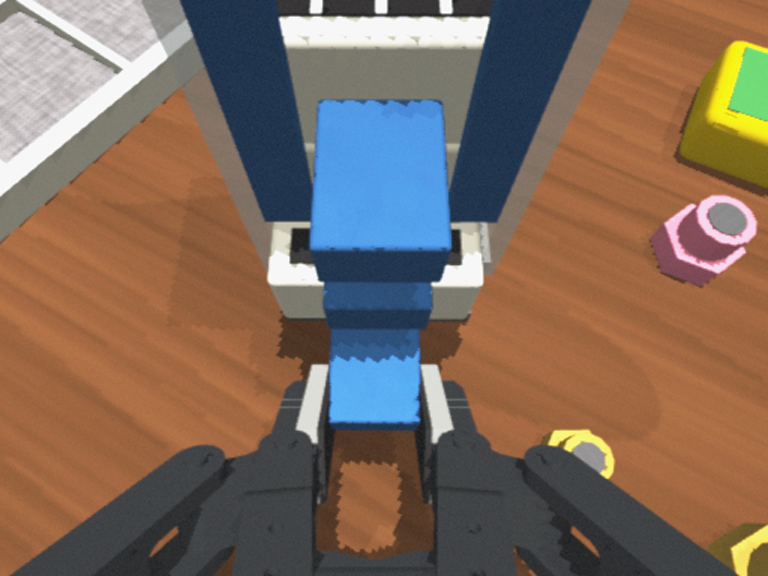

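View pics/s13.png

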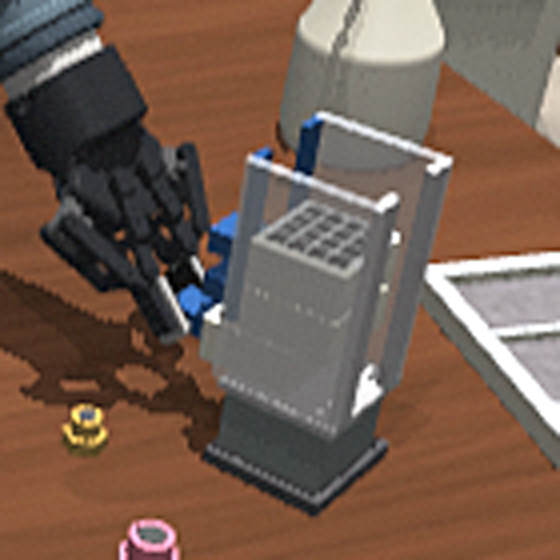

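Emit:
drive_tool([
  [-0.009,0,0.0098,0,0,0,-1],
  [-0.009,0,0.0098,0,0,0,-1],
  [-0.009,0,0.0098,0,0,0,-1],
  [-0.009,0,0.0098,0,0,0,-1],
  [-0.009,0,0.0098,0,0,0,-1],
  [-0.009,0,0.0098,0,0,0,-1],
  [-0.009,0,0.0098,0,0,0,-1],
  [0,0,0,0,0,0,-1],
  [0,0,0,0,0,0,-1],
])

```text
time_s: 23.8
eef_pos: [0.4307, 0.2709, 0.0651]
eef_rot: [0.103, 0.884, 0.232, -0.393]
wrist_force: [0.5, -0.1, -0.7]
opening: 0.292
```

Run:
```python
from plan2 import *
st(); shot('wrist','w14',s=1.5); shot('scene','s14',(250,80,450,230),4)
o=ctrl.get_obs(); p=np.array(o['eef_pos'])
A=chp(-.065,0,0,trp(.055,-.046,0),TY)
print('A',A)
f=Rt(TY,42)*FL
e=plan([(p+[.01,-.01,.07],None,.03),([.47,.05,.15],Rt(7,42)*FL,.04),(A+[0,0,.13],f,.04)],-1)
```

```text
t 23.8 pos [0.4307 0.2709 0.0651] x [ 0.583  0.329 -0.743] f [ 0.5 -0.1 -0.7] open 0.292 q [ 0.19  0.06  2.41  1.76  0.22 -0.43]
A [ 0.54726855 -0.30543843  0.        ]
n 21 start [0.4308 0.271  0.0651] qmin [-0.95 -0.35  2.06  0.78  0.22 -0.24] qmax [0.19 0.17 2.48 1.56 0.62 0.49]
[[-0.0081,0.0022,-0.0081,0,0,0,-1],[-0.0101,0.0028,-0.0102,0,0,0,-1],[-0.0109,0.003,-0.011,0,0,0,-1],[-0.0143,0.0039,-0.0143,0,0,0,-1],[-0.0061,0.0017,-0.0061,0,0,0,-1],[-0.0106,0.033,0.008,2.8,0,2.5,-1],[-0.0091,0.0338,0.0063,2.7,0,2.5,-1],[-0.0076,0.0345,0.0048,2.8,0,2.5,-1],[-0.0061,0.0349,0.0031,2.8,0,2.5,-1],[-0.0046,0.0352,0.0013,2.7,0,2.5,-1]]
[[-0.003,0.0355,-0.0003,2.8,0,2.5,-1],[0.0037,0.0362,-0.0011,1,0,0.9,-1],[0.0043,0.0362,-0.0018,1.1,0,1,-1],[0.0049,0.036,-0.0025,1,0,0.9,-1],[0.0055,0.0358,-0.0031,1.1,0,1,-1],[0.006,0.0358,-0.0037,1,0,0.9,-1],[0.0067,0.0355,-0.0044,1,0,0.9,-1],[0.0072,0.0354,-0.0051,1.1,0,1,-1],[0.0078,0.0351,-0.0057,1,0,0.9,-1],[0.0084,0.0349,-0.0063,1.1,0,0.9,-1]]
[[0.0089,0.0346,-0.0069,1,0,1,-1]]
```

View pics/w14.png

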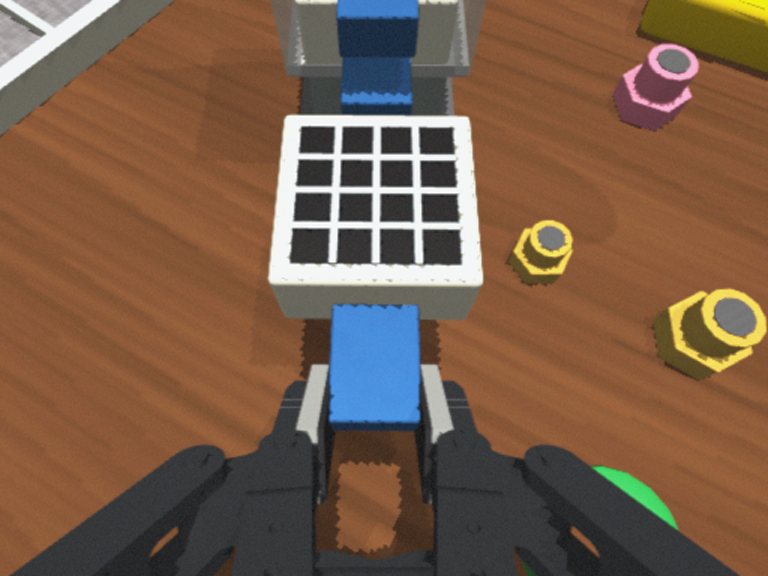

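View pics/s14.png

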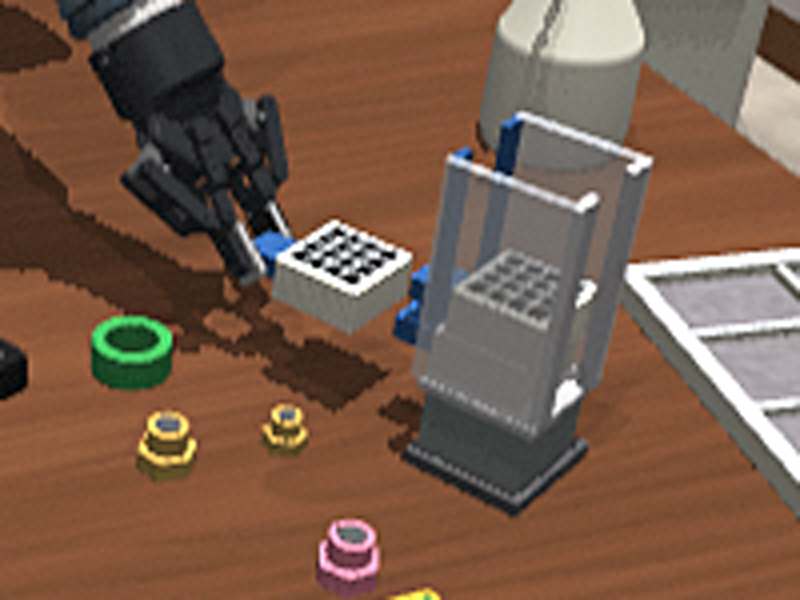

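Emit:
drive_tool([
  [-0.008,0.002,-0.008,0,0,0,-1],
  [-0.01,0.003,-0.01,0,0,0,-1],
  [-0.011,0.003,-0.011,0,0,0,-1],
  [-0.0143,0.004,-0.0143,0,0,0,-1],
  [-0.006,0.0017,-0.006,0,0,0,-1],
  [-0.0106,0.033,0.008,2.8,0,2.5,-1],
  [-0.009,0.0338,0.0063,2.7,0,2.5,-1],
  [-0.0076,0.0345,0.0048,2.8,0,2.5,-1],
  [-0.006,0.035,0.003,2.8,0,2.5,-1],
  [-0.0046,0.035,0.0013,2.7,0,2.5,-1],
])

```text
time_s: 25.15
eef_pos: [0.4649, 0.084, 0.147]
eef_rot: [0.038, 0.91, 0.085, -0.405]
wrist_force: [-1.0, 0.8, -0.6]
opening: 0.292
```

Emit:
drive_tool([
  [-0.003,0.0355,0,2.8,0,2.5,-1],
  [0.0037,0.036,-0.001,1,0,0.9,-1],
  [0.0043,0.036,-0.0018,1.1,0,1,-1],
  [0.005,0.036,-0.0025,1,0,0.9,-1],
  [0.0055,0.0358,-0.003,1.1,0,1,-1],
  [0.006,0.0358,-0.0037,1,0,0.9,-1],
  [0.0067,0.0355,-0.0044,1,0,0.9,-1],
  [0.0072,0.0354,-0.005,1.1,0,1,-1],
  [0.0078,0.035,-0.0057,1,0,0.9,-1],
  [0.0084,0.035,-0.0063,1.1,0,0.9,-1],
])

```text
time_s: 26.4
eef_pos: [0.539, -0.2711, 0.1305]
eef_rot: [-0.02, 0.912, -0.045, -0.406]
wrist_force: [0.1, -0.2, -1.1]
opening: 0.288
```

Emit:
drive_tool([
  [0.009,0.0346,-0.007,1,0,1,-1],
  [0,0,0,0,0,0,-1],
  [0,0,0,0,0,0,-1],
])

```text
time_s: 26.78
eef_pos: [0.5462, -0.3044, 0.1281]
eef_rot: [-0.025, 0.912, -0.055, -0.407]
wrist_force: [-0.7, -0.3, -1.0]
opening: 0.29
```

Run:
```python
from plan2 import *
st(); shot('wrist','w15',s=1.5); shot('top','t15',s=1.5)
a=np.radians(TY)
def tr(w): e=w-TR; return np.round([e[0]*np.cos(a)+e[1]*np.sin(a),-e[0]*np.sin(a)+e[1]*np.cos(a),w[2]],4)
for (u,v) in [(290,120),(466,120),(275,278),(480,278)]: print('cart',tr(px('w15',u/1.5-.33,v/1.5-.33)))
A=chp(-.0605,0,0,trp(.055,-.046,0),TY)
plan([(A+[0,0,.06],Rt(TY,42)*FL,.025),(A+[0,0,.03],Rt(TY,34.5)*FL,.012),(A+[0,0,.0205],None,.006)],-1)
```

```text
t 26.775 pos [ 0.5462 -0.3044  0.1281] x [ 0.663 -0.08  -0.744] f [-0.7 -0.3 -1. ] open 0.29 q [-0.96  0.18  2.07  1.02  0.62 -0.04]
cart [ 0.0745 -0.0179  0.1544]
cart [ 0.0753 -0.074   0.1535]
cart [ 0.0196 -0.0173  0.1539]
cart [ 0.0195 -0.0738  0.1541]
n 8 start [ 0.5462 -0.3039  0.1282] qmin [-0.95  0.23  1.99  0.98  0.49 -0.3 ] qmax [-0.9   0.42  2.07  1.25  0.59 -0.02]
[[0.0182,0.0005,0.0138,0,0,0,-1],[0.0182,0.0004,0.0137,0,0,0,-1],[0.0182,0.0005,0.0138,0,0.1,0.1,-1],[0.0074,0,0.0067,0,-2.5,0,-1],[0.0078,0,0.0064,0,-2.5,0,-1],[0.0079,0,0.006,0,-2.5,0,-1],[0.0039,0,0.0027,0,0,0,-1],[0.004,0,0.0027,0,0,0,-1]]
```

View pics/w15.png

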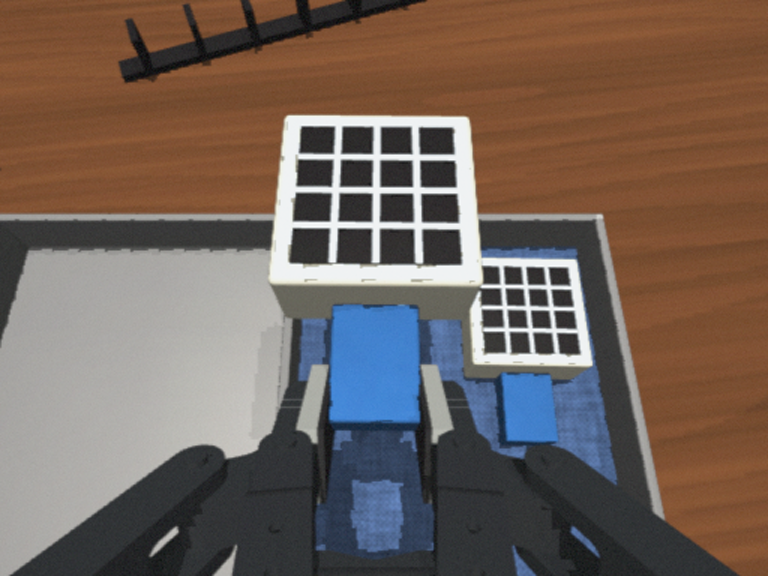

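View pics/t15.png

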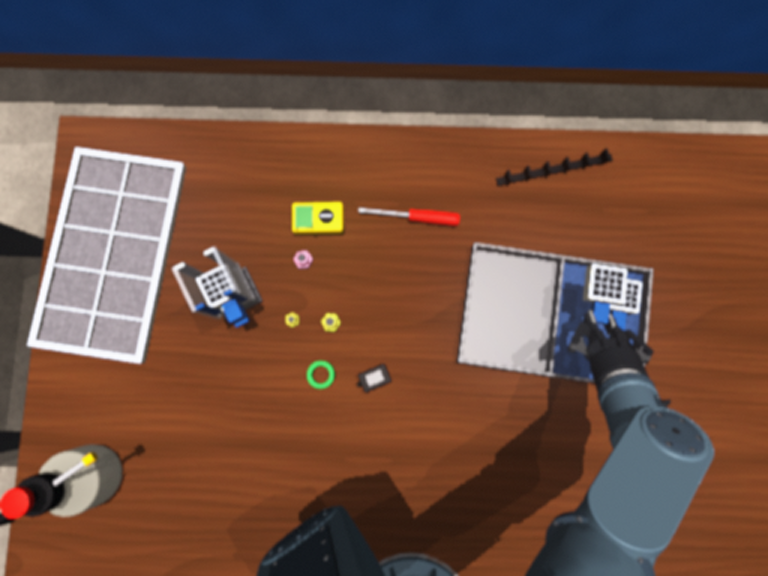

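Emit:
drive_tool([
  [0.0182,0.0005,0.0138,0,0,0,-1],
  [0.0182,0.0005,0.0138,0,0,0,-1],
  [0.0182,0.0005,0.0138,0,0,0,-1],
  [0.0074,0,0.0067,0,-2.5,0,-1],
  [0.0078,0,0.0064,0,-2.5,0,-1],
  [0.0079,0,0.006,0,-2.5,0,-1],
  [0.004,0,0.0027,0,0,0,-1],
  [0.004,0,0.0027,0,0,0,-1],
  [0,0,0,0,0,0,-1],
  [0,0,0,0,0,0,-1],
])

```text
time_s: 28.12
eef_pos: [0.5517, -0.3075, 0.0208]
eef_rot: [-0.028, 0.883, -0.054, -0.465]
wrist_force: [-0.0, -0.2, -1.5]
opening: 0.287
```

Run:
```python
from plan2 import *
st(); shot('wrist','w16',s=1.5)
```

```text
t 28.125 pos [ 0.5517 -0.3075  0.0208] x [ 0.562 -0.07  -0.824] f [-0.  -0.2 -1.5] open 0.287 q [-0.9   0.42  1.99  1.    0.49 -0.05]
```

View pics/w16.png

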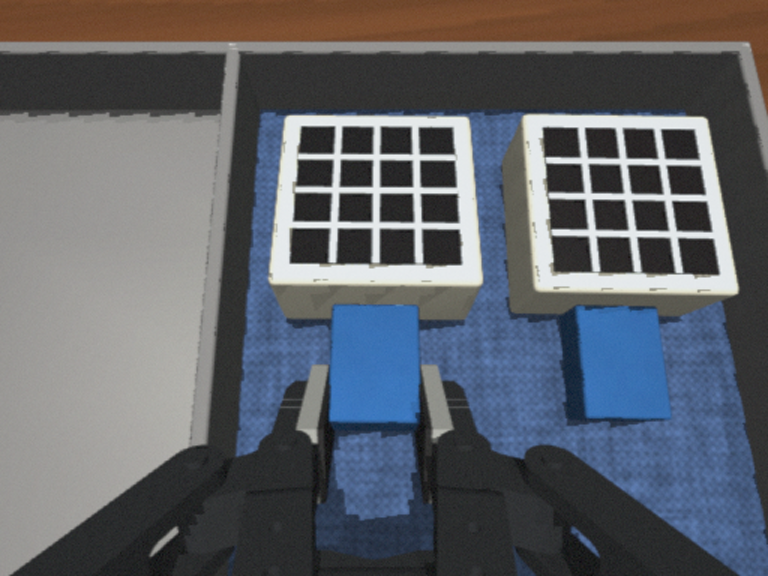

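Emit:
drive_tool([
  [0.0008,0,0.0006,0,0,0,-1],
  [0.0008,0,0.0006,0,0,0,-1],
  [0,0,0,0,0,0,-1],
  [0,0,0,0,0,0,-0.3],
  [0,0,0,0,0,0,-0.2],
  [0,0,0,0,0,0,-0.05],
  [0,0,0,0,0,0,-0.05],
])

```text
time_s: 29.05
eef_pos: [0.5518, -0.3075, 0.0187]
eef_rot: [-0.028, 0.883, -0.054, -0.465]
wrist_force: [-0.5, 0.7, -0.4]
opening: 0.475
```

Emit:
drive_tool([
  [-0.02,0,0,0,0,0,-0.05],
  [-0.03,0,0,0,0,0,0],
  [-0.03,0,0,0,0,0,0],
  [-0.03,0,0,0,0,0,0],
  [0,0,0,0,0,0,0],
  [0,0,0,0,0,0,0],
])

```text
time_s: 29.8
eef_pos: [0.4902, -0.2999, 0.1091]
eef_rot: [-0.028, 0.883, -0.054, -0.465]
wrist_force: [-0.2, 0.2, -1.2]
opening: 0.498
```

Run:
```python
from plan2 import *
st(); shot('wrist','w17',s=1.5); shot('top','t17',s=1.5); shot('scene','s17',s=1.5)
for fn in ['top0','t17']:
    P,im=cloud(fn)
    x,y,z=P[...,0],P[...,1],P[...,2]
    m=((z>0.010)&(x>0.35)&(x<0.62)&(y>-0.04)&(y<0.27)&(z<0.06)).astype(np.uint8)
    n,l,s,ce=cv2.connectedComponentsWithStats(m)
    for i in range(1,n):
        if s[i,4]<25: continue
        q=P[l==i]; rect=cv2.minAreaRect((q[:,:2]*1000).astype(np.float32))
        print(fn,np.round(np.median(q,0),3),im[l==i].mean(0).astype(int),[np.round(a,0) for a in rect])
```

```text
t 29.8 pos [ 0.4902 -0.2999  0.1091] x [ 0.562 -0.07  -0.824] f [-0.2  0.2 -1.2] open 0.498 q [-1.    0.12  2.11  0.8   0.65  0.1 ]
top0 [0.539 0.244 0.022] [193 180  83] [array([541., 244.]), array([26., 20.]), np.float64(10.0)]
top0 [0.536 0.169 0.028] [199 191  87] [array([538., 169.]), array([29., 32.]), np.float64(2.0)]
top0 [0.438 0.184 0.024] [ 81 194  93] [array([438., 184.]), array([50., 49.]), np.float64(2.0)]
top0 [0.434 0.083 0.028] [117 105 101] [array([433.,  85.]), array([38., 63.]), np.float64(25.0)]
t17 [0.54  0.244 0.021] [201 188  86] [array([540., 246.]), array([23., 23.]), np.float64(65.0)]
t17 [0.537 0.169 0.028] [206 197  91] [array([538., 169.]), array([29., 32.]), np.float64(3.0)]
t17 [0.438 0.184 0.024] [ 85 201  97] [array([438., 184.]), array([50., 49.]), np.float64(20.0)]
t17 [0.434 0.083 0.028] [122 109 105] [array([433.,  85.]), array([38., 63.]), np.float64(25.0)]
```

View pics/w17.png

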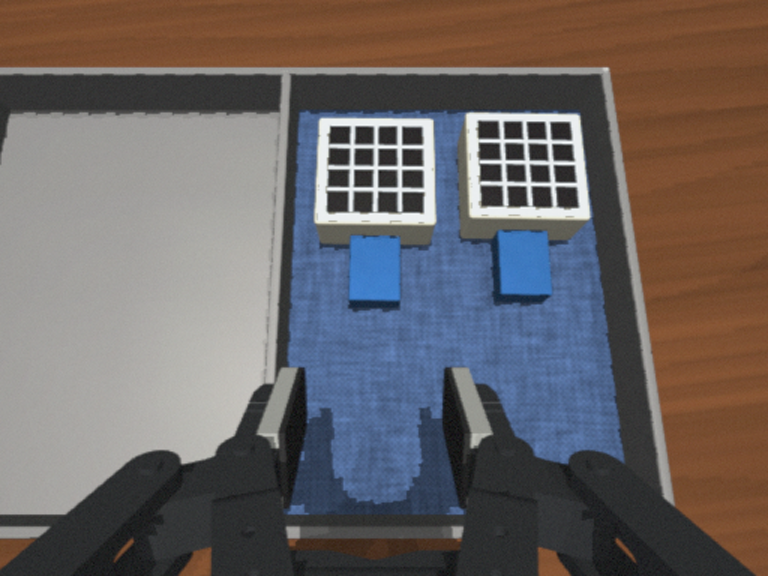

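View pics/s17.png

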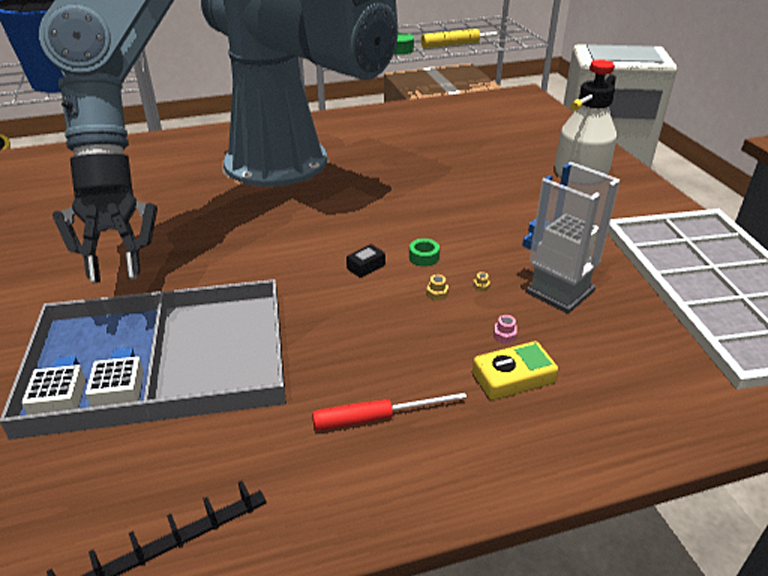

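Run:
```python
from plan2 import *
plan([([.48,-.2,.14],Rt(-25,10)*FL,.045),([.434,.083,.13],Rt(-65,0),.045)],.4)
plan([([.48,-.2,.14],Rt(0,10)*FL,.045),([.434,.083,.13],Rt(115,0),.045)],.4)
```

```text
n 22 start [ 0.4901 -0.2993  0.1083] qmin [-0.96 -0.01  1.97 -0.    0.65 -0.52] qmax [-0.08  0.1   2.11  0.67  1.09  1.34]
[[-0.0047,-0.0119,0,2.1,-3,0.8,0.4],[-0.0057,-0.0139,0.0009,2.4,-3.4,1,0.4],[-0.0049,-0.0115,0.0015,2,-2.9,0.9,0.4],[-0.0063,-0.0142,0.0027,2.5,-3.7,1,0.4],[-0.0068,-0.015,0.0039,2.7,-3.9,1.1,0.4],[-0.0088,-0.0192,0.0067,3.6,-5.1,1.5,0.4],[-0.0036,-0.0079,0.0037,1.5,-2.2,0.6,0.4],[-0.0012,-0.0158,0.0107,-9.3,-0.3,-0.8,0.4],[-0.0009,-0.0173,0.008,-9.3,-0.3,-0.8,0.4],[-0.0007,-0.0185,0.0051,-9.3,-0.3,-0.8,0.4]]
[[-0.0003,-0.019,0.0021,-9.3,-0.3,-0.8,0.4],[-0.0001,-0.0191,-0.001,-9.3,-0.3,-0.9,0.4],[0.0001,-0.0187,-0.0041,-9.3,-0.3,-0.8,0.4],[0.0005,-0.0177,-0.0071,-9.3,-0.3,-0.8,0.4],[0.0006,-0.0164,-0.0098,-9.3,-0.3,-0.8,0.4],[0.0007,-0.0146,-0.0124,-9.3,-0.3,-0.8,0.4],[0.0009,-0.0124,-0.0145,-9.3,-0.3,-0.8,0.4],[0.001,-0.0098,-0.0164,-9.3,-0.3,-0.8,0.4],[0.001,-0.007,-0.0178,-9.4,-0.3,-0.8,0.4],[0.0009,-0.0041,-0.0186,-9.3,-0.3,-0.8,0.4]]
[[0.001,-0.0009,-0.0191,-9.3,-0.3,-0.8,0.4],[0.0008,0.0021,-0.019,-9.3,-0.2,-0.8,0.4]]
n 13 start [ 0.4901 -0.2993  0.1083] qmin [-0.93 -0.01  1.96 -0.01  0.7   0.33] qmax [-0.08  0.09  2.09  0.59  1.09  2.62]
[[-0.009,-0.0227,0.0001,-1.5,-5.7,-0.6,0.4],[-0.01,-0.0263,0.0004,-1.8,-6.5,-0.7,0.4],[-0.009,-0.0245,0.0007,-1.6,-6.1,-0.7,0.4],[-0.0086,-0.0246,0.0009,-1.6,-6.1,-0.6,0.4],[0.0002,-0.0283,0.0047,6.5,-0.9,0.6,0.4],[0,-0.029,0.0083,6.8,-0.9,0.6,0.4],[-0.0002,-0.0245,0.0103,6,-0.9,0.5,0.4],[-0.0001,-0.0247,0.0136,6.4,-0.8,0.5,0.4],[-0.0002,-0.0248,0.0174,6.8,-1,0.6,0.4],[-0.0001,-0.0266,0.0239,8.1,-1.1,0.7,0.4]]
[[0,-0.0229,0.0274,8.1,-1.1,0.7,0.4],[0.0004,-0.0188,0.0304,8,-1.1,0.7,0.4],[0.0008,-0.0145,0.0327,8.1,-1.1,0.7,0.4]]
```

Emit:
drive_tool([
  [-0.009,-0.0227,0,-1.5,-5.7,-0.6,0.4],
  [-0.01,-0.0263,0.0004,-1.8,-6.5,-0.7,0.4],
  [-0.009,-0.0245,0.0007,-1.6,-6.1,-0.7,0.4],
  [-0.0086,-0.0246,0.001,-1.6,-6.1,-0.6,0.4],
  [0,-0.0283,0.0047,6.5,-0.9,0.6,0.4],
  [0,-0.029,0.0083,6.8,-0.9,0.6,0.4],
  [0,-0.0245,0.0103,6,-0.9,0.5,0.4],
  [0,-0.0247,0.0136,6.4,-0.8,0.5,0.4],
  [0,-0.0248,0.0174,6.8,-1,0.6,0.4],
  [0,-0.0266,0.024,8.1,-1.1,0.7,0.4],
])

```text
time_s: 31.2
eef_pos: [0.4509, -0.022, 0.1332]
eef_rot: [-0.248, 0.686, -0.248, -0.638]
wrist_force: [0.4, 0.8, -0.3]
opening: 0.7
```

Emit:
drive_tool([
  [0,-0.023,0.0274,8.1,-1.1,0.7,0.4],
  [0.0004,-0.0188,0.0304,8,-1.1,0.7,0.4],
  [0.0008,-0.0145,0.0327,8.1,-1.1,0.7,0.4],
  [0,0,0,0,0,0,0.4],
  [0,0,0,0,0,0,0.4],
])

```text
time_s: 31.82
eef_pos: [0.4341, 0.0825, 0.1295]
eef_rot: [-0.379, 0.597, -0.379, -0.596]
wrist_force: [-0.0, 1.0, 0.1]
opening: 0.698
```

Run:
```python
from plan2 import *
st(); shot('wrist','w18',s=1.5)
```

```text
t 31.825 pos [0.4341 0.0825 0.1295] x [ 0.001 -0.001 -1.   ] f [-0.   1.   0.1] open 0.698 q [-0.08  0.02  2.03 -0.    1.09  2.62]
```

View pics/w18.png

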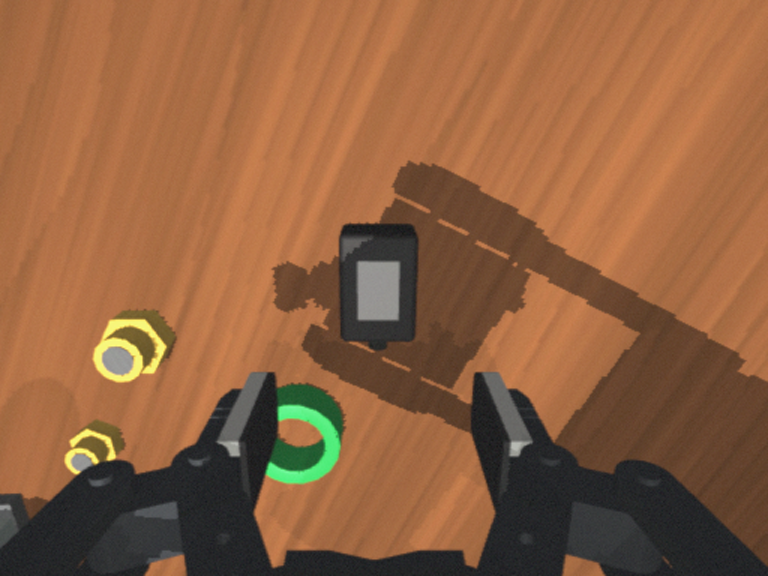

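Run:
```python
from plan2 import *
f=lambda u,v,z:np.round(px('w18',u/1.5-.33,v/1.5-.33,z),4)
c=[(342,238),(416,238),(414,341),(343,341)]
w=np.array([f(u,v,.028) for u,v in c]);print(w,w.mean(0)); d=w[0]-w[3]+w[1]-w[2];print(np.degrees(np.arctan2(d[1],d[0])),np.linalg.norm(w[0]-w[1]),np.linalg.norm(w[0]-w[3]))
print('union top',f(119,360,.03),'tape top',f(295,444,.024))
g=w.mean(0)
plan([([g[0],g[1],.05],None,.03),([g[0],g[1],.016],None,.015)],.4)
```

```text
[[0.4595 0.064  0.028 ]
 [0.4281 0.0492 0.028 ]
 [0.4052 0.0969 0.028 ]
 [0.4375 0.1121 0.028 ]] [0.432575 0.08055  0.028   ]
-64.88822979677157 0.0347131099154196 0.05289243802284029
union top [0.536 0.169 0.03 ] tape top [0.4357 0.1818 0.024 ]
n 6 start [0.4342 0.0822 0.1297] qmin [-0.09  0.07  2.05 -0.    0.82  2.62] qmax [-0.08  0.25  2.08 -0.    1.03  2.62]
[[0.0266,0.0007,-0.0002,0,0,0,0.4],[0.0265,0.0008,-0.0002,0,0,0,0.4],[0.0266,0.0007,-0.0003,0,0,0,0.4],[0.0113,0,0,0,0,0,0.4],[0.0114,0,0,0,0,0,0.4],[0.0113,0,0.0001,0,0,0,0.4]]
```

Emit:
drive_tool([
  [0.0266,0.0007,0,0,0,0,0.4],
  [0.0265,0.0008,0,0,0,0,0.4],
  [0.0266,0.0007,0,0,0,0,0.4],
  [0.0113,0,0,0,0,0,0.4],
  [0.0113,0,0,0,0,0,0.4],
  [0.0113,0,0,0,0,0,0.4],
  [0,0,0,0,0,0,0.4],
  [0,0,0,0,0,0,-1],
  [0,0,0,0,0,0,-1],
  [0,0,0,0,0,0,-1],
])

```text
time_s: 33.12
eef_pos: [0.433, 0.0816, 0.0172]
eef_rot: [-0.38, 0.597, -0.38, -0.595]
wrist_force: [-1.4, 0.3, 5.0]
opening: 0.429
```

Emit:
drive_tool([
  [0,0,0,0,0,0,-1],
  [-0.02,0,0,0,0,0,-1],
  [-0.03,0,0,0,0,0,-1],
  [-0.03,0,0,0,0,0,-1],
  [0,0,0,0,0,0,-1],
])

```text
time_s: 33.75
eef_pos: [0.4339, 0.0816, 0.0984]
eef_rot: [-0.381, 0.598, -0.379, -0.594]
wrist_force: [0.5, -0.6, -1.5]
opening: 0.431
```

Run:
```python
from plan2 import *
st(); shot('wrist','w19',s=1.2)
D=trp(-.06,.045,0); print(D)
for r in (Rt(83,0),Rt(115,0)):
  plan([([.45,-.0,.12],None,.045),(D+[0,0,.12],r,.045),(D+[0,0,.05],None,.03)],-1)
```

```text
t 33.75 pos [0.4339 0.0816 0.0984] x [ 0.006 -0.001 -1.   ] f [ 0.5 -0.6 -1.5] open 0.431 q [-0.08  0.07  2.05 -0.    1.01  2.62]
[ 0.50873135 -0.20902326  0.        ]
n 10 start [0.4327 0.0817 0.097 ] qmin [-0.61  0.05  1.77 -0.    0.97  2.44] qmax [-0.18  0.38  2.04  0.    1.1   2.66]
[[-0.0114,0.0094,-0.0407,0,0,0,-1],[-0.0115,0.0094,-0.0407,0,0,0,-1],[0.0001,0.007,-0.0429,6.4,0,0,-1],[0.0001,0.0022,-0.0433,6.4,0,0.1,-1],[0.0001,-0.0027,-0.0434,6.4,-0.1,0,-1],[0,-0.0075,-0.0427,6.4,0,0.1,-1],[0,-0.0122,-0.0417,6.4,0,0,-1],[0.0233,0,0,0,0,0,-1],[0.0234,0,0,0,0,0,-1],[0.0233,0,0,0,0,0,-1]]
n 10 start [0.4327 0.0817 0.097 ] qmin [-0.61  0.05  1.77 -0.    0.97  2.1 ] qmax [-0.18  0.38  2.04  0.    1.1   2.53]
[[-0.0114,0.0094,-0.0407,0,0,0,-1],[-0.0115,0.0094,-0.0407,0,0,0,-1],[0.0001,0.007,-0.0429,0,0,0,-1],[0.0001,0.007,-0.0428,0,-0.1,0.1,-1],[0,0.007,-0.0429,0,0,0,-1],[0.0001,0.007,-0.0428,0,0,0,-1],[0,0.007,-0.0429,0,0,0.1,-1],[0.0233,0,0,0,0,0,-1],[0.0234,0,0.0001,0,0,0,-1],[0.0233,-0.0001,0,0,0,0,-1]]
```

View pics/w19.png

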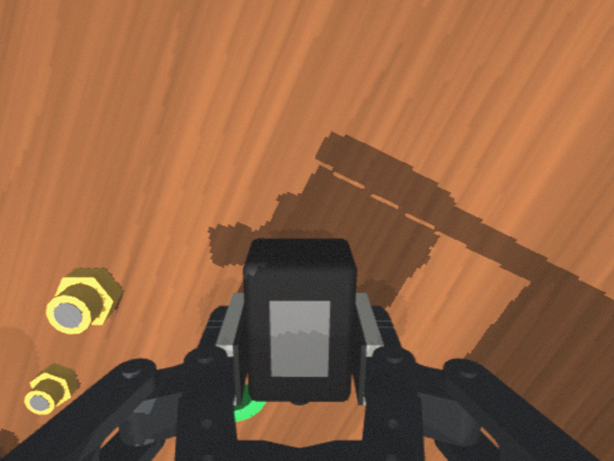

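Emit:
drive_tool([
  [-0.0114,0.0094,-0.0407,0,0,0,-1],
  [-0.0115,0.0094,-0.0407,0,0,0,-1],
  [0,0.007,-0.043,6.4,0,0,-1],
  [0,0.0022,-0.0433,6.4,0,0,-1],
  [0,-0.0027,-0.0434,6.4,0,0,-1],
  [0,-0.0075,-0.0427,6.4,0,0,-1],
  [0,-0.0122,-0.0417,6.4,0,0,-1],
  [0,0,0,0,0,0,-1],
])

```text
time_s: 34.8
eef_pos: [0.508, -0.2116, 0.118]
eef_rot: [0.531, -0.468, 0.531, 0.467]
wrist_force: [-0.7, 0.4, -1.8]
opening: 0.431
```

Run:
```python
from plan2 import *
st(); shot('wrist','w20',s=1.2)
D=trp(-.06,.045,0)
plan([(D+[0,0,.05],Rt(83,0),.03),(D+[0,0,.0225],None,.015)],-1)
```

```text
t 34.8 pos [ 0.508  -0.2116  0.118 ] x [ 0.    -0.001 -1.   ] f [-0.7  0.4 -1.8] open 0.431 q [-0.61  0.27  1.77 -0.    1.1   2.66]
n 5 start [ 0.5074 -0.2096  0.1177] qmin [-0.61  0.3   1.78 -0.    0.91  2.66] qmax [-0.61  0.43  1.8   0.    1.06  2.66]
[[0.0226,-0.0005,0.0002,0,0,0,-1],[0.0225,-0.0004,0.0003,-0.1,0,0,-1],[0.0226,-0.0005,0.0002,0,0,-0.1,-1],[0.0138,0,0,0,0,0,-1],[0.0137,0,0,0,0,0,-1]]
```

View pics/w20.png

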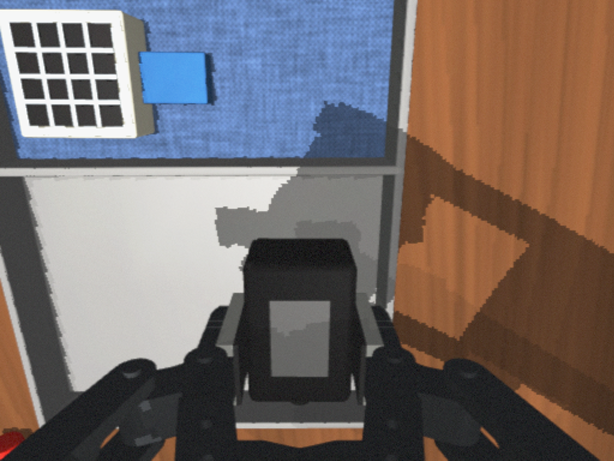

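Emit:
drive_tool([
  [0.0226,-0.0005,0,0,0,0,-1],
  [0.0226,-0.0005,0,0,0,0,-1],
  [0.0226,-0.0005,0,0,0,0,-1],
  [0.0138,0,0,0,0,0,-1],
  [0.0137,0,0,0,0,0,-1],
  [0,0,0,0,0,0,-1],
  [0,0,0,0,0,0,-0.05],
  [0,0,0,0,0,0,0.1],
  [0,0,0,0,0,0,0.15],
])

```text
time_s: 35.98
eef_pos: [0.5104, -0.2097, 0.0251]
eef_rot: [0.53, -0.469, 0.529, 0.467]
wrist_force: [-0.1, -0.0, -0.8]
opening: 0.571
```

Emit:
drive_tool([
  [-0.02,0,0,0,0,0,0.15],
  [-0.03,0,0,0,0,0,0.15],
  [-0.04,0,0,0,0,0,0.4],
  [0,0,0,0,0,0,0.6],
])

```text
time_s: 36.48
eef_pos: [0.5122, -0.2109, 0.1185]
eef_rot: [0.53, -0.472, 0.529, 0.465]
wrist_force: [1.2, 0.1, -0.3]
opening: 0.801
```

Run:
```python
from plan2 import *
st(); shot('wrist','w21',s=1.2); shot('top','t21',s=1.5)
P,im=cloud('t21'); x,y,z=P[...,0],P[...,1],P[...,2]
m=((z>0.010)&(x>0.35)&(x<0.62)&(y>-0.06)&(y<0.27)&(z<0.06)).astype(np.uint8)
n,l,s,ce=cv2.connectedComponentsWithStats(m)
for i in range(1,n):
    if s[i,4]<25: continue
    q=P[l==i]; rect=cv2.minAreaRect((q[:,:2]*1000).astype(np.float32))
    print(np.round(np.median(q,0),3),im[l==i].mean(0).astype(int),[np.round(a,0) for a in rect])
for yw in (83,40,0,-7): 
  print(yw); plan([([.46,.0,.12],None,.045),([.438,.183,.13],Rt(yw,0),.045)],.6)
```

```text
t 36.475 pos [ 0.5122 -0.2109  0.1185] x [ 0.008 -0.005 -1.   ] f [ 1.2  0.1 -0.3] open 0.801 q [-0.6   0.27  1.77  0.    1.09  2.66]
[0.54  0.244 0.021] [203 190  89] [array([540., 244.]), array([20., 19.]), np.float64(3.0)]
[0.536 0.169 0.027] [206 198  92] [array([538., 169.]), array([29., 32.]), np.float64(1.0)]
[0.438 0.184 0.024] [ 86 201  97] [array([438., 184.]), array([50., 49.]), np.float64(2.0)]
83
NO IK at [0.4525269  0.06225012 0.12338862] 0.2
40
NO IK at [0.45701924 0.0249091  0.1213441 ] 0.09799999999999999
0
NO IK at [0.45829853 0.01427542 0.12076188] 0.0
-7
NO IK at [0.45829853 0.01427542 0.12076188] 0.0
```

View pics/w21.png

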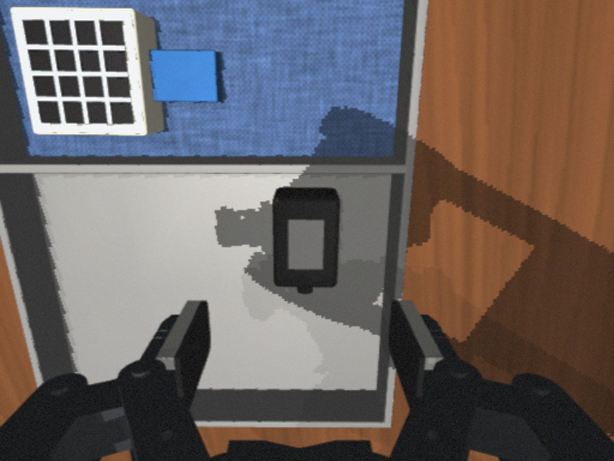

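Run:
```python
from plan2 import *
plan([([.46,.0,.12],Rt(130,0),.045),([.437,.183,.12],Rt(173,0),.045)],.8)
```

```text
n 10 start [ 0.51   -0.2094  0.1149] qmin [-0.55  0.07  1.83 -0.    1.07  1.84] qmax [0.15 0.23 2.   0.   1.08 2.55]
[[-0.0011,0.015,0.0404,-9.4,0,0,0.8],[-0.0011,0.0083,0.0422,-9.4,-0.1,0,0.8],[-0.001,0.0012,0.0431,-9.4,0,0.1,0.8],[-0.0011,-0.0058,0.0426,-9.4,0,0,0.8],[-0.001,-0.0127,0.0412,-9.4,0,0,0.8],[0,-0.02,0.031,-8.6,0,0,0.8],[0,-0.0244,0.0277,-8.6,0,0,0.8],[-0.0001,-0.0282,0.0237,-8.6,0,0,0.8],[0,-0.0315,0.0192,-8.6,0,0,0.8],[0,-0.034,0.0143,-8.6,0,0,0.8]]
```

Emit:
drive_tool([
  [-0.001,0.015,0.0404,-9.4,0,0,0.8],
  [-0.001,0.0083,0.0422,-9.4,0,0,0.8],
  [-0.001,0.0012,0.043,-9.4,0,0,0.8],
  [-0.001,-0.0058,0.0426,-9.4,0,0,0.8],
  [-0.001,-0.0127,0.041,-9.4,0,0,0.8],
  [0,-0.02,0.031,-8.6,0,0,0.8],
  [0,-0.0244,0.0277,-8.6,0,0,0.8],
  [0,-0.0282,0.0237,-8.6,0,0,0.8],
  [0,-0.0315,0.0192,-8.6,0,0,0.8],
  [0,-0.034,0.0143,-8.6,0,0,0.8],
])

```text
time_s: 37.83
eef_pos: [0.4356, 0.1839, 0.1177]
eef_rot: [0.041, -0.706, 0.042, 0.706]
wrist_force: [0.1, -0.2, -0.3]
opening: 0.898
```

Emit:
drive_tool([
  [0,0,0,0,0,0,0.8],
  [0,0,0,0,0,0,0.8],
])

```text
time_s: 38.08
eef_pos: [0.4361, 0.1825, 0.118]
eef_rot: [0.043, -0.706, 0.044, 0.706]
wrist_force: [0.4, 0.0, 0.7]
opening: 0.9
```

Run:
```python
from plan2 import *
st(); shot('wrist','w22',s=1.5)
P,im=cloud('w22'); h=cv2.cvtColor(im,cv2.COLOR_RGB2HSV)
m=(h[...,0]>50)&(h[...,0]<75)&(h[...,1]>100)&(P[...,2]>.02)&(P[...,2]<.03)
q=P[m]; print(len(q),cv2.minEnclosingCircle((q[:,:2]*1000).astype(np.float32)))
```

```text
t 38.075 pos [0.4361 0.1825 0.118 ] x [-0.001 -0.002 -1.   ] f [0.4 0.  0.7] open 0.9 q [ 0.15  0.11  1.96 -0.    1.07  1.84]
2338 ((436.36151123046875, 182.46168518066406), 25.90552520751953)
```

View pics/w22.png

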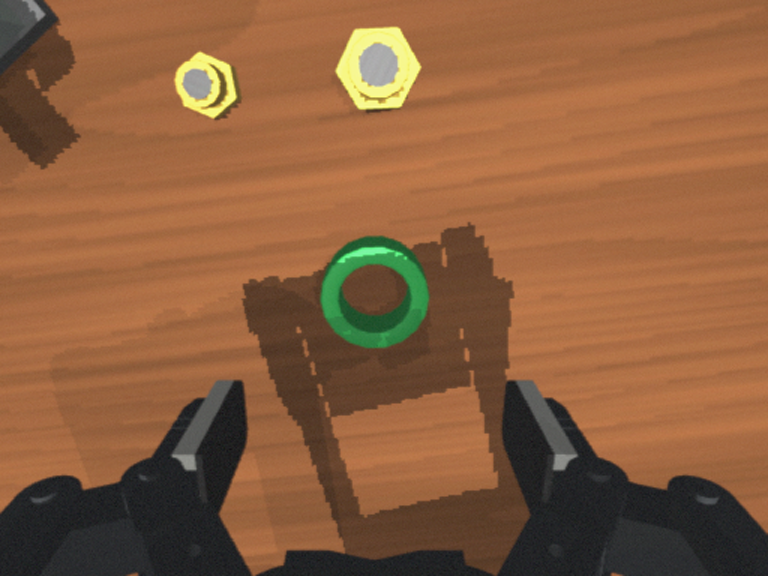

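Emit:
drive_tool([
  [0.03,0,0,0,0,0,0.8],
  [0.03,0,0,0,0,0,0.8],
  [0.028,0,0,0,0,0,0.8],
  [0.016,0,0,0,0,0,0.8],
  [0,0,0,0,0,0,0.8],
  [0,0,0,0,0,0,-1],
  [0,0,0,0,0,0,-1],
  [0,0,0,0,0,0,-1],
  [0,0,0,0,0,0,-1],
])

```text
time_s: 39.25
eef_pos: [0.4383, 0.1829, 0.0166]
eef_rot: [-0.043, 0.707, -0.043, -0.704]
wrist_force: [-1.5, -1.0, 5.5]
opening: 0.578
```

Emit:
drive_tool([
  [-0.02,0,0,0,0,0,-1],
  [-0.03,0,0,0,0,0,-1],
  [-0.04,0,0,0,0,0,-1],
  [0,0,0,0,0,0,-1],
])

```text
time_s: 39.75
eef_pos: [0.44, 0.1835, 0.1091]
eef_rot: [-0.044, 0.709, -0.043, -0.702]
wrist_force: [-0.7, 1.2, -0.6]
opening: 0.581
```

Run:
```python
from plan2 import *
st(); shot('wrist','w23',s=1.2)
D=trp(-.06,.12,0); print(D)
plan([([.46,-.0,.12],None,.045),(D+[0,0,.12],Rt(173,0),.045)],-1)
```

```text
t 39.75 pos [0.44   0.1835 0.1091] x [ 0.01  0.   -1.  ] f [-0.7  1.2 -0.6] open 0.581 q [ 0.15  0.13  1.97 -0.    1.04  1.84]
[ 0.51787155 -0.1345823   0.        ]
n 9 start [0.4385 0.1832 0.1072] qmin [-0.48  0.07  1.81 -0.    1.04  1.22] qmax [0.06 0.24 2.01 0.   1.1  1.76]
[[-0.0025,0.0358,-0.0087,0,0,0,-1],[-0.0026,0.0359,-0.0088,0,0,0,-1],[-0.0025,0.0358,-0.0087,0,0,0,-1],[-0.0025,0.0359,-0.0088,0,0,0,-1],[-0.0025,0.0358,-0.0087,0,0,0,-1],[0.0001,0.0316,-0.0185,0,-0.1,0,-1],[0.0001,0.0317,-0.0184,0,-0.1,0,-1],[0,0.0316,-0.0185,0,-0.1,0,-1],[0,0.0316,-0.0185,0,-0.1,0,-1]]
```

View pics/w23.png

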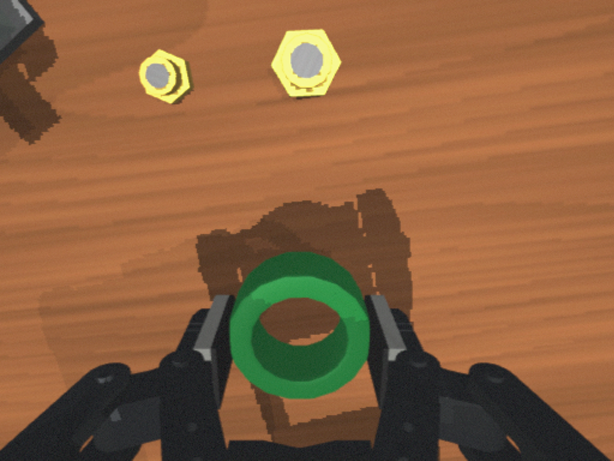

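Run:
```python
from plan2 import *
D=trp(.05,.10,0); print(D)
plan([([.46,-.0,.12],None,.045),(D+[0,0,.12],Rt(173,0),.045),(D+[0,0,.05],None,.03),(D+[0,0,.0225],None,.014)],-1)
```

```text
[ 0.62461424 -0.16783885  0.        ]
n 16 start [0.4385 0.1832 0.1072] qmin [-0.45  0.07  1.51 -0.    1.01  1.25] qmax [0.06 0.59 2.01 0.   1.17 1.76]
[[-0.0025,0.0358,-0.0087,0,0,0,-1],[-0.0026,0.0359,-0.0088,0,0,0,-1],[-0.0025,0.0358,-0.0087,0,0,0,-1],[-0.0025,0.0359,-0.0088,0,0,0,-1],[-0.0025,0.0358,-0.0087,0,0,0,-1],[0.0002,0.0244,-0.0306,0,-0.1,0,-1],[0.0001,0.0244,-0.0307,0,0,0,-1],[0.0001,0.0244,-0.0306,0,-0.1,0,-1],[0.0001,0.0245,-0.0307,0,0,0,-1],[0.0001,0.0244,-0.0306,0,-0.1,0,-1]]
[[0,0.0244,-0.0307,0,-0.1,0,-1],[0.0233,0,0,0,0,0,-1],[0.0234,0,0,0,0,0,-1],[0.0233,0,0,0,0,0,-1],[0.0137,0,0,0,0,0,-1],[0.0138,0.0001,0,0,0,0,-1]]
```

Emit:
drive_tool([
  [-0.0025,0.0358,-0.0087,0,0,0,-1],
  [-0.0025,0.0358,-0.0087,0,0,0,-1],
  [-0.0025,0.0358,-0.0087,0,0,0,-1],
  [-0.0025,0.0358,-0.0087,0,0,0,-1],
  [-0.0025,0.0358,-0.0087,0,0,0,-1],
  [0,0.0244,-0.0306,0,-0.1,0,-1],
  [0,0.0244,-0.0306,0,0,0,-1],
  [0,0.0244,-0.0306,0,-0.1,0,-1],
  [0,0.0244,-0.0306,0,0,0,-1],
  [0,0.0244,-0.0306,0,-0.1,0,-1],
])

```text
time_s: 41.05
eef_pos: [0.5951, -0.1405, 0.1162]
eef_rot: [0.043, -0.704, 0.043, 0.708]
wrist_force: [0.7, 1.0, 0.2]
opening: 0.58
```

Emit:
drive_tool([
  [0,0.0244,-0.0306,0,-0.1,0,-1],
  [0,0,0,0,0,0,-1],
  [0,0,0,0,0,0,-1],
])

```text
time_s: 41.42
eef_pos: [0.6213, -0.1671, 0.1161]
eef_rot: [0.044, -0.703, 0.043, 0.709]
wrist_force: [-0.1, -0.4, -0.3]
opening: 0.576
```

Run:
```python
from plan2 import *
st(); shot('wrist','w24',s=1.2); shot('top','t24',s=1.5)
D=trp(.05,.10,0)
plan([(D+[0,0,.05],Rt(173,0),.03),(D+[0,0,.0225],None,.014)],-1)
```

```text
t 41.425 pos [ 0.6213 -0.1671  0.1161] x [-0.008  0.001 -1.   ] f [-0.1 -0.4 -0.3] open 0.576 q [-0.45  0.46  1.51 -0.    1.17  1.25]
n 5 start [ 0.6214 -0.1667  0.1168] qmin [-0.45  0.49  1.52 -0.    1.01  1.25] qmax [-0.45  0.59  1.54 -0.    1.13  1.25]
[[0.0223,0.0002,-0.0013,0,0.1,0,-1],[0.0222,0.0003,-0.0012,0,0.2,0,-1],[0.0223,0.0002,-0.0011,0,0.1,0,-1],[0.0137,0,0,0,0,0,-1],[0.0138,0,0,0,0,0,-1]]
```

View pics/w24.png

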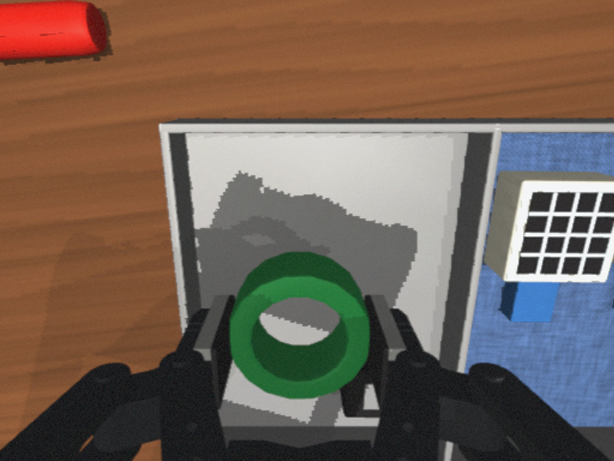

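Emit:
drive_tool([
  [0.0223,0,-0.0012,0,0.1,0,-1],
  [0.0223,0,-0.0012,0,0.1,0,-1],
  [0.0223,0,-0.001,0,0.1,0,-1],
  [0.0137,0,0,0,0,0,-1],
  [0.0137,0,0,0,0,0,-1],
  [0,0,0,0,0,0,-1],
  [0,0,0,0,0,0,0.2],
  [0,0,0,0,0,0,0.35],
  [0,0,0,0,0,0,0.4],
])

```text
time_s: 42.65
eef_pos: [0.6261, -0.1685, 0.024]
eef_rot: [-0.043, 0.706, -0.044, -0.705]
wrist_force: [0.6, 0.1, -0.2]
opening: 0.699
```

Emit:
drive_tool([
  [-0.02,0,0,0,0,0,0.4],
  [-0.03,0,0,0,0,0,0.4],
  [-0.04,0,0,0,0,0,0.4],
  [-0.01,0,0,0,0,0,0.4],
])

```text
time_s: 43.15
eef_pos: [0.628, -0.1693, 0.1283]
eef_rot: [-0.042, 0.708, -0.044, -0.703]
wrist_force: [0.1, -1.1, 0.7]
opening: 0.702
```

Run:
```python
from plan2 import *
st(); shot('wrist','w25',s=1.2); shot('top','t25',s=1.5)
# union hex flat direction from w22: vertices
f=lambda u,v,z:np.round(px('w22',u/1.5-.33,v/1.5-.33,z),4)
print([f(*p,.012) for p in [(337,68),(419,68),(356,28),(400,28),(356,108),(400,108)]], f(378,65,.03))
P,im=cloud('t25'); x,y,z=P[...,0],P[...,1],P[...,2]
m=((z>0.010)&(x>0.35)&(x<0.62)&(y>-0.06)&(y<0.27)&(z<0.06)).astype(np.uint8)
n,l,s,ce=cv2.connectedComponentsWithStats(m)
for i in range(1,n):
    if s[i,4]<25: continue
    q=P[l==i]; print(np.round(np.median(q,0),3),im[l==i].mean(0).astype(int))
plan([([.56,.0,.12],Rt(158,0),.045),([.536,.169,.12],Rt(143,0),.045)],.4)
```

```text
t 43.15 pos [ 0.628  -0.1693  0.1283] x [ 0.006 -0.004 -1.   ] f [ 0.1 -1.1  0.7] open 0.702 q [-0.45  0.45  1.5  -0.    1.18  1.25]
[array([0.5389, 0.1863, 0.012 ]), array([0.5346, 0.1512, 0.012 ]), array([0.5533, 0.1761, 0.012 ]), array([0.5511, 0.1576, 0.012 ]), array([0.5218, 0.1803, 0.012 ]), array([0.5194, 0.161 , 0.012 ])] [0.5364 0.1689 0.03  ]
[0.54  0.244 0.022] [202 189  87]
[0.536 0.169 0.029] [206 197  92]
n 9 start [ 0.6268 -0.1688  0.1258] qmin [-0.4   0.28  1.56 -0.    1.11  1.34] qmax [0.09 0.41 1.76 0.   1.16 2.31]
[[0.001,-0.0319,0.0174,3,0,0,0.4],[0.0011,-0.0309,0.019,3,-0.1,0,0.4],[0.001,-0.0299,0.0206,3,0,-0.1,0.4],[0.0011,-0.0287,0.0222,3,-0.1,0,0.4],[0.0012,-0.0276,0.0236,3,0,0,0.4],[0,-0.0369,0.0214,3.7,0,0,0.4],[0,-0.0355,0.0237,3.8,0,0,0.4],[0,-0.0338,0.0261,3.7,0,0,0.4],[0,-0.032,0.0281,3.8,0,0,0.4]]
```

View pics/w25.png

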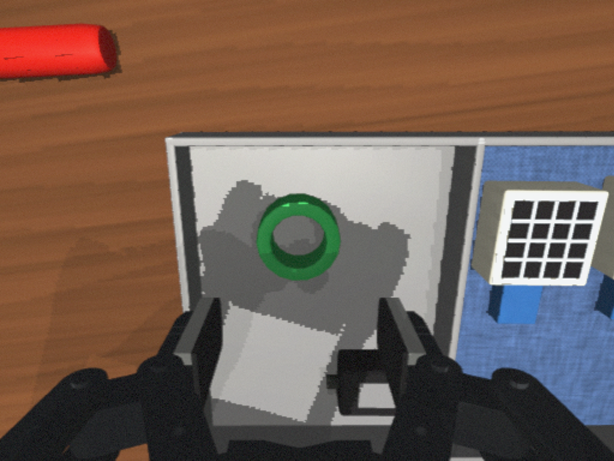

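Emit:
drive_tool([
  [0.001,-0.032,0.0174,3,0,0,0.4],
  [0.001,-0.031,0.019,3,0,0,0.4],
  [0.001,-0.03,0.0206,3,0,0,0.4],
  [0.001,-0.0287,0.0222,3,0,0,0.4],
  [0.001,-0.0276,0.0236,3,0,0,0.4],
  [0,-0.0369,0.0214,3.7,0,0,0.4],
  [0,-0.0355,0.0237,3.8,0,0,0.4],
  [0,-0.0338,0.026,3.7,0,0,0.4],
  [0,-0.032,0.028,3.8,0,0,0.4],
  [0,0,0,0,0,0,0.4],
])

```text
time_s: 44.5
eef_pos: [0.5332, 0.1721, 0.1165]
eef_rot: [0.223, -0.67, 0.224, 0.672]
wrist_force: [-0.7, -0.5, 0.4]
opening: 0.697
```

Emit:
drive_tool([
  [0,0,0,0,0,0,0.4],
])

```text
time_s: 44.62
eef_pos: [0.5344, 0.1694, 0.117]
eef_rot: [0.223, -0.67, 0.225, 0.671]
wrist_force: [-0.1, 0.4, 0.4]
opening: 0.701
```

Run:
```python
from plan2 import *
st(); shot('wrist','w26',s=1.5)
g=[.5363,.1688]
plan([(g+[.05],Rt(143,0),.03),(g+[.0145],None,.015)],.4)
```

```text
t 44.625 pos [0.5344 0.1694 0.117 ] x [-0.002 -0.001 -1.   ] f [-0.1  0.4  0.4] open 0.701 q [ 0.1   0.3   1.74 -0.    1.11  2.31]
n 6 start [0.5347 0.1689 0.1172] qmin [ 0.09  0.33  1.75 -0.    0.91  2.31] qmax [0.09 0.46 1.77 0.   1.06 2.31]
[[0.0224,-0.0003,-0.0005,0,0,0,0.4],[0.0224,-0.0004,-0.0004,0,0,-0.1,0.4],[0.0224,-0.0003,-0.0005,0,0,0,0.4],[0.0118,0,0,0,0,0,0.4],[0.0119,0,0,0,0,0,0.4],[0.0118,0,0,0,0,0,0.4]]
```

View pics/w26.png

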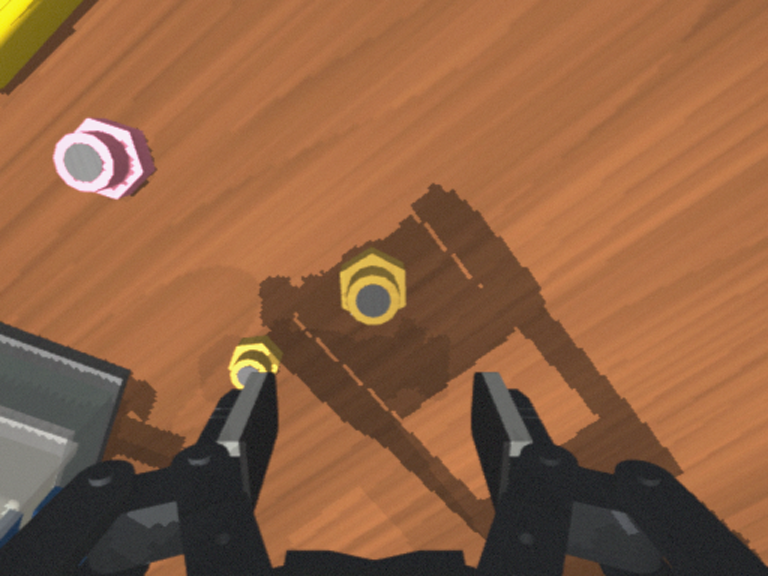

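Emit:
drive_tool([
  [0.0224,-0.0003,-0.0005,0,0,0,0.4],
  [0.0224,-0.0003,-0.0005,0,0,0,0.4],
  [0.0224,-0.0003,-0.0005,0,0,0,0.4],
  [0.0118,0,0,0,0,0,0.4],
  [0.0118,0,0,0,0,0,0.4],
  [0.0118,0,0,0,0,0,0.4],
  [0,0,0,0,0,0,0.4],
  [0,0,0,0,0,0,-1],
  [0,0,0,0,0,0,-1],
  [0,0,0,0,0,0,-1],
])

```text
time_s: 45.92
eef_pos: [0.5376, 0.1696, 0.0163]
eef_rot: [-0.224, 0.671, -0.224, -0.67]
wrist_force: [0.5, 0.8, 3.3]
opening: 0.401
```

Emit:
drive_tool([
  [0,0,0,0,0,0,-1],
  [-0.02,0,0,0,0,0,-1],
  [-0.03,0,0,0,0,0,-1],
  [-0.04,0,0,0,0,0,-1],
  [0,0,0,0,0,0,-1],
])

```text
time_s: 46.55
eef_pos: [0.5395, 0.1698, 0.1099]
eef_rot: [-0.225, 0.673, -0.224, -0.668]
wrist_force: [0.3, 0.5, -1.5]
opening: 0.405
```

Run:
```python
from plan2 import *
st(); shot('wrist','w27',s=1.2)
D=trp(-.045,.125,0); print(D)
plan([([.53,-.0,.12],None,.045),(D+[0,0,.12],Rt(83,0),.045)],-1)
plan([([.53,-.0,.12],None,.045),(D+[0,0,.12],Rt(143,0),.045)],-1)
```

```text
t 46.55 pos [0.5395 0.1698 0.1099] x [ 0.007  0.    -1.   ] f [ 0.3  0.5 -1.5] open 0.405 q [ 0.1   0.31  1.74 -0.    1.08  2.31]
[ 0.53336909 -0.13144761  0.        ]
n 10 start [0.538  0.1697 0.1076] qmin [-0.46  0.23  1.77 -0.    1.08  1.99] qmax [0.02 0.28 1.82 0.   1.1  2.81]
[[-0.0031,0.0351,-0.0239,0,0,0,-1],[-0.0031,0.035,-0.024,0,0,0,-1],[-0.003,0.0351,-0.0239,0,0,0,-1],[-0.0031,0.0351,-0.024,0,0,0,-1],[0,0.0171,-0.0136,10,0,0,-1],[0,0.0146,-0.0165,10,0,0.1,-1],[0,0.0114,-0.0186,10,-0.1,0,-1],[0,0.008,-0.0204,10,0,0,-1],[0,0.0044,-0.0215,10,0,0,-1],[0,0.0006,-0.0219,10,0,0.1,-1]]
n 7 start [0.538  0.1697 0.1076] qmin [-0.46  0.23  1.77 -0.    1.08  1.76] qmax [0.02 0.28 1.82 0.   1.1  2.23]
[[-0.0031,0.0351,-0.0239,0,0,0,-1],[-0.0031,0.035,-0.024,0,0,0,-1],[-0.003,0.0351,-0.0239,0,0,0,-1],[-0.0031,0.0351,-0.024,0,0,0,-1],[0,0.0343,-0.0273,0,-0.1,0,-1],[0,0.0343,-0.0272,0,0,0.1,-1],[0,0.0343,-0.0273,0,-0.1,0,-1]]
```

View pics/w27.png

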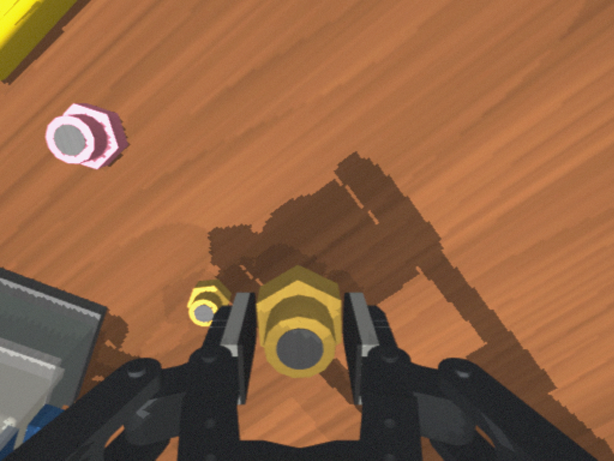

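Emit:
drive_tool([
  [-0.003,0.035,-0.024,0,0,0,-1],
  [-0.003,0.035,-0.024,0,0,0,-1],
  [-0.003,0.035,-0.024,0,0,0,-1],
  [-0.003,0.035,-0.024,0,0,0,-1],
  [0,0.017,-0.0136,10,0,0,-1],
  [0,0.0146,-0.0165,10,0,0,-1],
  [0,0.0114,-0.0186,10,0,0,-1],
  [0,0.008,-0.0204,10,0,0,-1],
  [0,0.0044,-0.0215,10,0,0,-1],
  [0,0.0006,-0.022,10,0,0,-1],
])

```text
time_s: 47.85
eef_pos: [0.5314, -0.1317, 0.1161]
eef_rot: [0.53, -0.466, 0.532, 0.468]
wrist_force: [-0.3, 0.0, -0.7]
opening: 0.403
```

Emit:
drive_tool([
  [0,0,0,0,0,0,-1],
  [0,0,0,0,0,0,-1],
])

```text
time_s: 48.1
eef_pos: [0.5318, -0.1307, 0.1167]
eef_rot: [0.529, -0.468, 0.53, 0.47]
wrist_force: [0.1, 0.6, -1.5]
opening: 0.402
```

Run:
```python
from plan2 import *
st(); shot('wrist','w28',s=1.2)
D=trp(-.045,.125,0)
plan([(D+[0,0,.05],Rt(83,0),.03),(D+[0,0,.021],None,.015)],-1)
```

```text
t 48.1 pos [ 0.5318 -0.1307  0.1167] x [-0.002  0.001 -1.   ] f [ 0.1  0.6 -1.5] open 0.402 q [-0.46  0.27  1.78 -0.    1.1   2.8 ]
n 5 start [ 0.532  -0.1305  0.1169] qmin [-0.46  0.3   1.79 -0.    0.91  2.81] qmax [-0.46  0.43  1.8   0.    1.05  2.81]
[[0.0223,-0.0005,-0.0003,0,0,0,-1],[0.0223,-0.0006,-0.0002,0.1,0,-0.1,-1],[0.0223,-0.0005,-0.0003,0,0,0,-1],[0.0145,0,0,0,0,0,-1],[0.0145,0,0,0,0,0,-1]]
```

View pics/w28.png

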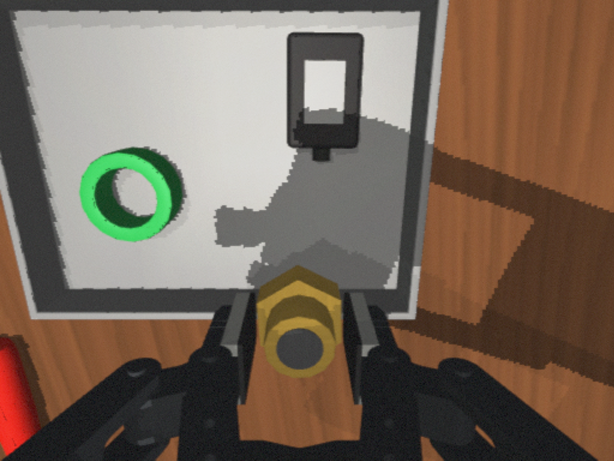

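Emit:
drive_tool([
  [0.0223,-0.0005,0,0,0,0,-1],
  [0.0223,-0.0005,0,0,0,0,-1],
  [0.0223,-0.0005,0,0,0,0,-1],
  [0.0145,0,0,0,0,0,-1],
  [0.0145,0,0,0,0,0,-1],
  [0,0,0,0,0,0,-1],
  [0,0,0,0,0,0,-0.1],
  [0,0,0,0,0,0,0.1],
  [0,0,0,0,0,0,0.15],
])

```text
time_s: 49.28
eef_pos: [0.5344, -0.132, 0.0223]
eef_rot: [0.53, -0.469, 0.53, 0.468]
wrist_force: [0.8, 0.4, -0.3]
opening: 0.573
```

Emit:
drive_tool([
  [-0.02,0,0,0,0,0,0.15],
  [-0.03,0,0,0,0,0,0.15],
  [-0.04,0,0,0,0,0,0.2],
  [-0.04,0,0,0,0,0,0.2],
  [-0.03,0,-0.04,0,0,0,0.2],
  [0,0,-0.05,0,0,0,0.2],
  [0,0,-0.05,0,0,0,0.2],
  [0,0,0,0,0,0,0.2],
  [0,0,0,0,0,0,0.2],
])

```text
time_s: 50.4
eef_pos: [0.5168, -0.2703, 0.1817]
eef_rot: [0.53, -0.468, 0.53, 0.468]
wrist_force: [-0.9, 0.3, -0.2]
opening: 0.597
```

Run:
```python
from plan2 import *
st(); shot('wrist','w29',s=1.2); shot('top','t29',s=1.5); shot('scene','s29',s=1.5)
```

```text
t 50.4 pos [ 0.5168 -0.2703  0.1817] x [-0.001  0.    -1.   ] f [-0.9  0.3 -0.2] open 0.597 q [-0.69  0.26  1.64 -0.    1.24  2.58]
```

View pics/t29.png

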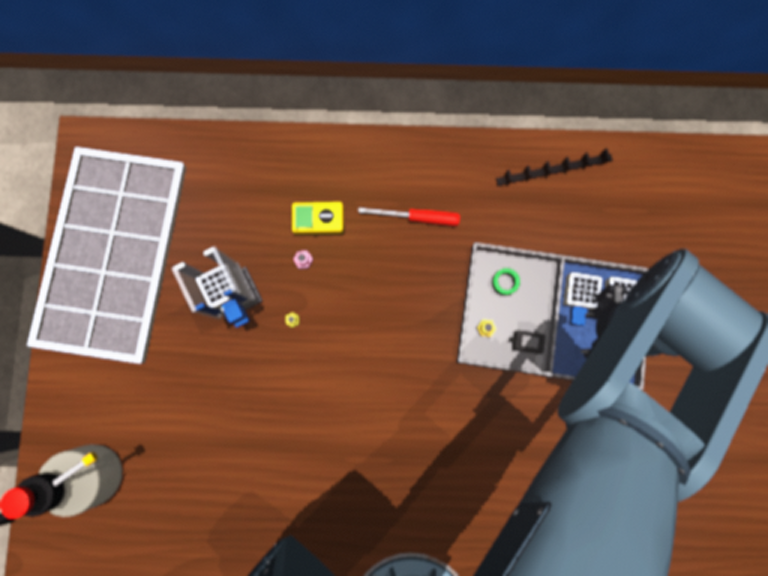

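View pics/s29.png

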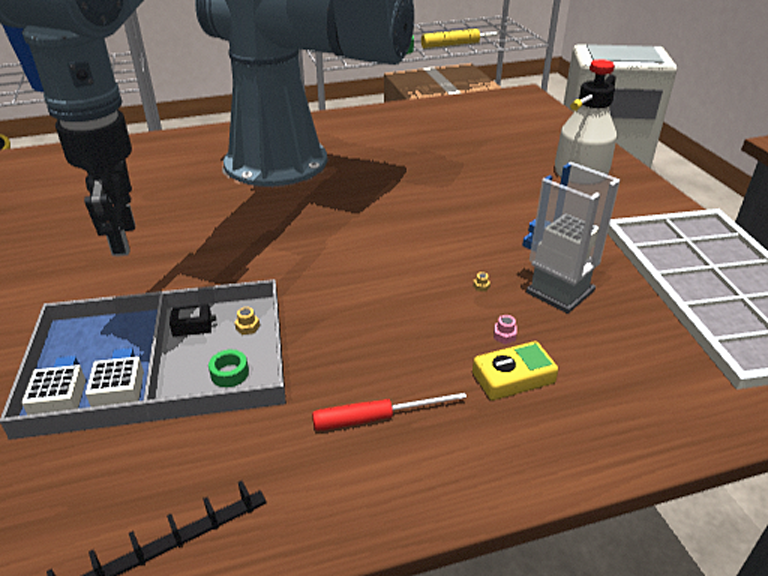

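Run:
```python
from plan2 import *
crop('t29',(110,155,180,225),8,'z1'); crop('s29',(340,100,420,210),7,'z2')
plan([([.5,.0,.22],Rt(120,0),.05),([.4,.2,.22],Rt(200,10),.05)],.2)
```

```text
n 15 start [ 0.5172 -0.2693  0.1818] qmin [-0.62  0.01  1.69 -0.02  1.24  1.44] qmax [0.21 0.2  1.84 0.   1.46 2.53]
[[-0.0064,0.0083,0.0442,-6.2,0,0,0.2],[-0.0064,0.0034,0.0448,-6.1,0,0,0.2],[-0.0063,-0.0013,0.045,-6.2,0,0,0.2],[-0.0064,-0.0062,0.0446,-6.1,0,0,0.2],[-0.0064,-0.0109,0.0436,-6.2,0,0,0.2],[-0.0064,-0.0155,0.0422,-6.1,0,0,0.2],[0,-0.0015,0.0248,-8.9,-0.9,0.8,0.2],[0.0003,-0.0053,0.0243,-8.8,-0.9,0.7,0.2],[0.0007,-0.0089,0.0231,-8.9,-1,0.8,0.2],[0.0008,-0.0125,0.0215,-8.9,-0.9,0.8,0.2]]
[[0.001,-0.0156,0.0193,-8.8,-0.9,0.8,0.2],[0.0011,-0.0184,0.0167,-8.9,-0.9,0.7,0.2],[0.001,-0.0208,0.0136,-8.9,-0.9,0.8,0.2],[0.0009,-0.0226,0.0102,-8.9,-1,0.8,0.2],[0.0008,-0.024,0.0065,-8.8,-0.9,0.7,0.2]]
```

View pics/z1.png

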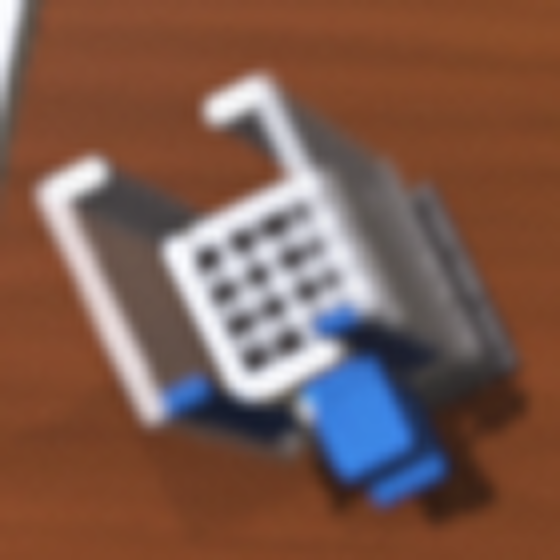

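View pics/z2.png

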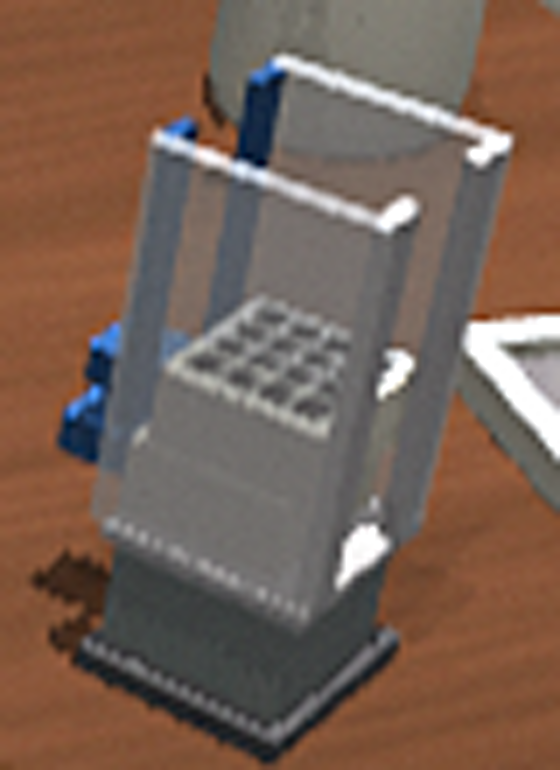

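Run:
```python
from plan2 import *
plan([([.5,-.05,.2],Rt(-40,0)*FL,.06),([.44,.22,.2],Rt(25,30)*FL,.05)],.2)
```

```text
n 14 start [ 0.5172 -0.2693  0.1818] qmin [-0.64 -0.3   1.69 -0.    0.72  1.11] qmax [0.12 0.21 2.24 0.24 1.25 2.46]
[[-0.003,0.0073,0.0359,-9.5,0,0,0.2],[-0.0031,0.0012,0.0367,-9.5,0,0,0.2],[-0.003,-0.0048,0.0363,-9.5,0,0,0.2],[-0.0031,-0.0108,0.0351,-9.5,0,0,0.2],[-0.003,-0.0164,0.0327,-9.4,0,0,0.2],[-0.0031,-0.0215,0.0297,-9.5,0,0,0.2],[0,-0.021,0.0275,-7.9,3.3,-2.1,0.2],[-0.0006,-0.0246,0.0242,-8,3.4,-2.2,0.2],[-0.001,-0.0278,0.0206,-7.9,3.3,-2.1,0.2],[-0.001,-0.0304,0.0165,-7.9,3.4,-2.1,0.2]]
[[-0.0007,-0.0324,0.0121,-8,3.3,-2.1,0.2],[0,-0.0337,0.0075,-7.9,3.3,-2.2,0.2],[0.001,-0.0345,0.0028,-7.9,3.4,-2.1,0.2],[0.0022,-0.0344,-0.0019,-8,3.3,-2.1,0.2]]
```

Emit:
drive_tool([
  [-0.003,0.0073,0.036,-9.5,0,0,0.2],
  [-0.003,0.0012,0.0367,-9.5,0,0,0.2],
  [-0.003,-0.0048,0.0363,-9.5,0,0,0.2],
  [-0.003,-0.0108,0.035,-9.5,0,0,0.2],
  [-0.003,-0.0164,0.0327,-9.4,0,0,0.2],
  [-0.003,-0.0215,0.0297,-9.5,0,0,0.2],
  [0,-0.021,0.0275,-7.9,3.3,-2.1,0.2],
  [-0.0006,-0.0246,0.0242,-8,3.4,-2.2,0.2],
  [-0.001,-0.0278,0.0206,-7.9,3.3,-2.1,0.2],
  [-0.001,-0.0304,0.0165,-7.9,3.4,-2.1,0.2],
])

```text
time_s: 51.8
eef_pos: [0.4696, 0.086, 0.1998]
eef_rot: [-0.069, 0.794, -0.027, -0.604]
wrist_force: [1.2, 0.4, 0.2]
opening: 0.601
```

Emit:
drive_tool([
  [0,-0.0324,0.012,-8,3.3,-2.1,0.2],
  [0,-0.0337,0.0075,-7.9,3.3,-2.2,0.2],
  [0.001,-0.0345,0.0028,-7.9,3.4,-2.1,0.2],
  [0.0022,-0.0344,-0.002,-8,3.3,-2.1,0.2],
  [0,0,0,0,0,0,0.2],
  [0,0,0,0,0,0,0.2],
])

```text
time_s: 52.55
eef_pos: [0.441, 0.219, 0.1993]
eef_rot: [0.108, 0.846, 0.186, -0.488]
wrist_force: [0.1, -0.1, 0.6]
opening: 0.602
```

Run:
```python
from plan2 import *
st(); shot('wrist','w30',s=1.5); shot('top','t30',s=1.5)
```

```text
t 52.55 pos [0.441  0.219  0.1993] x [ 0.454  0.21  -0.866] f [ 0.1 -0.1  0.6] open 0.602 q [ 0.12 -0.31  2.25  0.24  0.71  1.11]
```

View pics/w30.png

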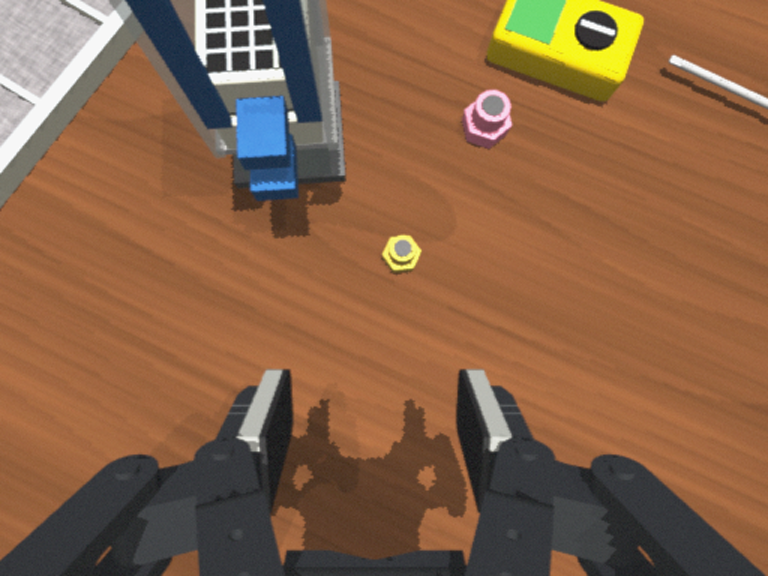

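View pics/t30.png

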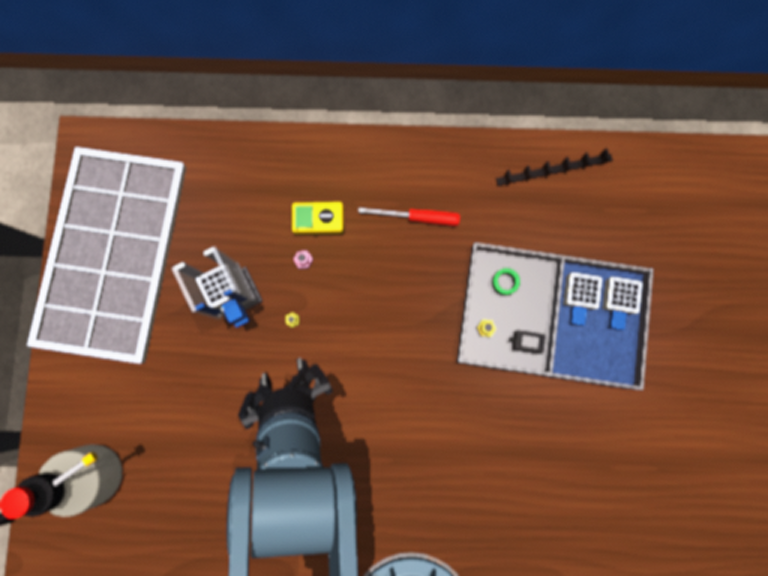

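Run:
```python
from plan2 import *
crop('w30',(130,40,240,150),7,'z3')
a=np.radians(CY)
def ch(w): e=w-CH; return np.round([e[0]*np.cos(a)+e[1]*np.sin(a),-e[0]*np.sin(a)+e[1]*np.cos(a),w[2]],4)
P,im=cloud('w30'); h=cv2.cvtColor(im,cv2.COLOR_RGB2HSV)
e=P-CH; C=np.stack([e[...,0]*np.cos(a)+e[...,1]*np.sin(a),-e[...,0]*np.sin(a)+e[...,1]*np.cos(a),P[...,2]],-1)
b=(h[...,0]>100)&(h[...,0]<125)&(h[...,1]>120)&(abs(C[...,1])<.017)&(C[...,0]<-.042)
for z0,z1 in ((.06,.081),(.088,.112)):
    q=C[b&(C[...,2]>z0)&(C[...,2]<z1)]; print(len(q),'tip',np.percentile(q[:,0],[1,3,10]),'y',np.percentile(q[:,1],[1,50,99]),'ztop',np.percentile(q[:,2],[50,90,98]))
```

```text
646 tip [-0.06908543 -0.06901941 -0.06877964] y [-0.01455261 -0.00296594  0.01096948] ztop [0.0767321  0.07772407 0.07840355]
1083 tip [-0.06281762 -0.06265517 -0.0623188 ] y [-0.01484456 -0.00261658  0.01077885] ztop [0.10672516 0.1077304  0.1082509 ]
```

View pics/z3.png

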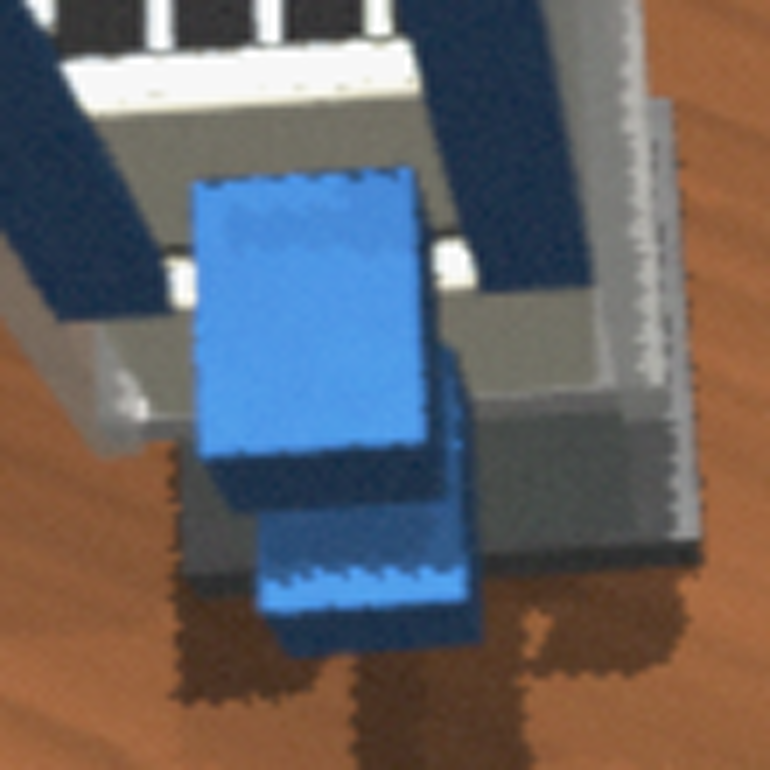

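```bash
python3 -c "
from bench import hand_in
print(hand_in())"
```

```text
the job is handed in; nothing more can be done
None
```

The job is done and handed in at about 53 s of the 210 s, with the arm clear of everything.

- **Cartridges:** I drew two from the bottom of the stack, one after the other, and laid both flat in the blue bay. The last images show them side by side, about 15 mm apart.
- **Loose parts:** The adaptor, tape roll and larger brass union were the only listed parts on the table. All three are in the grey bay. I left the smaller brass union, the pink union, the multimeter and the screwdriver where they were.
- **Chute:** The last wrist picture shows cartridges 3 and 4 level and square. The lower one sits about 6 mm further forward than the upper one. It was carried forward during the second draw, and I left it there rather than risk pushing it.

My first approach to the chute had the last joint at its range limit. I backed off before gripping and redid it with the tool turned half round. No collision, grip loss or disturbed part showed in the images, and the wrist force readings I saw stayed below about 6 N.

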